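# Refit the drive card of the shell engraver

### The job

Lift the drive card (the board with metal panel, pull handle and two levers) out of the rack and lower it by its handle down the two guides of the cage's open slot until it just rests on the socket, neither dropping it nor forcing it in by hand. Then gently swing its two levers in, so that they draw the card home, until both stand upright and the panel lies flush on the rails. Let go and leave everything else on the bench as it is.

Things in the scene. Friction and masses are not known exactly. Their poses are not given: they have to be found in the camera images.
- card_grip (a point): Grip point on the drive card's pull handle (grey, 9 thick in x, 50 long in y, 40 tall). Axes are the card's: z up, y along its width, x across its thickness. The point is 25 above the panel's top face, 15 below the handle's top, 127.5 above the card's bottom edge. Grip across x. The card stands upright in either groove of the rack, handle up, perhaps slightly askew
- card: The drive card; origin at the middle of its bottom edge. Green board 2 x 100 x 100 (x, y, z) with a grey plug 8 x 84 x 10 along the bottom; on its top edge an aluminium panel 19 x 108 x 2.5 with its underside 100 above the origin. About 0.22 kg, varies by a quarter. A lever at either end of the panel
- lever_left (a joint): Hinge angle of the grey lever at the card's +y end. 0 = upright, closed (its stop); starts open at 0.85 to 0.92 rad, splayed outward, away from the card's middle. Stays where left (1 N at the tip moves it). Swings freely down to about 0.62 to 0.15 rad, where its claw meets the rail's lip; then it draws its end of the card down against the socket: 4 to 15 N at the tip
- lever_right (a joint): Hinge angle of the grey lever at the card's -y end. 0 = upright, closed (its stop); starts open at 0.85 to 0.92 rad, splayed outward, away from the card's middle. Stays where left (1 N at the tip moves it). Swings freely down to about 0.62 to 0.15 rad, where its claw meets the rail's lip; then it draws its end of the card down against the socket: 4 to 15 N at the tip
- lever_left_pin (a point): Pivot of the left lever: on the card at x = 0, y = +58, z = 98.4, the pin along x. From it a paddle 15 wide (x) and 6 thick goes up 50 when closed, and a claw 18 long points outward; open, the claw passes down inside the rail's lip, swung in it hooks under it. Push the paddle's tip round its arc; swung right in alone, one lever tilts and binds the card
- lever_right_pin (a point): Pivot of the right lever, on the card at x = 0, y = -58, z = 98.4; the lever is the mirror image of the left one. This point's own axes turn with the lever
- lever_left_tip (a point): Tip of the left lever's paddle, 50 from its pin. This point's own axes turn with the lever
- lever_right_tip (a point): Tip of the right lever's paddle, 50 from its pin. This point's own axes turn with the lever
- cage: Aluminium card cage, open to the top, 156 x 164 x 125 (x, y, z), fixed, origin at the centre of its underside. Slots in a row along x; the middle one (x = 0) is free, a 24 wide opening between blank panels 2.5 above the rails. Rails at +-y, the lip for the claws from y = 68.5 outward. On the panel at x = -62 stand another card's handle and closed levers, up to 48 above the rails
- slot (a point): Middle of the free slot, level with the rail tops (125 above the cage's underside), cage axes. The card's x, y axes go along the cage's (no turning round needed). Guides at y = +-50: grooves 4 wide in x, floors 101.5 apart in y, flared over their top 8. Home: panel underside on the rails, card's bottom edge 100 below this point, card_grip 27.5 above it
- socket: Socket on the cage's floor under the slot; origin on the middle of the slot 25 above the cage's underside: where the card's bottom edge is when home. The plug first meets the stiff contacts 2 to 9.5 before home, a different height each time that cannot be seen, only felt; they give a millimetre at 5 N, then hold up to 14 N. The card stays on them by its weight
- rack: Black slotted rack 150 x 124 x 57, fixed, origin at the centre of its underside; groove floors 12 above it, grooves 4 wide at x = -36 and +36
- bare_board_mid (a point): Bystander: centre of a bare green board 2 x 100 x 68, without panel or levers, upright in the rack's other groove
- sorter: Bystander: clear compartment tray 66 x 250 x 30 with shell flakes
- wood_pick: Bystander: pointed wooden pick 130 long, 6 thick, lying
- glue_jar: Bystander: jar, diameter 52, height 62
- tweezers: Bystander: steel tweezers 125 long, lying
- brush: Bystander: brush 190 long, lying
- dish: Bystander: white dish, diameter 84, height 26

How it is judged:
By the outcome, as a careful person would: the job done as asked, in the order asked, and still so for the second after the job is handed in, with the robot touching nothing.
It also fails if it takes over 72 s, if anything falls off the work surface, if the arm or the gripper's body presses on something with over 40 N, if the wrist force passes 120 N, or if a joint passes its speed limit or range.

### The arm

A 7-joint arm with a two-finger parallel gripper is mounted at the origin on the work surface. World frame = base frame: x ahead of the robot, y to its left, z up, the work surface at z = 0. Lengths are in m, angles in rad, forces in N, time in s.
With the tool pointing down it reaches from about 0.425 to 0.875 m from the base axis. Payload 4.7 kg.
Tool frame: the origin (TCP) lies at the centre of the arm's flange, where the gripper is bolted on; the fingertips stand 173 mm ahead of it and the grasp point (between the pads) lies 155 mm ahead of it (r.tcp_to_tips is the distance from the TCP to the fingertips, in m); z points along the fingers, y is the direction in which the jaws open and shut (so a half turn about z gives the same grasp; the last joint's range is limited). The gripper opens to 85 mm and grips with 20 to 120 N. Pads are 22 mm wide; open, the fingers measure 114 mm over their backs; the gripper's body (76 mm by 85 mm) begins 54 mm behind the grasp point. The pads swing forward as they close: fully open they stand 13 mm farther back than shut.
Start: joints at [1.132, 0.321, -0.07, 1.45, 0.023, 1.371, -0.057], TCP at [0.284, -0.585, 0.405] pointing down, gripper open.
Joint ranges: [-2.86, 2.86], [-0.3, 2.09], [-1.38, 1.24], [0.06, 2.45], [-1.56, 4.7], [0.09, 2.05], [-2.69, 2.69]. Speed limits (rad/s): [2.57, 2.57, 3.14, 3.14, 3.14, 3.14, 3.14].

### API

Orientations are given as [roll, pitch, yaw] about the fixed x, y, z axes, in that order (R = Rz(yaw) Ry(pitch) Rx(roll)).
In Python, from bench import r gives the robot as it stands.
- The arm moves only by the tool play_rows, never from a script. Its argument "steps" is a list of rows, each an object with "translation": the shift along the tool's x, y, z in cm, a list of three; "angular": the turn, a rotation vector about the tool's x, y, z in rad, a list of three; "claw": the closure, from -1 (fully open) to 1 (shut). In form: [{"translation": [dx, dy, dz], "angular": [ax, ay, az], "claw": claw}, ...]. A call has 1 to 12 rows; each row shifts and turns the commanded pose from where the row before left it, along the tool's axes as they then stand; what a row does not reach is not made up. A row lasts 1/12 s, in which the tool goes at most 41.7 mm and 7.16 degrees, less where a joint would pass 70% of its speed; a pose out of reach is approached as far as the arm can. A call with a gripper value outside its range is refused whole. The fingers move at their own pace and stop on an object; "force" is the grip in N (left out, the last holds). Time passes only in rows, so rows that do not move let the fingers close. It gives the time, the measured TCP pose, the force and the opening at its end, in the units of the state.
- r.get_obs(): the state, without advancing time (a new reading comes with each control period).
- r.grab_frame(name): name is "side" or "top" or "wrist"; returns the picture (420x560x3 uint8, blue, green, red); there is no depth.
- r.camera_info(name): a dict with "fx", "fy", "cx", "cy" (pixels), "eye" and "orientation" of the camera in the world; the wrist camera has in their place "mount" (4x4, takes a point from camera to tool coordinates, whose origin is the TCP and whose axes are the flange's). Camera axes: x right, y up, looking along -z (the intrinsics and any distortion apply to the point x, -y, -z); pixel columns grow to the right and rows downward; lengths in m; the calibration is good to about 2 mm. A picture is of the moment at which its call begins: read the wrist's pose just before it. camera_info takes no time and is no camera call.
- r.close_job(): hands the job in, once; it reports no verdict.
The state is a dict: "time_s": time; "qpos": joint angles; "joint_vel": joint speeds; "joint_torque": joint torques, N m; "position": TCP position; "eef_rot": TCP orientation; "contact_force": force on the tool from outside, world axes, zero at the start; "moment": the same for the moment, N m; "width": finger opening in m.
Only numpy, scipy, OpenCV 4.12 (cv2) and the standard library are available. Lean on these libraries where they do the work, as an engineer would, in place of code of your own. Each camera call takes 0.05 s, during which the arm holds its last target.

## Working session

There is one attempt and no reset: what is moved stays moved. The work goes in short steps, Python scripts to look and compute and a tool call to move; the robot and the scene stay as the last step left them, time stands still between calls to the robot, and variables do not carry over. Pictures are saved under pics/ and viewed, and the job is handed in when it is done.

Besides the shell and the picture viewer there is one more tool, called after "Call:" as name([rows], argument=value, ...), one row to a line, values as JSON. play_rows: Moves the arm, as the interface text tells. Its arguments: {"type":"object","properties":{"steps":{"type":"array"},"force":{"type":"number"}},"required":["steps"]}

```bash
ls; mkdir -p pics; python3 - <<'E'
from bench import r
import cv2,numpy as np
np.set_printoptions(precision=4,suppress=True)
print(r.get_obs())
for n in ["side","top","wrist"]:
    print(n,r.camera_info(n))
    cv2.imwrite(f"pics/{n}0.png",r.grab_frame(n))
E
```

```text
pics
{'time_s': 0.0, 'qpos': array([ 1.1321,  0.3218, -0.0701,  1.4517,  0.0226,  1.3708, -0.0569]), 'joint_vel': array([ 0.001 ,  0.0003,  0.0013, -0.0006,  0.0004, -0.0001,  0.0001]), 'joint_torque': array([  0.0001, -49.3585,  -0.3821, -31.4333,   0.013 ,   0.0115,
         0.    ]), 'position': array([ 0.2843, -0.5843,  0.4036]), 'eef_rot': array([-3.1396,  0.0001,  0.4529]), 'contact_force': array([-0.0468, -0.5749,  0.1892]), 'moment': array([ 0.0209,  0.0497, -0.0077]), 'width': 0.0853850061131216}
side {'fx': 423.60300973806665, 'fy': 423.60300973806665, 'cx': 286.7284221080679, 'cy': 201.7109384527044, 'eye': array([ 0.3741, -0.6148,  0.6747]), 'orientation': array([ 0.8744, -0.0129, -0.2644])}
top {'fx': 526.5850244968466, 'fy': 526.5850244968466, 'cx': 284.18576279604224, 'cy': 205.6709284742092, 'eye': array([0.3135, 0.0215, 1.1598]), 'orientation': array([ 0.2221,  0.0009, -1.5984])}
wrist {'fx': 376.7946907541293, 'fy': 376.7946907541293, 'cx': 275.8698076956114, 'cy': 209.36339543587079, 'mount': array([[-0.0005,  0.9596,  0.2812,  0.0708],
       [ 1.    ,  0.0006, -0.0001,  0.0002],
       [-0.0003,  0.2812, -0.9596,  0.0304],
       [ 0.    ,  0.    ,  0.    ,  1.    ]])}
```

View pics/side0.png

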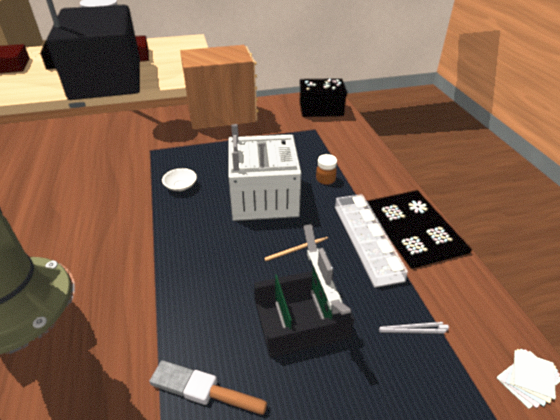

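View pics/top0.png

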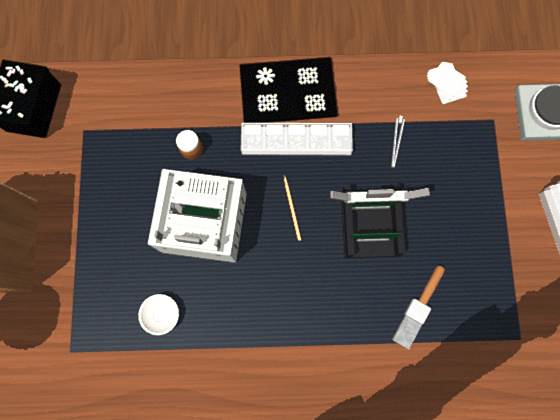

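View pics/wrist0.png

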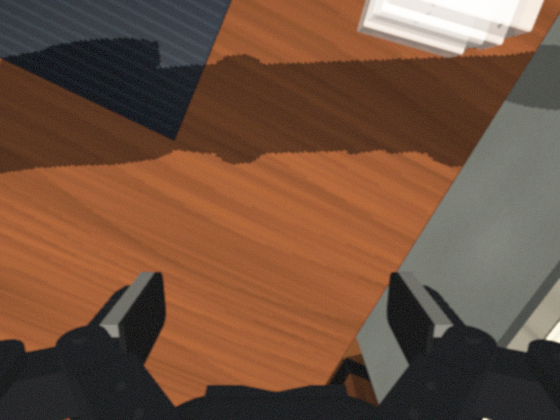

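```bash
cat > h.py <<'E'
import numpy as np,cv2
from scipy.spatial.transform import Rotation as R
from bench import r
np.set_printoptions(precision=4,suppress=True)
def cam(name,obs=None):
    c=r.camera_info(name)
    K=(c['fx'],c['fy'],c['cx'],c['cy'])
    if 'eye' in c: return K,R.from_euler('xyz',c['orientation']).as_matrix(),np.array(c['eye'])
    obs=obs or r.get_obs(); T=R.from_euler('xyz',obs['eef_rot']).as_matrix(); m=np.array(c['mount'])
    return K,T@m[:3,:3],np.array(obs['position'])+T@m[:3,3]
def ray(C,u,v):
    K,Rm,e=C; d=Rm@np.array([(u-K[2])/K[0],-(v-K[3])/K[1],-1.0]); return e,d/np.linalg.norm(d)
def onz(C,u,v,z):
    e,d=ray(C,u,v); return e+d*(z-e[2])/d[2]
def onplane(C,u,v,p,n):
    e,d=ray(C,u,v); return e+d*(np.dot(np.array(p)-e,n)/np.dot(d,n))
def proj(C,p):
    K,Rm,e=C; q=Rm.T@(np.array(p)-e); return np.array([K[2]-K[0]*q[0]/q[2],K[3]+K[1]*q[1]/q[2]])
def tri(rays):
    A=0;b=0
    for e,d in rays:
        P=np.eye(3)-np.outer(d,d);A=A+P;b=b+P@e
    x=np.linalg.solve(A,b); return x,[np.linalg.norm((np.eye(3)-np.outer(d,d))@(x-e)) for e,d in rays]
def crop(im,x0,y0,w,h,s,fn):
    cv2.imwrite(fn,cv2.resize(im[y0:y0+h,x0:x0+w],None,fx=s,fy=s,interpolation=cv2.INTER_CUBIC))
E
python3 - <<'E'
from h import *
t=cv2.imread('pics/top0.png');s=cv2.imread('pics/side0.png')
crop(t,320,170,130,100,6,'pics/t_rack.png');crop(t,140,160,120,110,5,'pics/t_cage.png')
crop(s,215,120,100,105,5,'pics/s_cage.png');crop(s,245,215,120,140,4,'pics/s_rack.png')
C=cam('top')
for u,v in [(375,222),(200,215)]: print(onz(C,u,v,0.06))
E
```

```text
[ 0.5208 -0.1764  0.06  ]
[0.5463 0.1957 0.06  ]
```

View pics/t_rack.png

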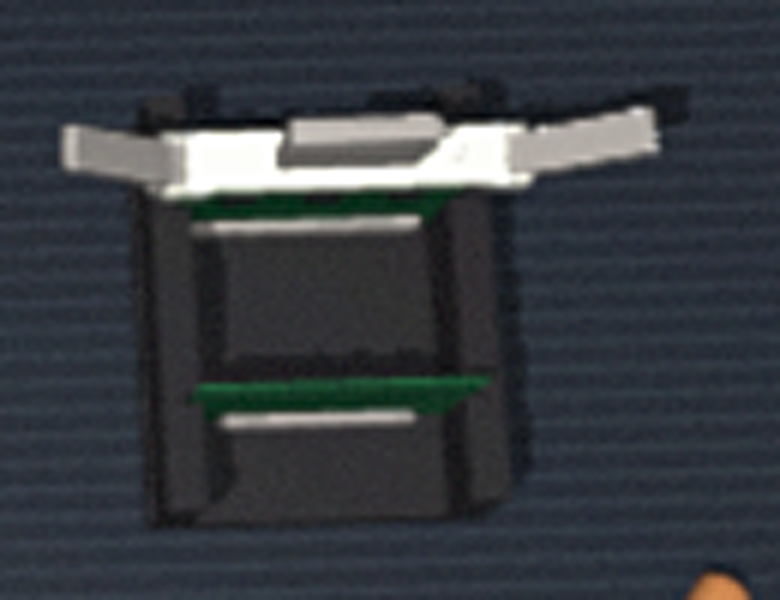

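View pics/t_cage.png

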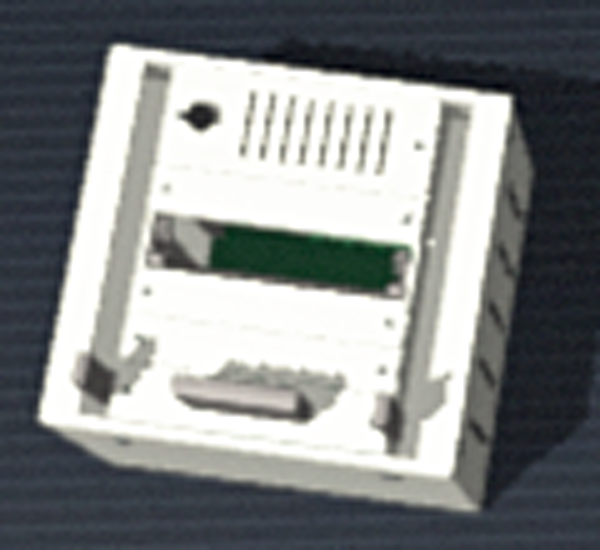

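View pics/s_cage.png

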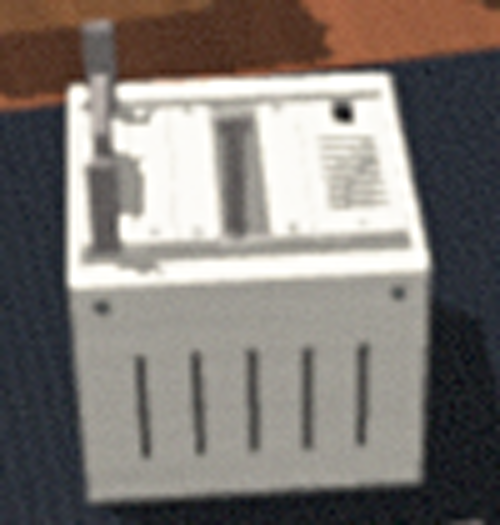

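View pics/s_rack.png

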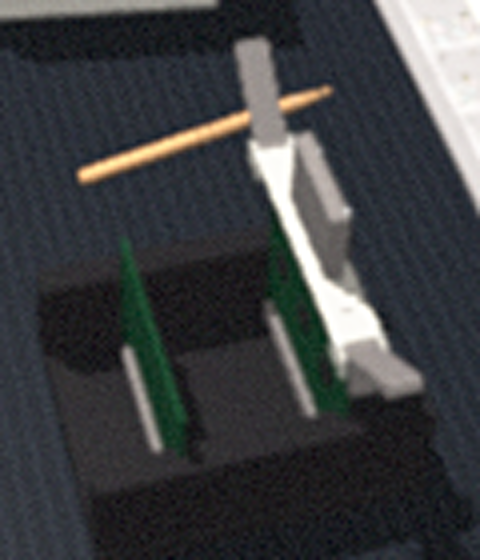

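```bash
python3 - <<'E'
from h import *
C=cam('top');S=cam('side')
f=lambda x,y:(320+x/6,170+y/6)
print('handle top c',onz(C,*f(365,129),.1545))
L=onz(C,*f(175,163),.1145);Rr=onz(C,*f(528,154),.1145)
print('panel',L,Rr,(L+Rr)/2,np.linalg.norm(L-Rr),'yaw',np.arctan2(-(L-Rr)[0],(L-Rr)[1]))
g=lambda x,y:(140+x/5,160+y/5)
cs=[onz(C,*g(x,y),.125) for x,y in [(110,45),(513,95),(445,480),(40,418)]]
print('cage',cs,np.mean(cs,0)); print([np.linalg.norm(cs[i]-cs[(i+1)%4]) for i in range(4)])
d=cs[0]+cs[3]-cs[1]-cs[2];print('yaw',np.arctan2(-d[0],d[1]))
s=lambda x,y:(215+x/5,120+y/5)
cs=[onz(S,*s(x,y),.125) for x,y in [(388,73),(430,262),(72,288),(68,85)]]
print('cage side',cs,np.mean(cs,0))
E
```

```text
handle top c [ 0.5637 -0.1749  0.1545]
panel [ 0.5635 -0.1172  0.1145] [ 0.5633 -0.2375  0.1145] [ 0.5634 -0.1774  0.1145] 0.12032437579049791 yaw -0.0016628761219418951
cage [array([0.6309, 0.2639, 0.125 ]), array([0.6051, 0.0992, 0.125 ]), array([0.4483, 0.1276, 0.125 ]), array([0.4775, 0.288 , 0.125 ])] [0.5405 0.1947 0.125 ]
[np.float64(0.1667442828448469), np.float64(0.15930368702217684), np.float64(0.16306806344832214), np.float64(0.15533197359509368)]
yaw -0.1674792705125696
cage side [array([0.6353, 0.2665, 0.125 ]), array([0.6097, 0.1076, 0.125 ]), array([0.4538, 0.1271, 0.125 ]), array([0.4788, 0.2935, 0.125 ])] [0.5444 0.1987 0.125 ]
```

Call:
play_rows([
  {"translation": [0, 0, -0.5], "angular": [0, 0, -0.1], "claw": -1},
  {"translation": [0, 0, -0.5], "angular": [0, 0, -0.1], "claw": -1},
  {"translation": [0, 0, -0.5], "angular": [0, 0, -0.1], "claw": -1},
  {"translation": [0, 0, -0.5], "angular": [0, 0, -0.1], "claw": -1},
  {"translation": [0, 0, -0.5], "angular": [0, 0, -0.1], "claw": -1},
  {"translation": [0, 0, -0.5], "angular": [0, 0, -0.1], "claw": -1},
  {"translation": [0, 0, -0.5], "angular": [0, 0, -0.1], "claw": -1},
  {"translation": [0, 0, -0.5], "angular": [0, 0, -0.1], "claw": -1},
  {"translation": [0, 0, -0.5], "angular": [0, 0, -0.1], "claw": -1},
  {"translation": [0, 0, -0.2], "angular": [0, 0, -0.1], "claw": -1},
  {"translation": [0, 0, 0], "angular": [0, 0, -0.118], "claw": -1},
  {"translation": [0, 0, 0], "angular": [0, 0, 0], "claw": -1},
])

```text
time_s: 1.15
position: [0.2843, -0.5845, 0.4515]
eef_rot: [-3.142, -0.0, 1.574]
contact_force: [-0.6, 0.3, 0.6]
width: 0.0853
```

Call:
play_rows([
  {"translation": [2.5, 1.7, 0], "angular": [0, 0, 0], "claw": -1},
  {"translation": [2.5, 1.7, 0], "angular": [0, 0, 0], "claw": -1},
  {"translation": [2.5, 1.7, 0], "angular": [0, 0, 0], "claw": -1},
  {"translation": [2.5, 1.7, 0], "angular": [0, 0, 0], "claw": -1},
  {"translation": [2.5, 1.7, 0], "angular": [0, 0, 0], "claw": -1},
  {"translation": [2.5, 1.7, 0], "angular": [0, 0, 0], "claw": -1},
  {"translation": [2.5, 1.7, 0], "angular": [0, 0, 0], "claw": -1},
  {"translation": [2.5, 1.7, 0], "angular": [0, 0, 0], "claw": -1},
  {"translation": [2.5, 1.7, 0], "angular": [0, 0, 0], "claw": -1},
  {"translation": [2.5, 1.7, 0], "angular": [0, 0, 0], "claw": -1},
  {"translation": [2.5, 1.7, 0], "angular": [0, 0, 0], "claw": -1},
  {"translation": [2.5, 1.7, 0], "angular": [0, 0, 0], "claw": -1},
])

```text
time_s: 2.15
position: [0.4888, -0.2831, 0.4515]
eef_rot: [-3.141, 0.0, 1.567]
contact_force: [-0.1, 0.2, -0.3]
width: 0.0854
```

Call:
play_rows([
  {"translation": [2.5, 1.7, 0], "angular": [0, 0, 0], "claw": -1},
  {"translation": [2.5, 1.7, 0], "angular": [0, 0, 0], "claw": -1},
  {"translation": [2.5, 1.7, 0], "angular": [0, 0, 0], "claw": -1},
  {"translation": [2.5, 1.7, 0], "angular": [0, 0, 0], "claw": -1},
  {"translation": [0.9, 0.7, 0], "angular": [0, 0, 0], "claw": -1},
  {"translation": [0, 0, 0], "angular": [0, 0, 0], "claw": -1},
  {"translation": [0, 0, 0], "angular": [0, 0, 0], "claw": -1},
])

```text
time_s: 2.73
position: [0.5633, -0.1757, 0.4513]
eef_rot: [-3.141, 0.001, 1.57]
contact_force: [0.1, -1.1, -0.7]
width: 0.0856
```

```bash
python3 - <<'E'
from h import *
o=r.get_obs();print(o['position'],o['eef_rot'],o['time_s'])
cv2.imwrite('pics/w1.png',r.grab_frame('wrist'))
C=cam('wrist',o)
E
```

```text
[ 0.5633 -0.1757  0.4513] [-3.1405  0.0005  1.57  ] 2.7333
```

View pics/w1.png

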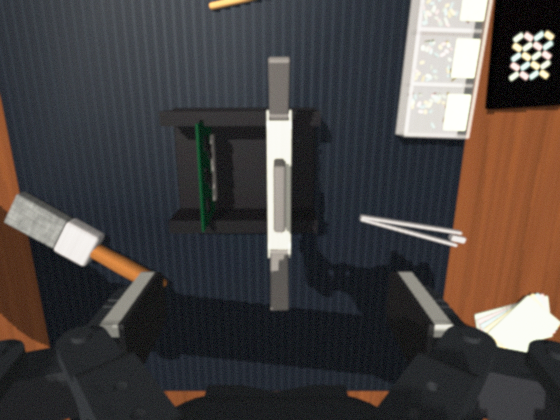

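```bash
python3 - <<'E'
from h import *
t=cv2.imread('pics/w1.png')
crop(t,255,50,50,100,6,'pics/w1a.png');crop(t,255,140,50,100,6,'pics/w1b.png');crop(t,255,225,50,100,6,'pics/w1c.png')
a=[cv2.imread(f'pics/w1{k}.png') for k in 'abc'];cv2.imwrite('pics/w1z.png',cv2.resize(np.hstack(a),(800,533)))
E
```

```text
(no output)
```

View pics/w1z.png

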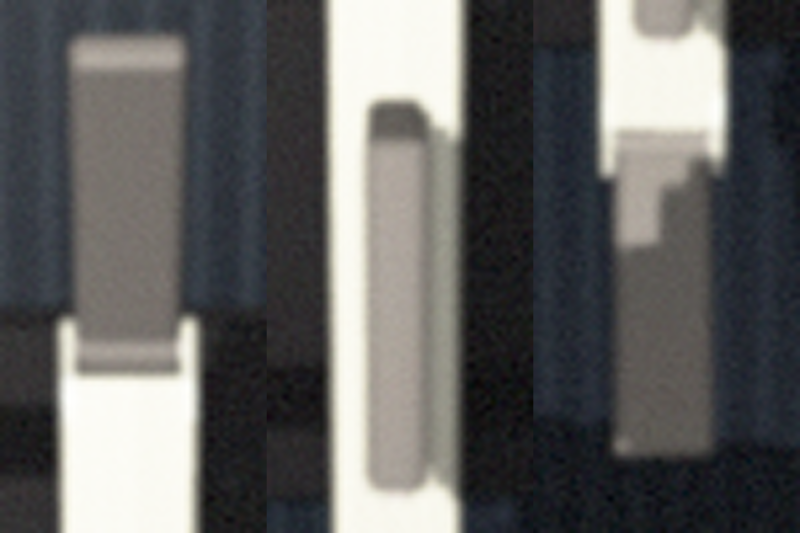

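```bash
python3 - <<'E'
from h import *
o=dict(r.get_obs());
C=cam('wrist',o)
for n,u,v,z in [('hT',279.3,165.3,.1545),('hB',279.3,231.9,.1545),('pL',279.3,109.6,.1145),('pR',279.3,257.8,.1145),('pLl',266.3,109.6,.1145),('pRl',267.5,257.8,.1145),('pLr',292.3,109.6,.1145),('pRr',291.1,257.8,.1145)]:
    print(n,onz(C,u,v,z))
E
```

```text
hT [ 0.5645 -0.1517  0.1545]
hB [ 0.5644 -0.2021  0.1545]
pL [ 0.5648 -0.1144  0.1145]
pR [ 0.5647 -0.2407  0.1145]
pLl [ 0.5545 -0.1144  0.1145]
pRl [ 0.5543 -0.2406  0.1145]
pLr [ 0.575  -0.1145  0.1145]
pRr [ 0.575  -0.2407  0.1145]
```

Call:
play_rows([
  {"translation": [-0.13, 0.12, 1.5], "angular": [0, 0, 0], "claw": -1},
  {"translation": [0, 0, 2], "angular": [0, 0, 0], "claw": -1},
  {"translation": [0, 0, 2], "angular": [0, 0, 0], "claw": -1},
  {"translation": [0, 0, 2], "angular": [0, 0, 0], "claw": -1},
  {"translation": [0, 0, 2], "angular": [0, 0, 0], "claw": -1},
  {"translation": [0, 0, 2], "angular": [0, 0, 0], "claw": -1},
  {"translation": [0, 0, 1.5], "angular": [0, 0, 0], "claw": -0.5},
  {"translation": [0, 0, 1.5], "angular": [0, 0, 0], "claw": -0.2},
  {"translation": [0, 0, 1.2], "angular": [0, 0, 0], "claw": 0},
  {"translation": [0, 0, 0], "angular": [0, 0, 0], "claw": 0.3},
  {"translation": [0, 0, 0], "angular": [0, 0, 0], "claw": 0.3},
], force=40)

```text
time_s: 3.7
position: [0.5639, -0.1781, 0.2943]
eef_rot: [-3.14, 0.0, 1.568]
contact_force: [-0.3, 0.2, -0.1]
width: 0.03
```

```bash
python3 - <<'E'
from h import *
o=r.get_obs();print(o)
cv2.imwrite('pics/w2.png',r.grab_frame('wrist'))
E
```

```text
{'time_s': 3.7, 'qpos': array([ 0.6983,  0.3199, -0.5184,  1.7202,  0.1721,  1.1481,  0.1282]), 'joint_vel': array([-0.0048, -0.0192, -0.0126, -0.0289, -0.0017,  0.0009,  0.0004]), 'joint_torque': array([  0.1386, -41.9374,  -4.4031, -27.9169,   0.0391,   0.0209,
        -0.0114]), 'position': array([ 0.5639, -0.1781,  0.2943]), 'eef_rot': array([-3.1403,  0.0001,  1.5684]), 'contact_force': array([-0.2676,  0.1859, -0.0591]), 'moment': array([ 0.023 , -0.0189, -0.0224]), 'width': 0.029963544221241725}
```

View pics/w2.png

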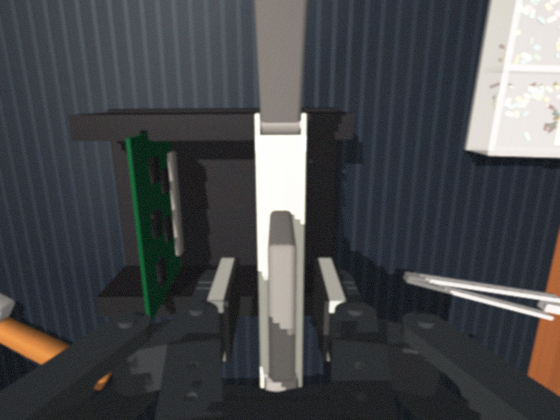

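Call:
play_rows([
  {"translation": [0.1, 0.07, 0], "angular": [0, 0, 0], "claw": 0.4},
  {"translation": [0, 0, 0], "angular": [0, 0, 0], "claw": 0.6},
  {"translation": [0, 0, 0], "angular": [0, 0, 0], "claw": 0.8},
  {"translation": [0, 0, 0], "angular": [0, 0, 0], "claw": 1},
  {"translation": [0, 0, 0], "angular": [0, 0, 0], "claw": 1},
  {"translation": [0, 0, 0], "angular": [0, 0, 0], "claw": 1},
  {"translation": [0, 0, 0], "angular": [0, 0, 0], "claw": 1},
], force=60)

```text
time_s: 4.33
position: [0.5657, -0.1758, 0.2958]
eef_rot: [3.14, 0.001, 1.571]
contact_force: [-1.6, -0.4, 5.1]
width: 0.0083
```

```bash
python3 - <<'E'
from h import *
o=r.get_obs();print(o['position'],o['eef_rot'],o['contact_force'],o['moment'],o['width'])
cv2.imwrite('pics/w3.png',r.grab_frame('wrist'))
E
```

```text
[ 0.5657 -0.1758  0.2958] [3.14   0.0008 1.5709] [-1.566  -0.373   5.0986] [ 0.0376  0.2323 -0.0261] 0.008278994840065204
```

View pics/w3.png

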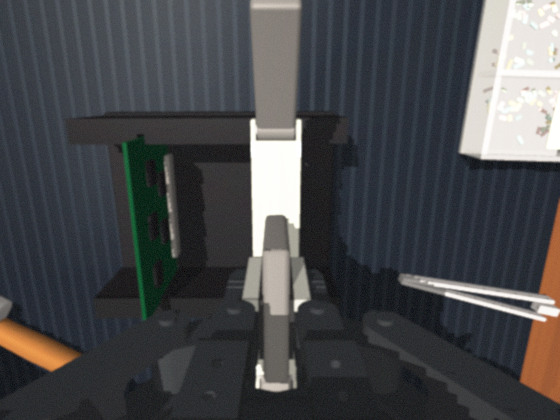

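Call:
play_rows([
  {"translation": [0, 0, -0.3], "angular": [0, 0, 0], "claw": 1},
  {"translation": [0, 0, -0.7], "angular": [0, 0, 0], "claw": 1},
  {"translation": [0, 0, -1], "angular": [0, 0, 0], "claw": 1},
  {"translation": [0, 0, -1.5], "angular": [0, 0, 0], "claw": 1},
  {"translation": [0, 0, -1.5], "angular": [0, 0, 0], "claw": 1},
  {"translation": [0, 0, -1.5], "angular": [0, 0, 0], "claw": 1},
  {"translation": [0, 0, -1.5], "angular": [0, 0, 0], "claw": 1},
  {"translation": [0, 0, -2], "angular": [0, 0, 0], "claw": 1},
  {"translation": [0, 0, -2], "angular": [0, 0, 0], "claw": 1},
  {"translation": [0, 0, -2], "angular": [0, 0, 0], "claw": 1},
  {"translation": [0, 0, -2], "angular": [0, 0, 0], "claw": 1},
  {"translation": [0, 0, -0.5], "angular": [0, 0, 0], "claw": 1},
])

```text
time_s: 5.38
position: [0.5655, -0.1756, 0.4638]
eef_rot: [3.137, 0.002, 1.571]
contact_force: [1.1, 0.3, -2.5]
width: 0.0081
```

Call:
play_rows([
  {"translation": [0, 0, 0], "angular": [0, 0, 0], "claw": 1},
  {"translation": [0, 0, 0], "angular": [0, 0, 0], "claw": 1},
  {"translation": [0, 0, 0], "angular": [0, 0, 0], "claw": 1},
])

```text
time_s: 5.63
position: [0.5648, -0.1758, 0.458]
eef_rot: [-3.139, -0.001, 1.571]
contact_force: [-0.4, 0.1, -3.2]
width: 0.0079
```

```bash
python3 - <<'E'
from h import *
o=r.get_obs();print(o['position'],o['eef_rot'],o['contact_force'],o['moment'],o['width'])
cv2.imwrite('pics/w4.png',r.grab_frame('wrist'));cv2.imwrite('pics/s4.png',r.grab_frame('side'))
E
```

```text
[ 0.5648 -0.1758  0.458 ] [-3.1389 -0.0007  1.5708] [-0.3805  0.1416 -3.2397] [0.0394 0.0265 0.0279] 0.007898220104590027
```

View pics/w4.png

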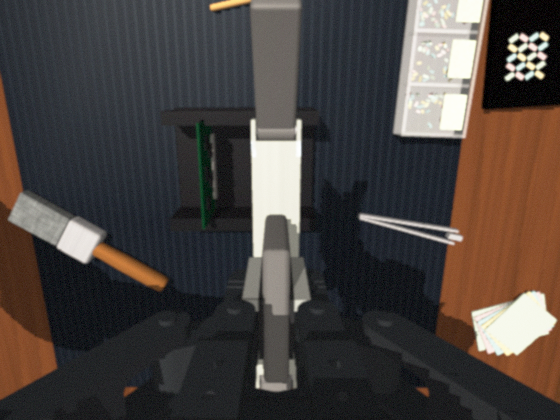

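View pics/s4.png

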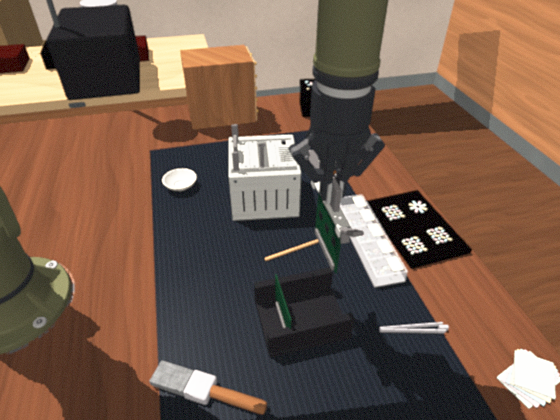

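Call:
play_rows([
  {"translation": [1.0, 0.2, -0.5], "angular": [0, 0, 0], "claw": 1},
  {"translation": [2.0, 0.2, -0.5], "angular": [0, 0, 0], "claw": 1},
  {"translation": [2.5, 0.2, -0.5], "angular": [0, 0, 0], "claw": 1},
  {"translation": [2.5, 0.2, -0.5], "angular": [0, 0, 0], "claw": 1},
  {"translation": [2.5, 0.2, 0], "angular": [0, 0, 0], "claw": 1},
  {"translation": [2.5, 0.2, 0], "angular": [0, 0, 0], "claw": 1},
  {"translation": [2.5, 0.2, 0], "angular": [0, 0, 0], "claw": 1},
  {"translation": [2.5, 0.2, 0], "angular": [0, 0, 0], "claw": 1},
  {"translation": [2.5, 0.2, 0], "angular": [0, 0, 0], "claw": 1},
  {"translation": [2.5, 0.2, 0], "angular": [0, 0, 0], "claw": 1},
  {"translation": [2.5, 0.2, 0], "angular": [0, 0, 0], "claw": 1},
  {"translation": [2.5, 0.2, 0], "angular": [0, 0, 0], "claw": 1},
])

```text
time_s: 6.73
position: [0.5889, 0.1063, 0.4797]
eef_rot: [-3.141, -0.0, 1.571]
contact_force: [0.6, -0.9, -2.6]
width: 0.0085
```

Call:
play_rows([
  {"translation": [2.5, 0.3, 0], "angular": [0, 0, 0], "claw": 1},
  {"translation": [2.5, 0.3, 0], "angular": [0, 0, 0], "claw": 1},
  {"translation": [2.5, 0.3, 0], "angular": [0, 0, 0], "claw": 1},
  {"translation": [2.0, 0.1, 0], "angular": [0, 0, 0], "claw": 1},
  {"translation": [0.6, 0, 0], "angular": [0, 0, 0.03], "claw": 1},
  {"translation": [0, 0, 0], "angular": [0, 0, 0.07], "claw": 1},
  {"translation": [0, 0, 0], "angular": [0, 0, 0.07], "claw": 1},
  {"translation": [0, 0, 0], "angular": [0, 0, 0], "claw": 1},
  {"translation": [0, 0, 0], "angular": [0, 0, 0], "claw": 1},
  {"translation": [0, 0, 0], "angular": [0, 0, 0], "claw": 1},
])

```text
time_s: 7.57
position: [0.5991, 0.2055, 0.4796]
eef_rot: [-3.141, 0.0, 1.403]
contact_force: [-0.3, -0.5, -3.1]
width: 0.0082
```

```bash
python3 - <<'E'
from h import *
o=r.get_obs();print(o['position'],o['eef_rot'],o['contact_force'],o['moment'],o['width'],o['joint_vel'])
cv2.imwrite('pics/w5.png',r.grab_frame('wrist'))
import pickle;pickle.dump(o,open('o5.pkl','wb'))
E
```

```text
[0.5991 0.2055 0.4796] [-3.1413  0.      1.4027] [-0.2726 -0.5271 -3.0779] [-0.0082  0.0068  0.0133] 0.008225824945870538 [ 0.0051 -0.0028  0.0002  0.0017  0.0015 -0.0007 -0.0046]
```

View pics/w5.png

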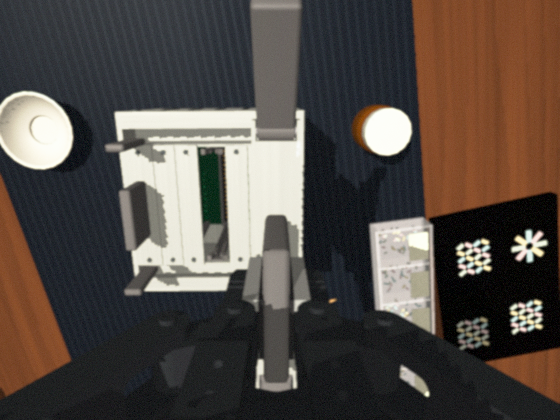

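```bash
python3 - <<'E'
from h import *
t=cv2.imread('pics/w5.png')
crop(t,105,100,130,100,6,'pics/w5a.png');crop(t,105,200,130,100,6,'pics/w5b.png')
crop(t,180,135,60,70,9,'pics/w5c.png')
crop(t,180,215,60,60,9,'pics/w5d.png')
E
```

```text
(no output)
```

View pics/w5c.png

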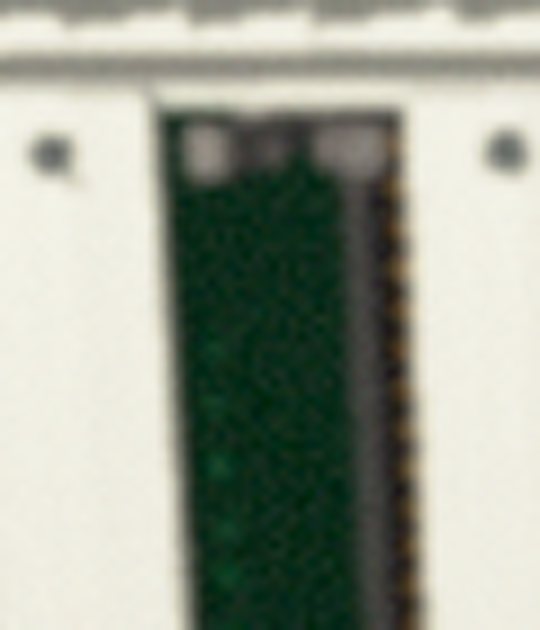

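View pics/w5d.png

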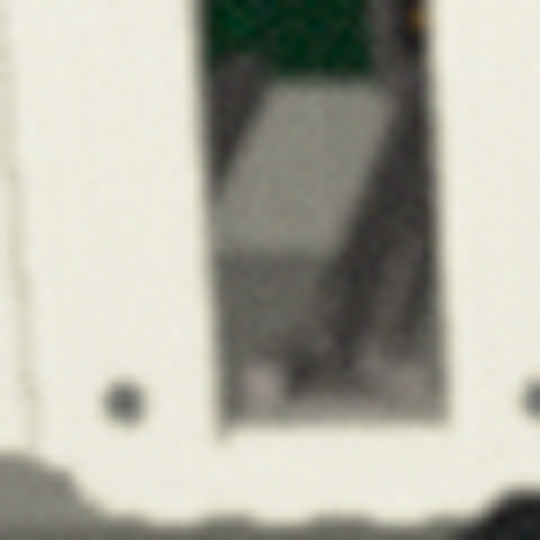

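View pics/w5a.png

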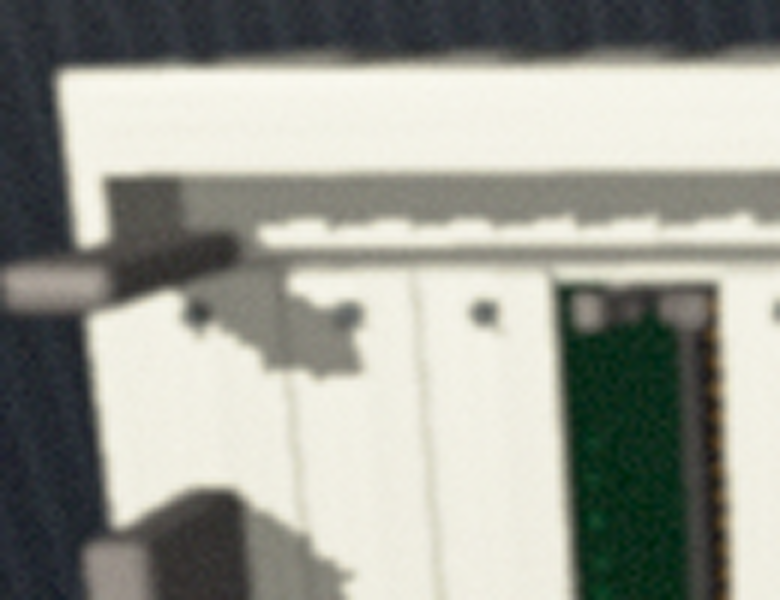

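View pics/w5b.png

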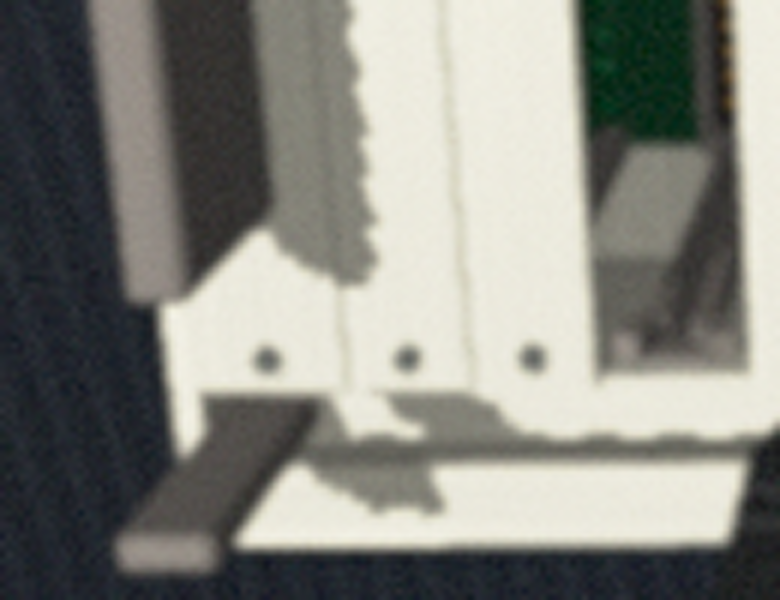

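```bash
cat > m5.py <<'E'
from h import *
import pickle
o=pickle.load(open('o5.pkl','rb'));C=cam('wrist',o)
yw=o['eef_rot'][2]-np.pi/2
z=.1275
P={k:onz(C,u,v,z) for k,u,v in [('lt',197.4,145.6),('lb',204.7,262.2),('rt',224.7,146.7),('rb',229.6,262)]}
for k in P: print(k,P[k])
for a,b in [('lt','lb'),('rt','rb')]:
    d=P[a]-P[b];print('yaw',np.arctan2(-d[0],d[1]),np.linalg.norm(d))
print('w',np.linalg.norm(P['lt']-P['rt']),np.linalg.norm(P['lb']-P['rb']))
print('mid',sum(P.values())/4)
# y edges of cage outer
a=onz(C,160,110.4,.125);b=onz(C,210,291.3,.125);print(a,b)
ey=np.array([-np.sin(yw),np.cos(yw),0])
print('span y',(a-b)@ey,'midy',(a+b)@ey/2,'slot mid y',(sum(P.values())/4)@ey)
E
python3 m5.py
```

```text
lt [0.5385 0.2491 0.1275]
lb [0.5209 0.1431 0.1275]
rt [0.5611 0.2443 0.1275]
rb [0.5438 0.1395 0.1275]
yaw -0.16411877996354102 0.10742541075700925
yaw -0.1640411050780542 0.10629113033357869
w 0.023131493982616606 0.023117097490606798
mid [0.5411 0.194  0.1275]
[0.5138 0.2826 0.125 ] [0.5186 0.1117 0.125 ]
span y 0.16766126784788352 midy 0.28072057156805386 slot mid y 0.28183418010234695
```

```bash
python3 - <<'E'
from h import *
t=cv2.imread('pics/w5.png')
crop(t,240,90,70,60,8,'pics/w5e.png')
crop(t,240,205,70,60,8,'pics/w5f.png')
crop(t,240,340,70,60,8,'pics/w5g.png')
E
```

```text
(no output)
```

View pics/w5e.png

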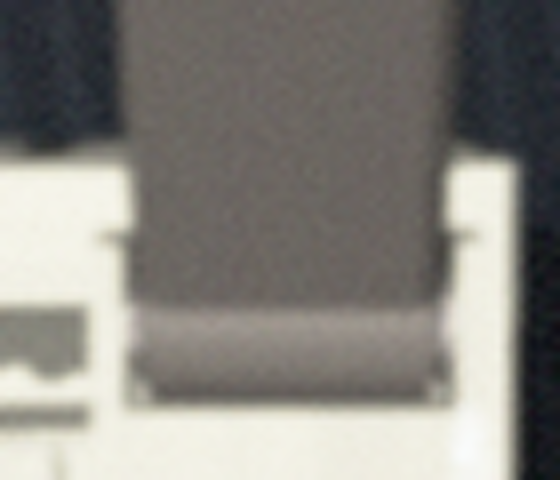

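View pics/w5f.png

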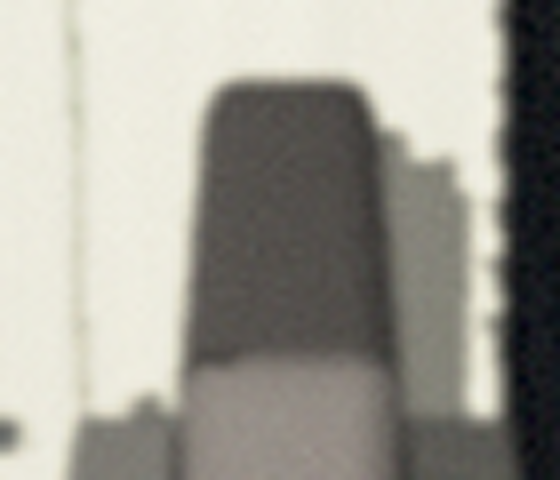

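View pics/w5g.png

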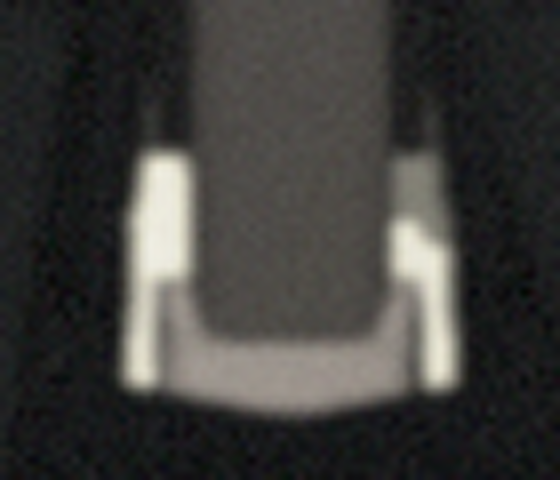

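```bash
python3 - <<'E'
from h import *
c=r.camera_info('wrist');m=np.array(c['mount']);C=((c['fx'],c['fy'],c['cx'],c['cy']),m[:3,:3],m[:3,3])
for d in (.179,.180,.1813,.183):
    a=onz(C,276.3,119.6,d);b=onz(C,276.3,388.5,d);h=onz(C,276.5,249.75,d-.04);hb=onz(C,276,215,d)
    print(d,a[:2],b[:2],'len',a[0]-b[0],'mid',(a+b)[:2]/2,'h',h[:2]-[.025,0],hb[:2]-[.025,0])
E
```

```text
0.179 [ 0.0632 -0.0001] [-0.0618 -0.0002] len 0.1250318293181211 mid [ 0.0007 -0.0002] h [ 0.0009 -0.0001] [-0.0002 -0.0003]
0.18 [ 0.0631 -0.0001] [-0.0627 -0.0002] len 0.12587334016996277 mid [ 0.0002 -0.0002] h [ 0.0005 -0.0001] [-0.0005 -0.0003]
0.1813 [ 0.0631 -0.0001] [-0.0639 -0.0002] len 0.12696730427735692 mid [-0.0004 -0.0002] h [-0.     -0.0001] [-0.0009 -0.0003]
0.183 [ 0.063  -0.0001] [-0.0654 -0.0002] len 0.1283978727254878 mid [-0.0012 -0.0002] h [-0.0007 -0.0001] [-0.0014 -0.0003]
```

Call:
play_rows([
  {"translation": [0, -0.8, 0], "angular": [0, 0, -0.004], "claw": 1},
  {"translation": [0, -1.5, 0], "angular": [0, 0, 0], "claw": 1},
  {"translation": [0, -2, 0], "angular": [0, 0, 0], "claw": 1},
  {"translation": [0, -2, 0], "angular": [0, 0, 0], "claw": 1},
  {"translation": [0, -2, 0], "angular": [0, 0, 0], "claw": 1},
  {"translation": [0, -2, 0], "angular": [0, 0, 0], "claw": 1},
  {"translation": [0, -0.7, 0], "angular": [0, 0, 0], "claw": 1},
  {"translation": [0, 0, 0], "angular": [0, 0, 0], "claw": 1},
  {"translation": [0, 0, 0], "angular": [0, 0, 0], "claw": 1},
  {"translation": [0, 0, 0], "angular": [0, 0, 0], "claw": 1},
])

```text
time_s: 8.45
position: [0.4916, 0.2226, 0.4797]
eef_rot: [3.141, 0.0, 1.404]
contact_force: [-0.8, 0.4, -2.3]
width: 0.0081
```

```bash
python3 - <<'E'
from h import *
o=r.get_obs();print(o['position'],o['eef_rot'],o['contact_force'],o['width'])
im=r.grab_frame('wrist')
cv2.imwrite('pics/w6.png',im)
import pickle;pickle.dump(o,open('o6.pkl','wb'))
C=cam('wrist',o)
c=proj(C,[.541,.194,.1275]).astype(int);print(c)
crop(im,c[0]-50,c[1]-72,100,75,8,'pics/w6c.png')
crop(im,c[0]-50,c[1]+0,100,75,8,'pics/w6d.png')
E
```

```text
[0.4916 0.2226 0.4797] [3.1408 0.0001 1.4036] [-0.7889  0.3545 -2.2743] 0.008103041902864786
[336 205]
```

View pics/w6c.png

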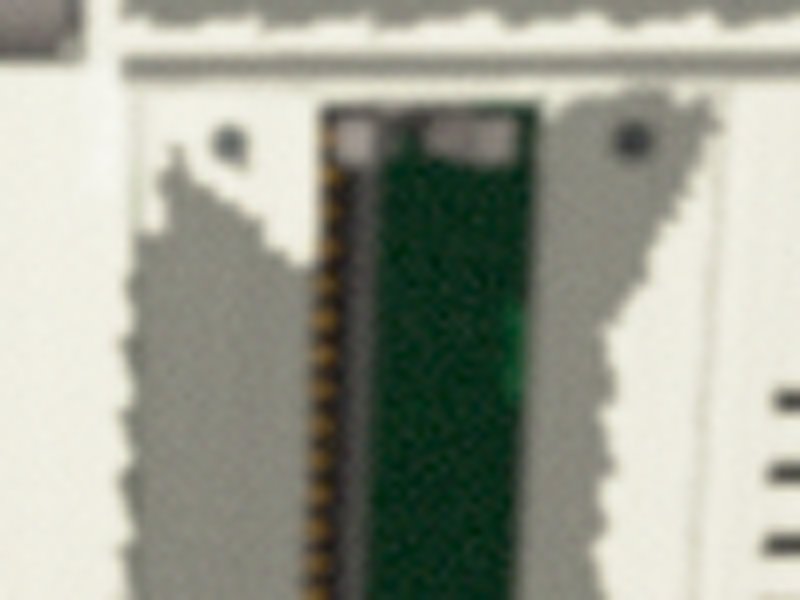

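View pics/w6d.png

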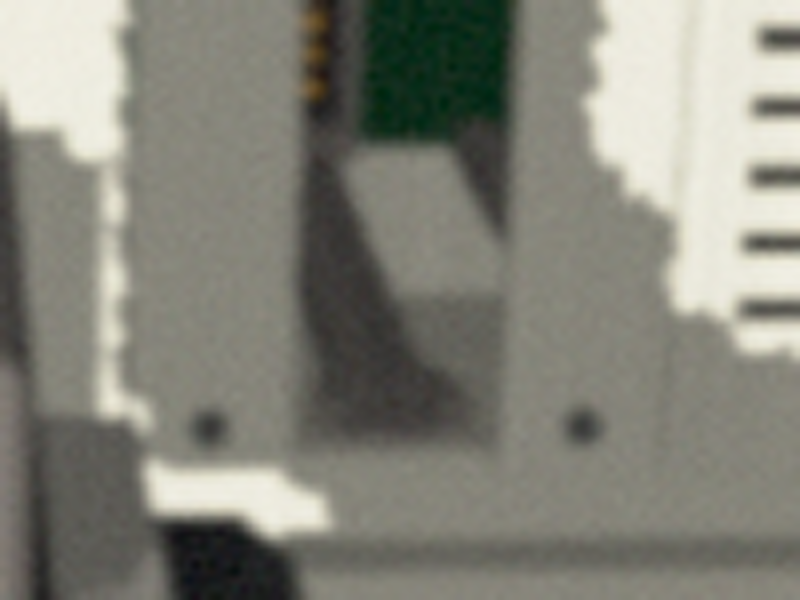

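```bash
cat >> m5.py <<'E'
print('-----w6')
o6=pickle.load(open('o6.pkl','rb'));C6=cam('wrist',o6)
P6={k:onz(C6,u,v,z) for k,u,v in [('lt',326.25,145.9),('lb',323.1,260.6),('rt',353.25,145.9),('rb',348.9,260.6)]}
for a,b in [('lt','lb'),('rt','rb')]:
    d=P6[a]-P6[b];print('yaw',np.arctan2(-d[0],d[1]),np.linalg.norm(d))
print('w',np.linalg.norm(P6['lt']-P6['rt']),np.linalg.norm(P6['lb']-P6['rb']))
print('mid',sum(P6.values())/4)
s5=[(185.7,152.2),(236.3,152),(193.8,259.7),(240.3,259.7)];s6=[(314.75,150.75),(365,150.5),(312.1,258.5),(358.9,258.25)]
for zz in (.1275,):
  A=[onz(C,*p,zz) for p in s5];B=[onz(C6,*p,zz) for p in s6]
  print(np.mean(A,0),np.mean(B,0))
T=[tri([ray(C,*a),ray(C6,*b)]) for a,b in zip(s5,s6)]
for t in T: print(t)
T=np.array([t[0] for t in T]);print('screw mid',T.mean(0)); d=T[0]+T[1]-T[2]-T[3];print(np.arctan2(-d[0],d[1]))
E
python3 m5.py
```

```text
lt [0.5385 0.2491 0.1275]
lb [0.5209 0.1431 0.1275]
rt [0.5611 0.2443 0.1275]
rb [0.5438 0.1395 0.1275]
yaw -0.16411856458325616 0.10742546716022681
yaw -0.16404092857494487 0.1062911795271145
w 0.02313151439945096 0.023117113783588848
mid [0.5411 0.194  0.1275]
[0.5138 0.2826 0.125 ] [0.5186 0.1117 0.125 ]
span y 0.1676613489706647 midy 0.28072107751058417 slot mid y 0.28183468294055536
-----w6
yaw -0.15771029524012792 0.10557534530891752
yaw -0.14810012226103492 0.10559245833249452
w 0.02289952976730865 0.023914347598962844
mid [0.5423 0.1936 0.1275]
[0.5407 0.1928 0.1275] [0.542  0.1927 0.1275]
(array([0.5285, 0.2458, 0.1318]), [np.float64(6.077330182882289e-05), np.float64(6.0773301828734134e-05)])
(array([0.5704, 0.2388, 0.1308]), [np.float64(0.00010116114231043923), np.float64(0.00010116114231042907)])
(array([0.5126, 0.1487, 0.1309]), [np.float64(4.273184111230008e-05), np.float64(4.2731841112346454e-05)])
(array([0.5548, 0.142 , 0.1316]), [np.float64(0.00016489016376312245), np.float64(0.00016489016376316915)])
screw mid [0.5416 0.1938 0.1313]
-0.16117517055972183
```

Call:
play_rows([
  {"translation": [-0.4, 1, 0], "angular": [0, 0, -0.006], "claw": 1},
  {"translation": [-0.5, 1.5, 0], "angular": [0, 0, 0], "claw": 1},
  {"translation": [-0.5, 1.5, 0], "angular": [0, 0, 0], "claw": 1},
  {"translation": [-0.5, 1.4, 0], "angular": [0, 0, 0], "claw": 1},
  {"translation": [0, 0, 1], "angular": [0, 0, 0], "claw": 1},
  {"translation": [0, 0, 1.2], "angular": [0, 0, 0], "claw": 1},
  {"translation": [0, 0, 1.2], "angular": [0, 0, 0], "claw": 1},
  {"translation": [0, 0, 1.2], "angular": [0, 0, 0], "claw": 1},
  {"translation": [0, 0, 0.8], "angular": [0, 0, 0], "claw": 1},
  {"translation": [0, 0, 0.3], "angular": [0, 0, 0], "claw": 1},
  {"translation": [0, 0, 0], "angular": [0, 0, 0], "claw": 1},
  {"translation": [0, 0, 0], "angular": [0, 0, 0], "claw": 1},
])

```text
time_s: 9.5
position: [0.5409, 0.1962, 0.4229]
eef_rot: [3.141, 0.0, 1.411]
contact_force: [-0.2, -0.5, -2.9]
width: 0.0081
```

```bash
python3 - <<'E'
from h import *
o=r.get_obs();print(o['position'],o['eef_rot'],o['contact_force'],o['moment'],o['width'])
im=r.grab_frame('wrist')
cv2.imwrite('pics/w7.png',im)
cv2.imwrite('pics/t7.png',r.grab_frame('top'))
s=r.grab_frame('side');cv2.imwrite('pics/s7.png',s);crop(s,215,60,120,120,5,'pics/s7c.png')
E
```

```text
[0.5409 0.1962 0.4229] [3.1411 0.     1.4112] [-0.1652 -0.4537 -2.895 ] [ 0.0331 -0.1157  0.0033] 0.00808694319646874
```

View pics/w7.png

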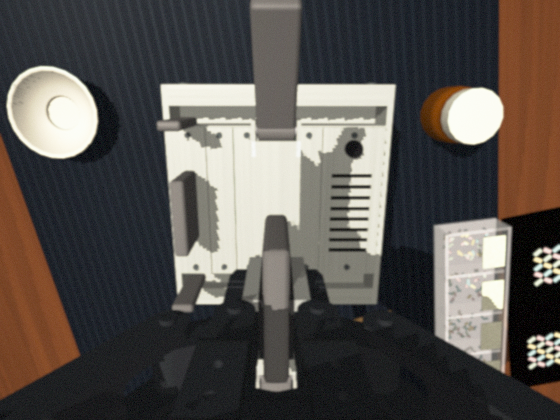

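View pics/s7c.png

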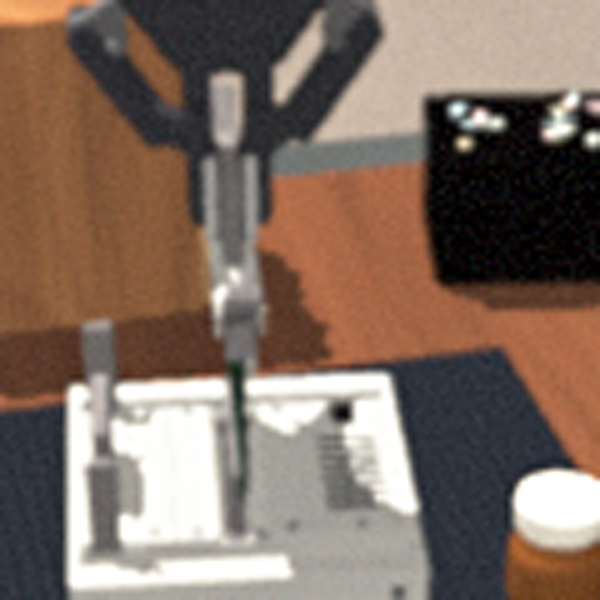

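```bash
python3 - <<'E'
from h import *
im=cv2.imread('pics/w7.png')
crop(im,230,105,100,70,8,'pics/w7c.png')
crop(im,205,225,150,50,5,'pics/w7d.png')
E
```

```text
(no output)
```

View pics/w7c.png

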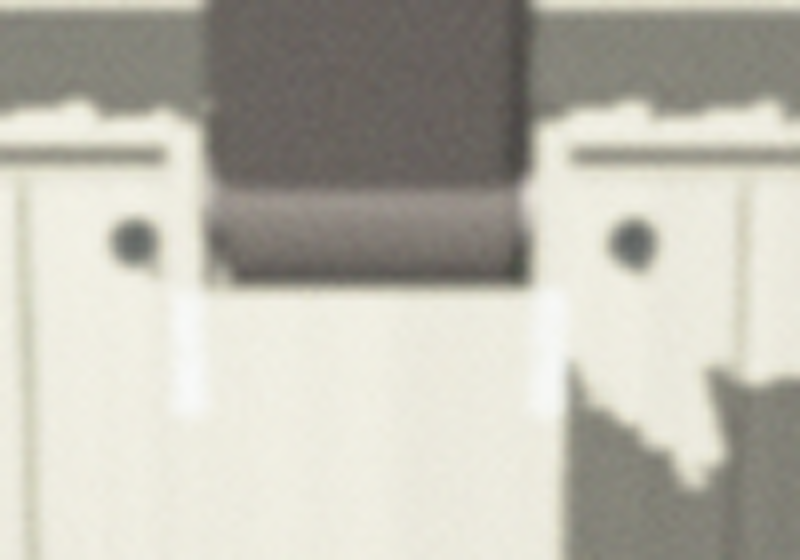

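View pics/w7d.png

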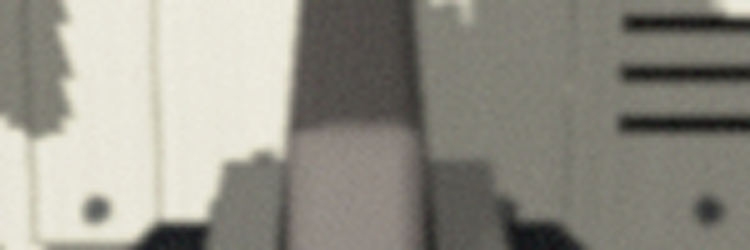

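```bash
python3 - <<'E'
from h import *
c=r.camera_info('wrist');m=np.array(c['mount']);C=((c['fx'],c['fy'],c['cx'],c['cy']),m[:3,:3],m[:3,3])
d=.4229-.1275
for p in [(246.75,135.25),(309.1,135.5),(233.5,165),(323.1,165),(236,250),(319.4,250)]:
    print(p,onz(C,*p,d))
import pickle
E
```

```text
(246.75, 135.25) [ 0.0467 -0.0206  0.2954]
(309.1, 135.5) [0.0465 0.0226 0.2954]
(233.5, 165) [ 0.0259 -0.0304  0.2954]
(323.1, 165) [0.0259 0.0331 0.2954]
(236, 250) [-0.0389 -0.0306  0.2954]
(319.4, 250) [-0.0389  0.0325  0.2954]
```

Call:
play_rows([
  {"translation": [-0.12, 0.11, 0], "angular": [0, 0, 0], "claw": 1},
  {"translation": [0, 0, 0.3], "angular": [0, 0, 0], "claw": 1},
  {"translation": [0, 0, 0.3], "angular": [0, 0, 0], "claw": 1},
  {"translation": [0, 0, 0.3], "angular": [0, 0, 0], "claw": 1},
  {"translation": [0, 0, 0.3], "angular": [0, 0, 0], "claw": 1},
  {"translation": [0, 0, 0], "angular": [0, 0, 0], "claw": 1},
  {"translation": [0, 0, 0], "angular": [0, 0, 0], "claw": 1},
])

```text
time_s: 10.23
position: [0.5418, 0.1945, 0.4103]
eef_rot: [-3.141, 0.0, 1.411]
contact_force: [0.3, 0.3, -2.5]
width: 0.0085
```

Call:
play_rows([
  {"translation": [0, 0, 0.2], "angular": [0, 0, 0], "claw": 1},
  {"translation": [0, 0, 0.2], "angular": [0, 0, 0], "claw": 1},
  {"translation": [0, 0, 0.2], "angular": [0, 0, 0], "claw": 1},
  {"translation": [0, 0, 0], "angular": [0, 0, 0], "claw": 1},
])

```text
time_s: 10.57
position: [0.5418, 0.1945, 0.4042]
eef_rot: [-3.141, 0.0, 1.411]
contact_force: [0.3, -0.3, -1.9]
width: 0.0083
```

Call:
play_rows([
  {"translation": [0, 0, 0.2], "angular": [0, 0, 0], "claw": 1},
  {"translation": [0, 0, 0.2], "angular": [0, 0, 0], "claw": 1},
  {"translation": [0, 0, 0], "angular": [0, 0, 0], "claw": 1},
])

```text
time_s: 10.82
position: [0.5419, 0.1943, 0.4002]
eef_rot: [-3.141, 0.001, 1.411]
contact_force: [0.0, 0.2, -2.6]
width: 0.0085
```

Call:
play_rows([
  {"translation": [0, 0, 0.2], "angular": [0, 0, 0], "claw": 1},
  {"translation": [0, 0, 0.2], "angular": [0, 0, 0], "claw": 1},
  {"translation": [0, 0, 0], "angular": [0, 0, 0], "claw": 1},
])

```text
time_s: 11.07
position: [0.5419, 0.1944, 0.3961]
eef_rot: [-3.141, 0.001, 1.411]
contact_force: [-0.1, -1.3, -3.6]
width: 0.0085
```

```bash
python3 - <<'E'
from h import *
o=r.get_obs();print(o['position'],o['eef_rot'],o['contact_force'],o['moment'],o['width'])
im=r.grab_frame('wrist')
cv2.imwrite('pics/w8.png',im)
s=r.grab_frame('side');cv2.imwrite('pics/s8.png',s);crop(s,215,60,120,120,5,'pics/s8c.png')
E
```

```text
[0.5419 0.1944 0.3961] [-3.1411  0.0007  1.4106] [-0.0856 -1.3099 -3.6316] [-0.3449  0.0083 -0.0141] 0.008507553764345326
```

View pics/s8c.png

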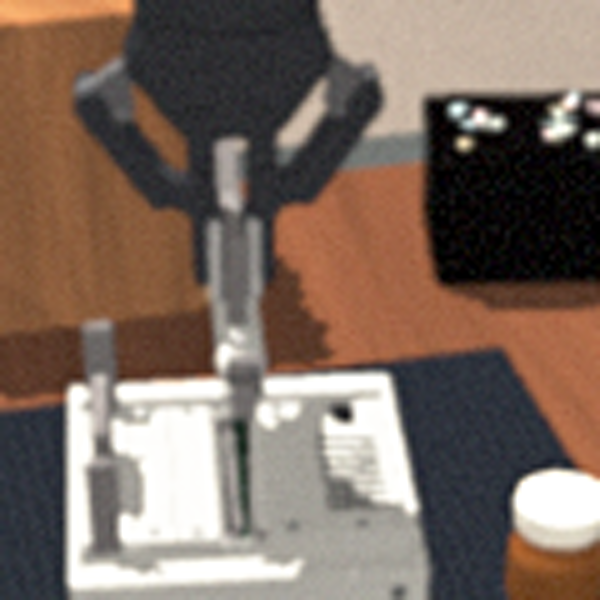

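View pics/w8.png

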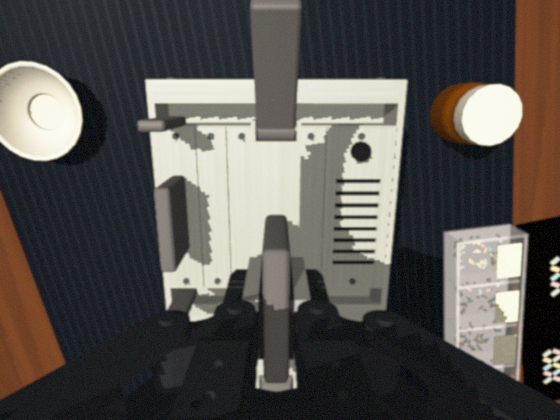

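Call:
play_rows([
  {"translation": [-0.06, 0, 0], "angular": [0, 0, 0], "claw": 1},
  {"translation": [0, 0, 0.1], "angular": [0, 0, 0], "claw": 1},
  {"translation": [0, 0, 0], "angular": [0, 0, 0], "claw": 1},
])

```text
time_s: 11.42
position: [0.5418, 0.194, 0.3956]
eef_rot: [3.141, -0.0, 1.411]
contact_force: [-0.2, -0.8, -2.0]
width: 0.0078
```

```bash
cat > st.py <<'E'
from h import *
o=r.get_obs();print(o['position'],o['eef_rot'],o['contact_force'],o['moment'],o['width'],o['time_s'])
E
python3 st.py
```

```text
[0.5418 0.194  0.3956] [ 3.1415 -0.0001  1.4107] [-0.2194 -0.7973 -2.0106] [-0.2906 -0.0482  0.0117] 0.007832458625449694 11.4167
```

Call:
play_rows([
  {"translation": [-0.05, 0, 0], "angular": [0, 0, 0], "claw": 1},
  {"translation": [0, 0, 0.2], "angular": [0, 0, 0], "claw": 1},
  {"translation": [0, 0, 0.2], "angular": [0, 0, 0], "claw": 1},
  {"translation": [0, 0, 0], "angular": [0, 0, 0], "claw": 1},
])

```text
time_s: 11.75
position: [0.5416, 0.1937, 0.3912]
eef_rot: [-3.141, -0.0, 1.411]
contact_force: [-0.4, -0.2, -2.9]
width: 0.0081
```

```bash
python3 st.py
```

```text
[0.5416 0.1937 0.3912] [-3.1409 -0.0001  1.4111] [-0.4181 -0.242  -2.8829] [-0.0036  0.0325 -0.0173] 0.008101024687221365 11.75
```

Call:
play_rows([
  {"translation": [0, 0, 0.3], "angular": [0, 0, 0], "claw": 1},
  {"translation": [0, 0, 0.3], "angular": [0, 0, 0], "claw": 1},
  {"translation": [0, 0, 0.3], "angular": [0, 0, 0], "claw": 1},
  {"translation": [0, 0, 0], "angular": [0, 0, 0], "claw": 1},
])

```text
time_s: 12.08
position: [0.5415, 0.1934, 0.3818]
eef_rot: [-3.14, 0.001, 1.411]
contact_force: [-0.8, -0.5, -2.7]
width: 0.0083
```

```bash
python3 st.py
```

```text
[0.5415 0.1934 0.3818] [-3.1404  0.0005  1.4109] [-0.8035 -0.4606 -2.6755] [-0.0182  0.0105 -0.0074] 0.00831133901225464 12.0833
```

Call:
play_rows([
  {"translation": [0, 0, 0.3], "angular": [0, 0, 0], "claw": 1},
  {"translation": [0, 0, 0.4], "angular": [0, 0, 0], "claw": 1},
  {"translation": [0, 0, 0.4], "angular": [0, 0, 0], "claw": 1},
  {"translation": [0, 0, 0.4], "angular": [0, 0, 0], "claw": 1},
  {"translation": [0, 0, 0], "angular": [0, 0, 0], "claw": 1},
])

```text
time_s: 12.5
position: [0.5414, 0.1933, 0.3665]
eef_rot: [-3.14, 0.001, 1.411]
contact_force: [-0.2, -0.4, -3.2]
width: 0.0085
```

```bash
python3 st.py
```

```text
[0.5414 0.1933 0.3665] [-3.1399  0.0008  1.4108] [-0.1987 -0.3583 -3.2096] [-0.0246  0.0288  0.0181] 0.008529409687789691 12.5
```

Call:
play_rows([
  {"translation": [0, 0, 0.3], "angular": [0, 0, 0], "claw": 1},
  {"translation": [0, 0, 0.4], "angular": [0, 0, 0], "claw": 1},
  {"translation": [0, 0, 0.4], "angular": [0, 0, 0], "claw": 1},
  {"translation": [0, 0, 0.4], "angular": [0, 0, 0], "claw": 1},
  {"translation": [0, 0, 0.3], "angular": [0, 0, 0], "claw": 1},
  {"translation": [0, 0, 0], "angular": [0, 0, 0], "claw": 1},
])

```text
time_s: 13.0
position: [0.5415, 0.1933, 0.3487]
eef_rot: [-3.14, 0.001, 1.411]
contact_force: [0.1, 0.1, -2.8]
width: 0.0084
```

```bash
python3 st.py
```

```text
[0.5415 0.1933 0.3487] [-3.1403  0.0007  1.4108] [ 0.0919  0.1369 -2.8097] [-0.0301  0.0381 -0.0023] 0.008425550873971113 13.0
```

Call:
play_rows([
  {"translation": [0, 0, 0.3], "angular": [0, 0, 0], "claw": 1},
  {"translation": [0, 0, 0.4], "angular": [0, 0, 0], "claw": 1},
  {"translation": [0, 0, 0.4], "angular": [0, 0, 0], "claw": 1},
  {"translation": [0, 0, 0.3], "angular": [0, 0, 0], "claw": 1},
  {"translation": [0, 0, 0.2], "angular": [0, 0, 0], "claw": 1},
  {"translation": [0, 0, 0], "angular": [0, 0, 0], "claw": 1},
])

```text
time_s: 13.5
position: [0.5415, 0.1934, 0.333]
eef_rot: [-3.141, 0.001, 1.411]
contact_force: [0.1, -0.1, -2.7]
width: 0.0084
```

```bash
python3 st.py
```

```text
[0.5415 0.1934 0.333 ] [-3.1406  0.0005  1.4108] [ 0.0986 -0.1159 -2.7434] [-0.0191  0.0535  0.0421] 0.008432574383692836 13.5
```

Call:
play_rows([
  {"translation": [0, 0, 0.2], "angular": [0, 0, 0], "claw": 1},
  {"translation": [0, 0, 0.2], "angular": [0, 0, 0], "claw": 1},
  {"translation": [0, 0, 0.2], "angular": [0, 0, 0], "claw": 1},
  {"translation": [0, 0, 0.1], "angular": [0, 0, 0], "claw": 1},
  {"translation": [0, 0, 0], "angular": [0, 0, 0], "claw": 1},
])

```text
time_s: 13.92
position: [0.5416, 0.1935, 0.3264]
eef_rot: [-3.141, 0.0, 1.411]
contact_force: [0.1, -0.1, -3.3]
width: 0.0079
```

Call:
play_rows([
  {"translation": [0, 0, 0.1], "angular": [0, 0, 0], "claw": 1},
  {"translation": [0, 0, 0.1], "angular": [0, 0, 0], "claw": 1},
  {"translation": [0, 0, 0], "angular": [0, 0, 0], "claw": 1},
])

```text
time_s: 14.17
position: [0.5417, 0.1935, 0.3245]
eef_rot: [-3.141, 0.0, 1.411]
contact_force: [-0.4, -0.0, -2.8]
width: 0.008
```

Call:
play_rows([
  {"translation": [0, 0, 0.1], "angular": [0, 0, 0], "claw": 1},
  {"translation": [0, 0, 0.05], "angular": [0, 0, 0], "claw": 1},
  {"translation": [0, 0, 0], "angular": [0, 0, 0], "claw": 1},
])

```text
time_s: 14.42
position: [0.5417, 0.1935, 0.323]
eef_rot: [-3.141, 0.0, 1.411]
contact_force: [0.8, 0.1, -1.9]
width: 0.0085
```

Call:
play_rows([
  {"translation": [0, 0, 0.05], "angular": [0, 0, 0], "claw": 1},
  {"translation": [0, 0, 0], "angular": [0, 0, 0], "claw": 1},
  {"translation": [0, 0, 0], "angular": [0, 0, 0], "claw": 1},
])

```text
time_s: 14.67
position: [0.5417, 0.1935, 0.3227]
eef_rot: [-3.142, 0.0, 1.411]
contact_force: [0.6, 0.1, -2.7]
width: 0.0084
```

Call:
play_rows([
  {"translation": [0, 0, 0.05], "angular": [0, 0, 0], "claw": 1},
  {"translation": [0, 0, 0], "angular": [0, 0, 0], "claw": 1},
  {"translation": [0, 0, 0], "angular": [0, 0, 0], "claw": 1},
])

```text
time_s: 14.92
position: [0.5417, 0.1935, 0.3221]
eef_rot: [-3.142, 0.0, 1.411]
contact_force: [-0.1, 0.8, -3.4]
width: 0.008
```

Call:
play_rows([
  {"translation": [0, 0, 0.05], "angular": [0, 0, 0], "claw": 1},
  {"translation": [0, 0, 0], "angular": [0, 0, 0], "claw": 1},
  {"translation": [0, 0, 0], "angular": [0, 0, 0], "claw": 1},
])

```text
time_s: 15.17
position: [0.5417, 0.1935, 0.3216]
eef_rot: [-3.142, 0.0, 1.411]
contact_force: [-0.4, 0.3, -2.8]
width: 0.0087
```

Not touching yet (−2.8 N ≈ card weight). Continue.

Call:
play_rows([
  {"translation": [0, 0, 0.1], "angular": [0, 0, 0], "claw": 1},
  {"translation": [0, 0, 0], "angular": [0, 0, 0], "claw": 1},
  {"translation": [0, 0, 0], "angular": [0, 0, 0], "claw": 1},
])

```text
time_s: 15.42
position: [0.5417, 0.1935, 0.3206]
eef_rot: [-3.142, 0.0, 1.411]
contact_force: [0.2, -0.0, -3.3]
width: 0.0081
```

Call:
play_rows([
  {"translation": [0, 0, 0.1], "angular": [0, 0, 0], "claw": 1},
  {"translation": [0, 0, 0], "angular": [0, 0, 0], "claw": 1},
  {"translation": [0, 0, 0], "angular": [0, 0, 0], "claw": 1},
])

```text
time_s: 15.67
position: [0.5417, 0.1935, 0.3196]
eef_rot: [-3.141, 0.0, 1.411]
contact_force: [-0.1, -0.4, -2.5]
width: 0.0083
```

Call:
play_rows([
  {"translation": [0, 0, 0.05], "angular": [0, 0, 0], "claw": 1},
  {"translation": [0, 0, 0], "angular": [0, 0, 0], "claw": 1},
  {"translation": [0, 0, 0], "angular": [0, 0, 0], "claw": 1},
])

```text
time_s: 15.92
position: [0.5417, 0.1935, 0.3192]
eef_rot: [-3.142, 0.0, 1.411]
contact_force: [0.6, -0.0, -2.0]
width: 0.008
```

Call:
play_rows([
  {"translation": [0, 0, 0.05], "angular": [0, 0, 0], "claw": 1},
  {"translation": [0, 0, 0], "angular": [0, 0, 0], "claw": 1},
  {"translation": [0, 0, 0], "angular": [0, 0, 0], "claw": 1},
])

```text
time_s: 16.17
position: [0.5417, 0.1935, 0.3186]
eef_rot: [-3.142, 0.0, 1.411]
contact_force: [0.1, -0.1, -1.8]
width: 0.008
```

Call:
play_rows([
  {"translation": [0, 0, 0.05], "angular": [0, 0, 0], "claw": 1},
  {"translation": [0, 0, 0], "angular": [0, 0, 0], "claw": 1},
  {"translation": [0, 0, 0], "angular": [0, 0, 0], "claw": 1},
])

```text
time_s: 16.42
position: [0.5417, 0.1935, 0.3182]
eef_rot: [-3.142, 0.0, 1.411]
contact_force: [0.2, 0.6, -3.0]
width: 0.0083
```

Call:
play_rows([
  {"translation": [0, 0, 0.05], "angular": [0, 0, 0], "claw": 1},
  {"translation": [0, 0, 0], "angular": [0, 0, 0], "claw": 1},
  {"translation": [0, 0, 0], "angular": [0, 0, 0], "claw": 1},
])

```text
time_s: 16.67
position: [0.5417, 0.1935, 0.3177]
eef_rot: [3.142, 0.0, 1.411]
contact_force: [0.1, 0.2, -1.9]
width: 0.0083
```

Call:
play_rows([
  {"translation": [0, 0, 0.05], "angular": [0, 0, 0], "claw": 1},
  {"translation": [0, 0, 0], "angular": [0, 0, 0], "claw": 1},
])

```text
time_s: 16.83
position: [0.5418, 0.1936, 0.3176]
eef_rot: [3.141, 0.0, 1.411]
contact_force: [-1.2, -0.4, 0.8]
width: 0.0084
```

Call:
play_rows([
  {"translation": [0, 0, 0.05], "angular": [0, 0, 0], "claw": 1},
  {"translation": [0, 0, 0], "angular": [0, 0, 0], "claw": 1},
])

```text
time_s: 17.0
position: [0.5418, 0.1936, 0.3171]
eef_rot: [3.141, 0.0, 1.411]
contact_force: [-0.7, -0.6, 1.8]
width: 0.0083
```

Call:
play_rows([
  {"translation": [0, 0, 0.05], "angular": [0, 0, 0], "claw": 1},
  {"translation": [0, 0, 0], "angular": [0, 0, 0], "claw": 1},
])

```text
time_s: 17.17
position: [0.5418, 0.1936, 0.3166]
eef_rot: [3.141, -0.0, 1.411]
contact_force: [-0.7, -0.3, 2.5]
width: 0.0083
```

Call:
play_rows([
  {"translation": [0, 0, -0.06], "angular": [0, 0, 0], "claw": 1},
  {"translation": [0, 0, 0], "angular": [0, 0, 0], "claw": 1},
])

```text
time_s: 17.33
position: [0.5418, 0.1936, 0.3166]
eef_rot: [3.141, -0.0, 1.411]
contact_force: [-0.6, -1.0, 1.7]
width: 0.0086
```

```bash
python3 st.py
```

```text
[0.5418 0.1936 0.3166] [ 3.1415 -0.0001  1.4108] [-0.625  -0.9555  1.6767] [-0.0831  0.1014  0.0151] 0.008591125095151083 17.3333
```

Release gently.

Call:
play_rows([
  {"translation": [0, 0, 0], "angular": [0, 0, 0], "claw": 0.7},
  {"translation": [0, 0, 0], "angular": [0, 0, 0], "claw": 0.5},
  {"translation": [0, 0, 0], "angular": [0, 0, 0], "claw": 0.4},
  {"translation": [0, 0, 0], "angular": [0, 0, 0], "claw": 0.4},
  {"translation": [0, 0, 0], "angular": [0, 0, 0], "claw": 0.4},
], force=20)

```text
time_s: 17.75
position: [0.5417, 0.1935, 0.3168]
eef_rot: [3.142, 0.0, 1.411]
contact_force: [0.6, -0.4, -0.7]
width: 0.0254
```

```bash
python3 - <<'E'
from h import *
o=r.get_obs();print(o['position'],o['eef_rot'],o['contact_force'],o['moment'],o['width'])
im=r.grab_frame('wrist')
cv2.imwrite('pics/w9.png',im)
E
```

```text
[0.5417 0.1935 0.3168] [3.1415 0.     1.4108] [ 0.5521 -0.4018 -0.7063] [ 0.0548 -0.0216  0.0062] 0.025433316271175874
```

View pics/w9.png

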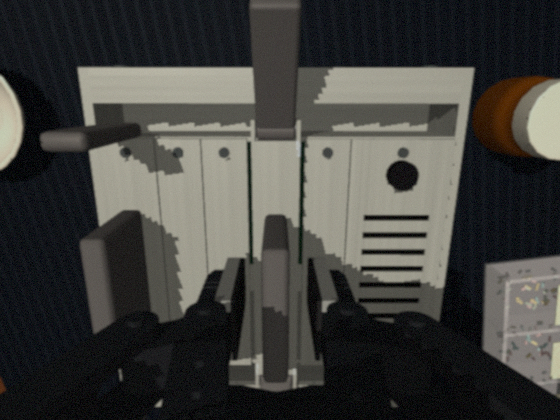

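Call:
play_rows([
  {"translation": [0, 0, -0.5], "angular": [0, 0, 0], "claw": 0.4},
  {"translation": [0, 0, -1.5], "angular": [0, 0, 0], "claw": 0.4},
  {"translation": [0, 0, -2], "angular": [0, 0, 0], "claw": 0.4},
  {"translation": [0, 0, -2], "angular": [0, 0, 0], "claw": 0.6},
  {"translation": [0, 0, -1], "angular": [0, 0, 0], "claw": 1},
  {"translation": [1.5, 0, 0], "angular": [0, 0, 0], "claw": 1},
  {"translation": [2.5, 0, 0], "angular": [0, 0, 0], "claw": 1},
  {"translation": [2.5, 0, 0], "angular": [0, 0, 0], "claw": 1},
  {"translation": [2.5, 0, 0], "angular": [0, 0, 0], "claw": 1},
  {"translation": [2, 0, 0], "angular": [0, 0, 0], "claw": 1},
  {"translation": [0.6, 0, 0], "angular": [0, 0, 0], "claw": 1},
  {"translation": [0, 0, 0], "angular": [0, 0, 0], "claw": 1},
], force=40)

```text
time_s: 18.8
position: [0.5595, 0.3099, 0.3864]
eef_rot: [-3.14, -0.001, 1.414]
contact_force: [-0.3, -0.1, -1.3]
width: 0.0001
```

```bash
python3 - <<'E'
from h import *
o=r.get_obs();print(o['position'],o['eef_rot'],o['contact_force'],o['moment'],o['width'])
im=r.grab_frame('wrist')
cv2.imwrite('pics/w10.png',im)
t=r.grab_frame('top');crop(t,140,130,120,150,5,'pics/t10.png')
s=r.grab_frame('side');crop(s,200,60,130,120,5,'pics/s10.png')
E
```

```text
[0.5595 0.3099 0.3864] [-3.1403 -0.0008  1.4141] [-0.2658 -0.0899 -1.2717] [ 0.0072 -0.0097 -0.0166] 9.461777238570133e-05
```

View pics/w10.png

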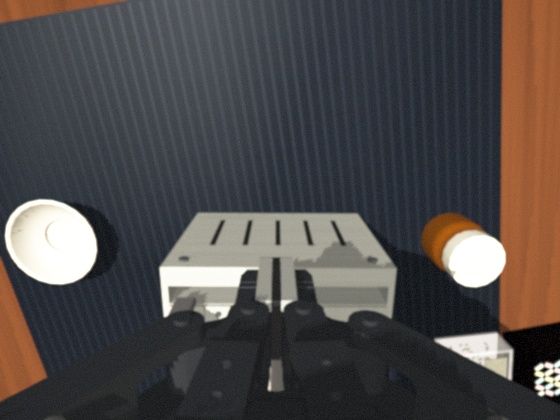

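View pics/s10.png

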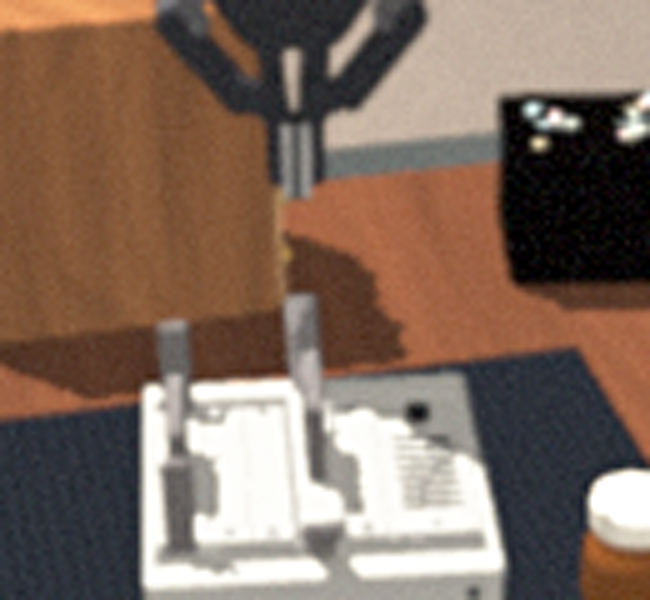

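```bash
python3 - <<'E'
from h import *
c=r.camera_info('wrist');m=np.array(c['mount']);C=((c['fx'],c['fy'],c['cx'],c['cy']),m[:3,:3],m[:3,3])
for v in (256,258,262): print(onz(C,276,v,.386-.161),onz(C,276,v,.386-.165))
crop(cv2.imread('pics/w10.png'),230,230,100,75,8,'pics/w10c.png')
S=np.array([.5417,.193]);ph=-.16
p=np.array([.5595,.3099]);d=p-S;print(d@[np.cos(ph),np.sin(ph)],d@[-np.sin(ph),np.cos(ph)])
E
```

```text
[-0.0133 -0.0003  0.225 ] [-0.0116 -0.0003  0.221 ]
[-0.0145 -0.0003  0.225 ] [-0.0128 -0.0003  0.221 ]
[-0.017  -0.0003  0.225 ] [-0.0152 -0.0003  0.221 ]
-0.00105165270911916 0.11824273350434437
```

View pics/w10c.png

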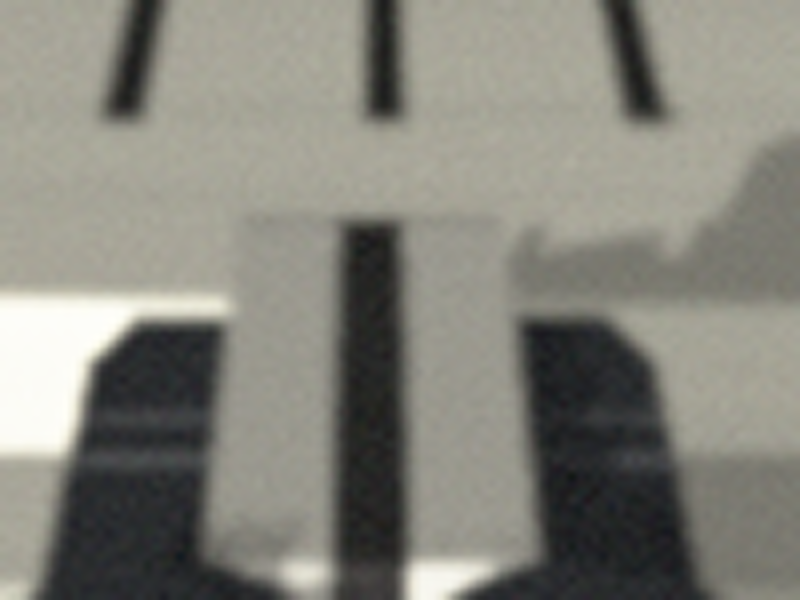

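```bash
python3 - <<'E'
from h import *
S=np.array([.5417,.193,.125]);ph=-.16
ex=np.array([np.cos(ph),np.sin(ph),0]);ey=np.array([-np.sin(ph),np.cos(ph),0])
C=cam('side')
# reference: closed lever on x=-62 far (+y): tip should be y=+58..., z=48 above
for n,p,xo in [('ref far tip',(200+174/5,60+322/5),-.062),('lever L tip',(200+300/5,60+296/5),0),('lever base',(200+313/5,60+408/5),0),('lever R tip',(200+322/5,60+553/5),0)]:
    q=onplane(C,*p,S+xo*ex,ex); print(n,q,(q-S)@ey,(q-S)[2])
T=cam('top');t=cv2.imread('pics/t10.png')
E
```

```text
ref far tip [0.503  0.3421 0.1302] 0.14099456696521068 0.005157001535551542
lever L tip [0.5535 0.2662 0.1791] 0.07410212290558837 0.054070855626329906
lever base [0.5372 0.1654 0.1802] -0.02796565154649077 0.05523082053302025
lever R tip [0.5297 0.1189 0.136 ] -0.07510087269871113 0.011020538378327949
```

View pics/t10.png

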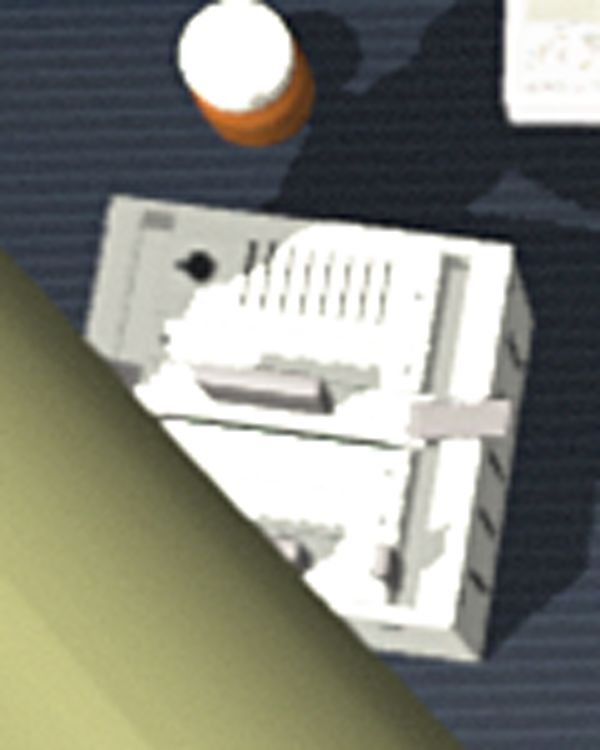

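Call:
play_rows([
  {"translation": [0, 0, 1], "angular": [0, 0, 0], "claw": 1},
  {"translation": [0, 0, 1.5], "angular": [0, 0, 0], "claw": 1},
  {"translation": [0, 0, 1.5], "angular": [0, 0, 0], "claw": 1},
  {"translation": [0, 0, 1.5], "angular": [0, 0, 0], "claw": 1},
  {"translation": [0, 0, 0.9], "angular": [0, 0, 0], "claw": 1},
  {"translation": [0, 0, 0], "angular": [0, 0, 0], "claw": 1},
  {"translation": [-0.4, 0, 0], "angular": [0, 0, 0], "claw": 1},
  {"translation": [0, 0, 0], "angular": [0, 0, 0], "claw": 1},
])

```text
time_s: 19.62
position: [0.56, 0.3033, 0.3235]
eef_rot: [3.14, -0.0, 1.41]
contact_force: [0.0, 0.2, 0.1]
width: -0.0
```

```bash
python3 - <<'E'
from h import *
o=r.get_obs();print(o['position'],o['eef_rot'],o['contact_force'],o['moment'],o['width'])
im=r.grab_frame('wrist')
cv2.imwrite('pics/w11.png',im);crop(im,200,180,150,110,5,'pics/w11c.png')
E
```

```text
[0.56   0.3033 0.3235] [ 3.1405 -0.      1.4098] [0.0371 0.2158 0.076 ] [ 0.0353 -0.0224 -0.0011] -4.03678536907871e-05
```

View pics/w11c.png

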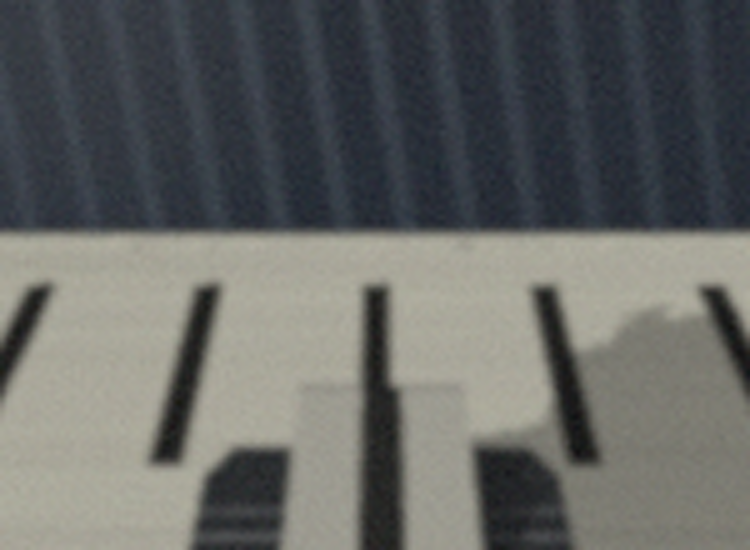

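Call:
play_rows([
  {"translation": [-0.3, 0, -0.15], "angular": [0, 0, 0], "claw": 1},
  {"translation": [-0.3, 0, -0.2], "angular": [0, 0, 0], "claw": 1},
  {"translation": [-0.3, 0, -0.2], "angular": [0, 0, 0], "claw": 1},
  {"translation": [0, 0, 0], "angular": [0, 0, 0], "claw": 1},
])

```text
time_s: 20.0
position: [0.5584, 0.2951, 0.3297]
eef_rot: [3.14, -0.001, 1.41]
contact_force: [0.3, 2.0, 1.4]
width: 0.0003
```

```bash
cat > rel.py <<'E'
from h import *
S=np.array([.5417,.193,.125]);ph=-.16
ex=np.array([np.cos(ph),np.sin(ph),0]);ey=np.array([-np.sin(ph),np.cos(ph),0])
o=r.get_obs();p=o['position']-S;f=o['contact_force']
print('t',round(o['time_s'],2),'rel x %.2f y %.2f mm'%(1e3*(p@ex),1e3*(p@ey)),'tipz-rail %.1f'%(1e3*(p[2]-.173)),'F ex %.1f ey %.1f z %.1f'%(f@ex,f@ey,f[2]),o['eef_rot'])
E
python3 rel.py
```

```text
t 20.0 rel x 0.22 y 103.46 mm tipz-rail 31.7 F ex -0.1 ey 2.0 z 1.4 [ 3.1396 -0.001   1.4105]
```

Call:
play_rows([
  {"translation": [-0.2, 0, -0.15], "angular": [0, 0, 0], "claw": 1},
  {"translation": [-0.2, 0, -0.15], "angular": [0, 0, 0], "claw": 1},
  {"translation": [0, 0, 0], "angular": [0, 0, 0], "claw": 1},
])

```text
time_s: 20.25
position: [0.5576, 0.2907, 0.3315]
eef_rot: [3.141, 0.001, 1.41]
contact_force: [0.6, 0.5, 0.4]
width: 0.0004
```

```bash
python3 rel.py
```

```text
t 20.25 rel x 0.16 y 98.99 mm tipz-rail 33.5 F ex 0.5 ey 0.6 z 0.4 [3.1413 0.0006 1.4102]
```

Call:
play_rows([
  {"translation": [-0.2, 0, -0.1], "angular": [0, 0, 0], "claw": 1},
  {"translation": [0, 0, 0], "angular": [0, 0, 0], "claw": 1},
])

```text
time_s: 20.42
position: [0.5572, 0.2888, 0.3322]
eef_rot: [-3.142, 0.001, 1.41]
contact_force: [0.4, 1.0, 0.3]
width: 0.0001
```

```bash
python3 rel.py; python3 - <<'E'
from h import *
s=r.grab_frame('side');cv2.imwrite('pics/s12.png',s);crop(s,200,60,130,120,6,'pics/s12c.png')
E
```

```text
t 20.42 rel x 0.07 y 97.06 mm tipz-rail 34.2 F ex 0.2 ey 1.0 z 0.3 [-3.1415  0.0006  1.4104]
```

View pics/s12c.png

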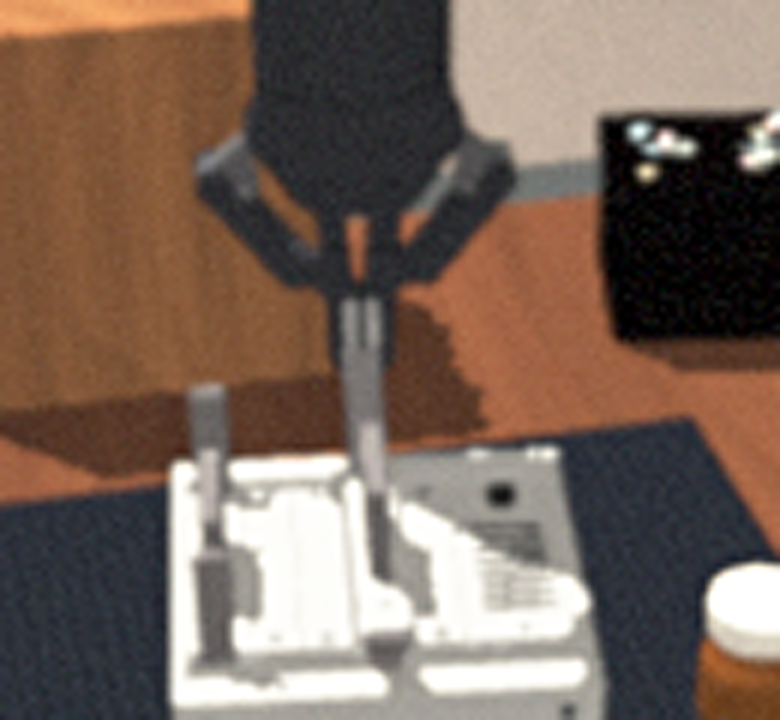

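Call:
play_rows([
  {"translation": [-0.2, 0, -0.1], "angular": [0, 0, 0], "claw": 1},
  {"translation": [0, 0, 0], "angular": [0, 0, 0], "claw": 1},
])

```text
time_s: 20.63
position: [0.5568, 0.2871, 0.3332]
eef_rot: [-3.141, 0.0, 1.411]
contact_force: [0.3, 1.8, 0.4]
width: 0.0001
```

```bash
python3 rel.py
```

```text
t 20.63 rel x -0.09 y 95.35 mm tipz-rail 35.2 F ex 0.1 ey 1.8 z 0.4 [-3.1413  0.0001  1.4107]
```

Call:
play_rows([
  {"translation": [-0.2, 0, -0.1], "angular": [0, 0, 0], "claw": 1},
  {"translation": [0, 0, 0], "angular": [0, 0, 0], "claw": 1},
])

```text
time_s: 20.8
position: [0.5564, 0.2856, 0.3342]
eef_rot: [-3.141, -0.001, 1.411]
contact_force: [0.2, 2.7, -1.1]
width: -0.0001
```

```bash
python3 rel.py
```

```text
t 20.8 rel x -0.26 y 93.76 mm tipz-rail 36.2 F ex -0.2 ey 2.7 z -1.1 [-3.1413 -0.0009  1.4111]
```

Call:
play_rows([
  {"translation": [0.5, 0, -0.5], "angular": [0, 0, 0], "claw": 1},
  {"translation": [0.3, 0, -1.5], "angular": [0, 0, 0], "claw": 1},
  {"translation": [-1.5, 0, -1.8], "angular": [0, 0, 0], "claw": 1},
  {"translation": [-2.5, 0, -0.2], "angular": [0, 0, 0], "claw": 1},
  {"translation": [-2.5, 0, 0], "angular": [0, 0, 0], "claw": 1},
  {"translation": [-2.5, 0, 0], "angular": [0, 0, 0], "claw": 1},
  {"translation": [-2.5, 0, 0], "angular": [0, 0, 0], "claw": 1},
  {"translation": [-2.5, 0, 0], "angular": [0, 0, 0], "claw": 1},
  {"translation": [-2.5, 0, 0], "angular": [0, 0, 0], "claw": 1},
  {"translation": [-2.5, 0, 0], "angular": [0, 0, 0], "claw": 1},
  {"translation": [-2.0, 0, 0], "angular": [0, 0, 0], "claw": 1},
  {"translation": [-0.8, 0, 0], "angular": [0, 0, 0], "claw": 1},
])

```text
time_s: 21.8
position: [0.5229, 0.0744, 0.3746]
eef_rot: [-3.141, 0.003, 1.406]
contact_force: [0.3, -0.1, -0.2]
width: 0.0003
```

Call:
play_rows([
  {"translation": [0, 0, 0.8], "angular": [0, 0, 0], "claw": 1},
  {"translation": [0, 0, 0], "angular": [0, 0, 0], "claw": 1},
])

```text
time_s: 21.97
position: [0.5227, 0.0784, 0.3652]
eef_rot: [-3.14, 0.0, 1.411]
contact_force: [-0.5, 1.1, -0.2]
width: -0.0001
```

```bash
python3 rel.py;python3 - <<'E'
from h import *
im=r.grab_frame('wrist')
cv2.imwrite('pics/w13.png',im)
E
```

```text
t 21.97 rel x -0.46 y -116.15 mm tipz-rail 67.2 F ex -0.7 ey 1.0 z -0.2 [-3.1399  0.0002  1.4105]
```

View pics/w13.png

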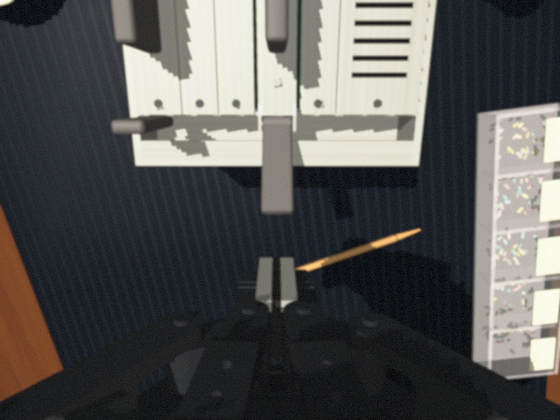

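Call:
play_rows([
  {"translation": [0, 0, 1.2], "angular": [0, 0, 0], "claw": 1},
  {"translation": [0, 0, 1.5], "angular": [0, 0, 0], "claw": 1},
  {"translation": [0, 0, 1.2], "angular": [0, 0, 0], "claw": 1},
  {"translation": [0, 0, 0.2], "angular": [0, 0, 0], "claw": 1},
  {"translation": [0.3, 0.05, 0], "angular": [0, 0, 0], "claw": 1},
  {"translation": [0.3, 0, -0.1], "angular": [0, 0, 0], "claw": 1},
  {"translation": [0.3, 0, -0.2], "angular": [0, 0, 0], "claw": 1},
  {"translation": [0.3, 0, -0.2], "angular": [0, 0, 0], "claw": 1},
  {"translation": [0, 0, 0], "angular": [0, 0, 0], "claw": 1},
])

```text
time_s: 22.77
position: [0.526, 0.0902, 0.3316]
eef_rot: [3.139, 0.0, 1.411]
contact_force: [-0.1, -0.7, 0.4]
width: 0.0001
```

```bash
python3 rel.py
```

```text
t 22.77 rel x 0.87 y -103.98 mm tipz-rail 33.6 F ex 0.1 ey -0.7 z 0.4 [3.1394 0.0003 1.4113]
```

Call:
play_rows([
  {"translation": [0.25, -0.05, -0.1], "angular": [0, 0, 0], "claw": 1},
  {"translation": [0.25, 0, -0.1], "angular": [0, 0, 0], "claw": 1},
  {"translation": [0.25, 0, -0.1], "angular": [0, 0, 0], "claw": 1},
  {"translation": [0, 0, 0], "angular": [0, 0, 0], "claw": 1},
])

```text
time_s: 23.1
position: [0.5262, 0.0981, 0.3336]
eef_rot: [3.141, -0.001, 1.412]
contact_force: [0.2, -0.1, 0.5]
width: 0.0003
```

```bash
python3 rel.py
```

```text
t 23.1 rel x -0.15 y -96.11 mm tipz-rail 35.6 F ex 0.2 ey -0.1 z 0.5 [ 3.1411 -0.0008  1.4116]
```

Call:
play_rows([
  {"translation": [0.2, 0, 0], "angular": [0, 0, 0], "claw": 1},
  {"translation": [0, 0, 0], "angular": [0, 0, 0], "claw": 1},
])

```text
time_s: 23.27
position: [0.5265, 0.0995, 0.3332]
eef_rot: [-3.142, 0.0, 1.411]
contact_force: [-0.6, -1.2, 0.4]
width: 0.0003
```

```bash
python3 rel.py
```

```text
t 23.27 rel x -0.11 y -94.76 mm tipz-rail 35.2 F ex -0.4 ey -1.3 z 0.4 [-3.1415  0.0002  1.4111]
```

Call:
play_rows([
  {"translation": [0.2, 0, 0], "angular": [0, 0, 0], "claw": 1},
  {"translation": [0, 0, 0], "angular": [0, 0, 0], "claw": 1},
])

```text
time_s: 23.43
position: [0.5269, 0.101, 0.3333]
eef_rot: [-3.142, 0.001, 1.411]
contact_force: [-0.7, -2.9, 0.9]
width: -0.0003
```

```bash
python3 rel.py;python3 - <<'E'
from h import *
s=r.grab_frame('side');cv2.imwrite('pics/s14.png',s);crop(s,200,60,130,120,6,'pics/s14c.png')
E
```

```text
t 23.43 rel x 0.01 y -93.16 mm tipz-rail 35.3 F ex -0.2 ey -3.0 z 0.9 [-3.1415  0.0007  1.4106]
```

View pics/s14c.png

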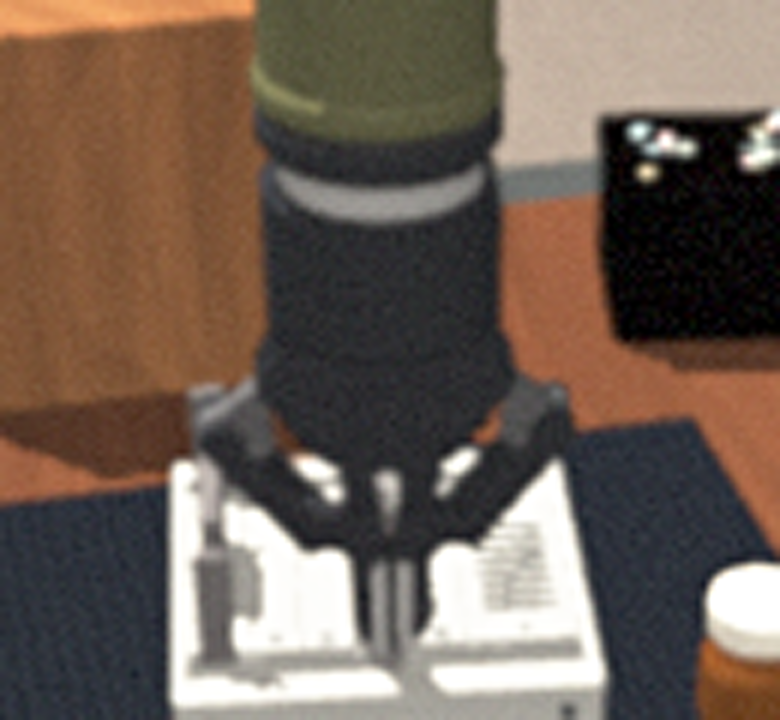

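Call:
play_rows([
  {"translation": [0.2, 0, -0.05], "angular": [0, 0, 0], "claw": 1},
  {"translation": [0.2, 0, -0.05], "angular": [0, 0, 0], "claw": 1},
  {"translation": [0, 0, 0], "angular": [0, 0, 0], "claw": 1},
])

```text
time_s: 23.73
position: [0.5275, 0.1047, 0.3345]
eef_rot: [3.141, 0.002, 1.41]
contact_force: [-0.5, -4.5, 2.2]
width: -0.0003
```

```bash
python3 rel.py
```

```text
t 23.73 rel x 0.09 y -89.40 mm tipz-rail 36.5 F ex 0.2 ey -4.6 z 2.2 [3.1415 0.0015 1.4104]
```

Call:
play_rows([
  {"translation": [-0.5, 0, -0.5], "angular": [0, 0, 0], "claw": 1},
  {"translation": [0, 0, -1.7], "angular": [0, 0, 0], "claw": 1},
  {"translation": [1.5, 0, -1.8], "angular": [0, 0, 0], "claw": 1},
  {"translation": [3, 0, 0], "angular": [0, 0, 0], "claw": 1},
  {"translation": [3, 0, 0], "angular": [0, 0, 0], "claw": 1},
  {"translation": [3, 0, 0], "angular": [0, 0, 0], "claw": 1},
  {"translation": [3, 0, 0], "angular": [0, 0, 0], "claw": 1},
  {"translation": [3, 0, 0], "angular": [0, 0, 0], "claw": 1},
  {"translation": [2.5, 0, 0], "angular": [0, 0, 0], "claw": 1},
  {"translation": [0.8, 0, 0], "angular": [0, 0, 0], "claw": 1},
  {"translation": [0, 0, 1], "angular": [0, 0, 0], "claw": 1},
  {"translation": [0, 0, 1], "angular": [0, 0, 0], "claw": 1},
])

```text
time_s: 24.73
position: [0.5581, 0.2959, 0.3538]
eef_rot: [3.141, -0.001, 1.412]
contact_force: [0.6, -1.0, -0.9]
width: -0.0004
```

```bash
python3 rel.py
```

```text
t 24.73 rel x -0.21 y 104.17 mm tipz-rail 55.8 F ex 0.8 ey -0.8 z -0.9 [ 3.1414 -0.0006  1.4117]
```

Call:
play_rows([
  {"translation": [0, 0, 1], "angular": [0, 0, 0], "claw": 1},
  {"translation": [-0.3, 0, 0.8], "angular": [0, 0, 0], "claw": 1},
  {"translation": [-0.4, 0, 0], "angular": [0, 0, 0], "claw": 1},
  {"translation": [-0.3, 0, 0], "angular": [0, 0, 0], "claw": 1},
  {"translation": [-0.2, 0, -0.1], "angular": [0, 0, 0], "claw": 1},
  {"translation": [-0.2, 0, -0.1], "angular": [0, 0, 0], "claw": 1},
  {"translation": [-0.1, 0, 0], "angular": [0, 0, 0], "claw": 1},
  {"translation": [0, 0, 0], "angular": [0, 0, 0], "claw": 1},
])

```text
time_s: 25.4
position: [0.5555, 0.2824, 0.3391]
eef_rot: [3.141, -0.005, 1.412]
contact_force: [2.1, 6.9, -4.3]
width: 0.0003
```

```bash
python3 rel.py
```

```text
t 25.4 rel x -0.59 y 90.41 mm tipz-rail 41.1 F ex 1.0 ey 7.2 z -4.3 [ 3.1406 -0.0049  1.4118]
```

Call:
play_rows([
  {"translation": [-0.2, 0, 0.1], "angular": [0, 0, 0], "claw": 1},
  {"translation": [0, 0, 0], "angular": [0, 0, 0], "claw": 1},
])

```text
time_s: 25.57
position: [0.5552, 0.2815, 0.3391]
eef_rot: [3.139, -0.007, 1.413]
contact_force: [1.5, 9.2, -0.6]
width: 0.0003
```

```bash
python3 rel.py;python3 - <<'E'
from h import *
s=r.grab_frame('side');cv2.imwrite('pics/s15.png',s);crop(s,200,60,130,120,6,'pics/s15c.png')
E
```

```text
t 25.57 rel x -0.77 y 89.48 mm tipz-rail 41.1 F ex -0.0 ey 9.4 z -0.6 [ 3.1394 -0.0073  1.4126]
```

View pics/s15c.png

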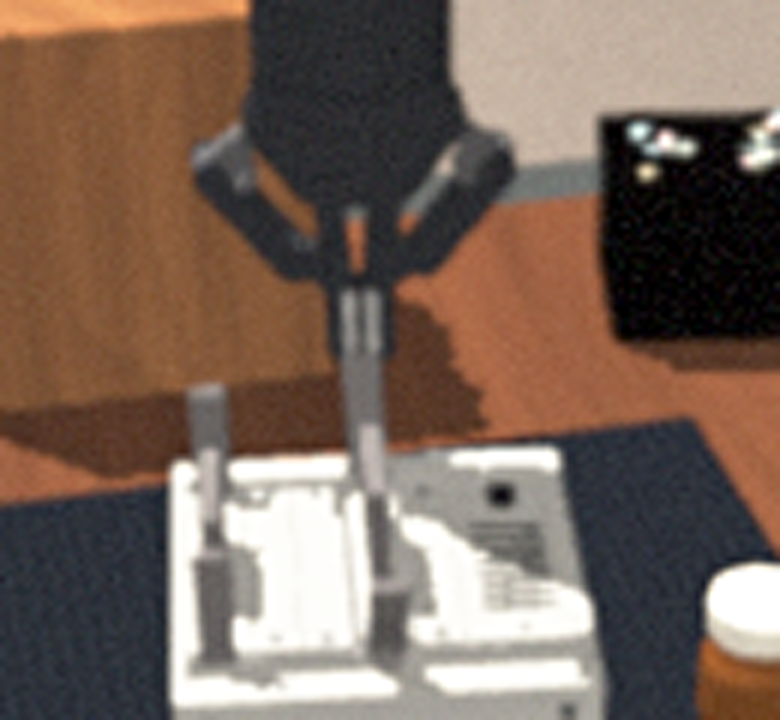

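Call:
play_rows([
  {"translation": [-0.15, 0, 0], "angular": [0, 0, 0], "claw": 1},
  {"translation": [0, 0, 0], "angular": [0, 0, 0], "claw": 1},
  {"translation": [0, 0, 0], "angular": [0, 0, 0], "claw": 1},
])

```text
time_s: 25.87
position: [0.5549, 0.2806, 0.3392]
eef_rot: [3.139, -0.008, 1.413]
contact_force: [1.7, 8.8, -1.8]
width: 0.0001
```

```bash
python3 rel.py
```

```text
t 25.87 rel x -0.91 y 88.54 mm tipz-rail 41.2 F ex 0.3 ey 8.9 z -1.8 [ 3.139  -0.0082  1.4132]
```

Call:
play_rows([
  {"translation": [-0.15, 0, 0], "angular": [0, 0, 0], "claw": 1},
  {"translation": [0, 0, 0], "angular": [0, 0, 0], "claw": 1},
  {"translation": [0, 0, 0], "angular": [0, 0, 0], "claw": 1},
])

```text
time_s: 26.12
position: [0.5547, 0.2796, 0.3394]
eef_rot: [3.139, -0.009, 1.414]
contact_force: [2.3, 11.2, -2.3]
width: 0.0
```

```bash
python3 rel.py
```

```text
t 26.12 rel x -1.00 y 87.56 mm tipz-rail 41.4 F ex 0.5 ey 11.5 z -2.3 [ 3.1387 -0.0095  1.4136]
```

Call:
play_rows([
  {"translation": [0.7, 0, 0], "angular": [0, 0, 0], "claw": 1},
  {"translation": [0.3, 0, -1.7], "angular": [0, 0, 0], "claw": 1},
  {"translation": [-1.5, 0, -1.8], "angular": [0, 0, 0], "claw": 1},
  {"translation": [-3, 0, 0], "angular": [0, 0, 0], "claw": 1},
  {"translation": [-3, 0, 0], "angular": [0, 0, 0], "claw": 1},
  {"translation": [-3, 0, 0], "angular": [0, 0, 0], "claw": 1},
  {"translation": [-3, 0, 0], "angular": [0, 0, 0], "claw": 1},
  {"translation": [-3, 0, 0], "angular": [0, 0, 0], "claw": 1},
  {"translation": [-2, 0, 0], "angular": [0, 0, 0], "claw": 1},
  {"translation": [-0.9, 0, 0], "angular": [0, 0, 0], "claw": 1},
  {"translation": [0, 0, 0.7], "angular": [0, 0, 0], "claw": 1},
  {"translation": [0, 0, 1], "angular": [0, 0, 0], "claw": 1},
])

```text
time_s: 27.12
position: [0.5261, 0.0946, 0.356]
eef_rot: [3.139, -0.0, 1.41]
contact_force: [-0.2, 0.1, 0.2]
width: -0.0001
```

```bash
python3 rel.py;python3 - <<'E'
from h import *
s=r.grab_frame('wrist');cv2.imwrite('pics/w16.png',s)
E
```

```text
t 27.12 rel x 0.25 y -99.60 mm tipz-rail 58.0 F ex -0.2 ey 0.0 z 0.2 [ 3.1389 -0.0005  1.4099]
```

View pics/w16.png

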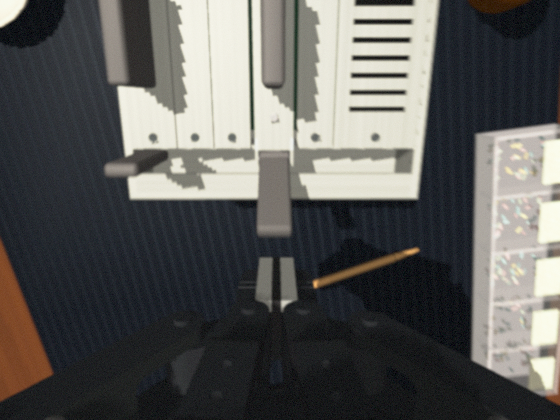

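Call:
play_rows([
  {"translation": [0, 0, 1], "angular": [0, 0, 0], "claw": 1},
  {"translation": [0.3, 0, 0.8], "angular": [0, 0, 0], "claw": 1},
  {"translation": [0.4, 0, 0], "angular": [0, 0, 0], "claw": 1},
  {"translation": [0.3, 0, 0], "angular": [0, 0, 0], "claw": 1},
  {"translation": [0.2, 0, 0], "angular": [0, 0, 0], "claw": 1},
  {"translation": [0.2, 0, 0], "angular": [0, 0, 0], "claw": 1},
  {"translation": [0, 0, 0], "angular": [0, 0, 0], "claw": 1},
])

```text
time_s: 27.75
position: [0.5277, 0.1075, 0.3372]
eef_rot: [-3.14, 0.003, 1.411]
contact_force: [-3.1, -4.1, 1.2]
width: -0.0001
```

```bash
python3 rel.py
```

```text
t 27.75 rel x -0.18 y -86.66 mm tipz-rail 39.2 F ex -2.5 ey -4.5 z 1.2 [-3.1401  0.0029  1.4106]
```

Call:
play_rows([
  {"translation": [0.15, 0, -0.05], "angular": [0, 0, 0], "claw": 1},
  {"translation": [0.15, 0, 0], "angular": [0, 0, 0], "claw": 1},
  {"translation": [0, 0, 0], "angular": [0, 0, 0], "claw": 1},
])

```text
time_s: 28.0
position: [0.5281, 0.1093, 0.3375]
eef_rot: [-3.14, 0.005, 1.41]
contact_force: [-4.0, -7.1, 0.7]
width: -0.0002
```

```bash
python3 rel.py
```

```text
t 28.0 rel x -0.10 y -84.83 mm tipz-rail 39.5 F ex -2.8 ey -7.6 z 0.7 [-3.1395  0.005   1.4095]
```

Call:
play_rows([
  {"translation": [0.15, 0, -0.05], "angular": [0, 0, 0], "claw": 1},
  {"translation": [0, 0, 0], "angular": [0, 0, 0], "claw": 1},
])

```text
time_s: 28.17
position: [0.5283, 0.1102, 0.3377]
eef_rot: [-3.139, 0.006, 1.409]
contact_force: [-2.9, -8.7, 0.4]
width: 0.0001
```

```bash
python3 rel.py
```

```text
t 28.17 rel x -0.09 y -83.86 mm tipz-rail 39.7 F ex -1.5 ey -9.0 z 0.4 [-3.1392  0.0057  1.409 ]
```

Call:
play_rows([
  {"translation": [-0.7, 0, 0], "angular": [0, 0, 0], "claw": 1},
  {"translation": [-0.3, 0, -1.7], "angular": [0, 0, 0], "claw": 1},
  {"translation": [1.5, 0, -1.8], "angular": [0, 0, 0], "claw": 1},
  {"translation": [3, 0, 0], "angular": [0, 0, 0], "claw": 1},
  {"translation": [3, 0, 0], "angular": [0, 0, 0], "claw": 1},
  {"translation": [3, 0, 0], "angular": [0, 0, 0], "claw": 1},
  {"translation": [3, 0, 0], "angular": [0, 0, 0], "claw": 1},
  {"translation": [3, 0, 0], "angular": [0, 0, 0], "claw": 1},
  {"translation": [2, 0, 0], "angular": [0, 0, 0], "claw": 1},
  {"translation": [0.5, 0, 0], "angular": [0, 0, 0], "claw": 1},
  {"translation": [0, 0, 0.7], "angular": [0, 0, 0], "claw": 1},
  {"translation": [0, 0, 1], "angular": [0, 0, 0], "claw": 1},
])

```text
time_s: 29.17
position: [0.5576, 0.2903, 0.3566]
eef_rot: [3.14, -0.001, 1.411]
contact_force: [0.6, -0.4, 0.6]
width: -0.0001
```

```bash
python3 rel.py
```

```text
t 29.17 rel x 0.21 y 98.60 mm tipz-rail 58.6 F ex 0.7 ey -0.3 z 0.6 [ 3.1399 -0.0011  1.4109]
```

Call:
play_rows([
  {"translation": [0, 0, 1], "angular": [0, 0, 0], "claw": 1},
  {"translation": [-0.3, 0, 0.7], "angular": [0, 0, 0], "claw": 1},
  {"translation": [-0.4, 0, 0], "angular": [0, 0, 0], "claw": 1},
  {"translation": [-0.4, 0, 0], "angular": [0, 0, 0], "claw": 1},
  {"translation": [-0.2, 0, 0], "angular": [0, 0, 0], "claw": 1},
  {"translation": [-0.2, 0, 0], "angular": [0, 0, 0], "claw": 1},
  {"translation": [0, 0, 0], "angular": [0, 0, 0], "claw": 1},
])

```text
time_s: 29.75
position: [0.5559, 0.2779, 0.344]
eef_rot: [3.134, -0.01, 1.411]
contact_force: [-0.1, 7.0, 16.5]
width: 0.0001
```

```bash
python3 rel.py
```

```text
t 29.75 rel x 0.45 y 86.05 mm tipz-rail 46.0 F ex -1.2 ey 6.9 z 16.5 [ 3.134  -0.0103  1.4107]
```

```bash
python3 - <<'E'
from h import *
s=r.grab_frame('side');crop(s,200,60,130,120,6,'pics/s17c.png')
w=r.grab_frame('wrist');cv2.imwrite('pics/w17.png',w)
t=r.grab_frame('top');crop(t,140,130,120,150,5,'pics/t17.png')
E
```

```text
(no output)
```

View pics/s17c.png

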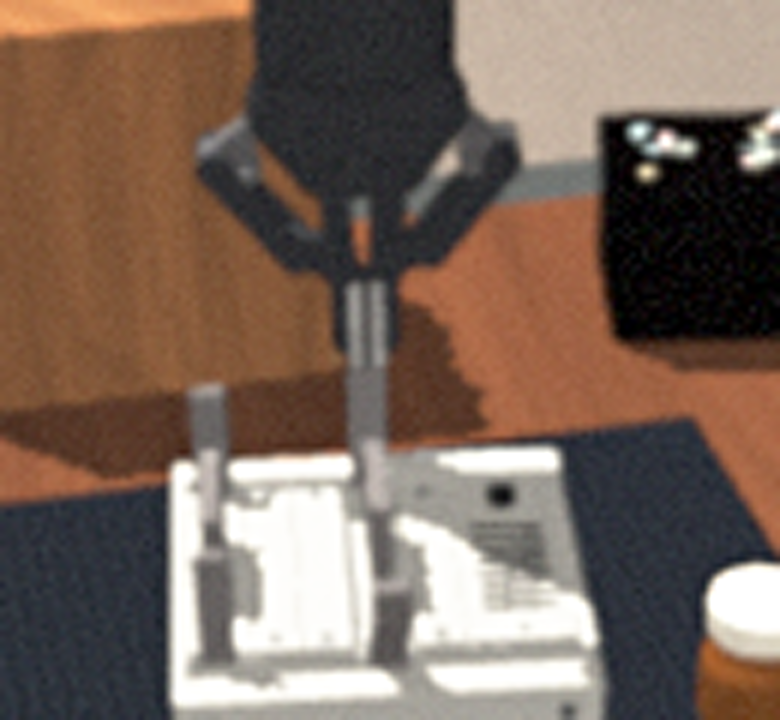

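View pics/w17.png

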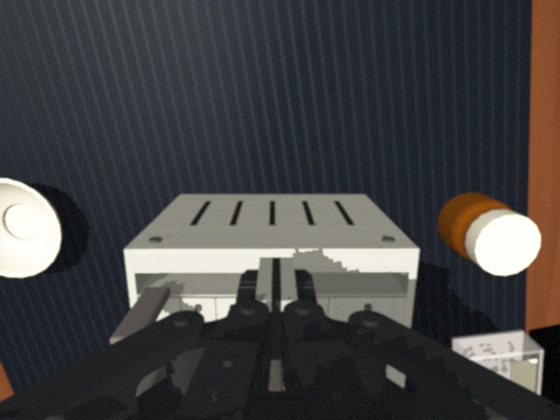

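Call:
play_rows([
  {"translation": [0, 0, -0.7], "angular": [0, 0, 0], "claw": 1},
  {"translation": [0, 0, -1.3], "angular": [0, 0, 0], "claw": 1},
  {"translation": [-1.5, 0, -1.5], "angular": [0, 0, 0], "claw": 1},
  {"translation": [-2, 0, 0], "angular": [0, 0, 0], "claw": 1},
  {"translation": [-2.5, 0, 0], "angular": [0, 0, 0], "claw": 1},
  {"translation": [-2, 0, 0], "angular": [0, 0, 0], "claw": 1},
  {"translation": [0, 0, 0], "angular": [0, 0, 0], "claw": 1},
])

```text
time_s: 30.48
position: [0.5428, 0.1899, 0.3734]
eef_rot: [-3.141, 0.006, 1.402]
contact_force: [0.7, -0.7, 0.1]
width: -0.0002
```

```bash
python3 rel.py;python3 - <<'E'
from h import *
w=r.grab_frame('wrist');cv2.imwrite('pics/w18.png',w)
s=r.grab_frame('side');crop(s,200,60,130,120,6,'pics/s18c.png')
E
```

```text
t 30.48 rel x 1.59 y -2.93 mm tipz-rail 75.4 F ex 0.8 ey -0.5 z 0.1 [-3.141   0.0059  1.4021]
```

View pics/w18.png

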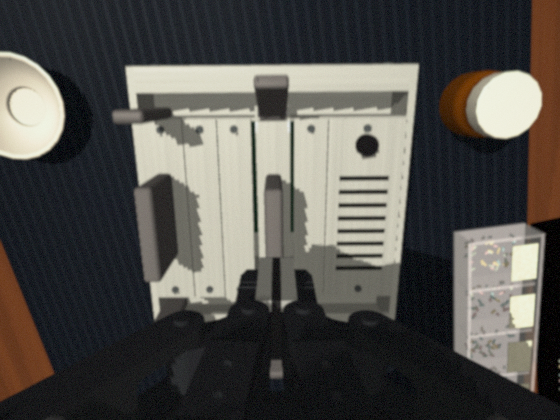

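View pics/s18c.png

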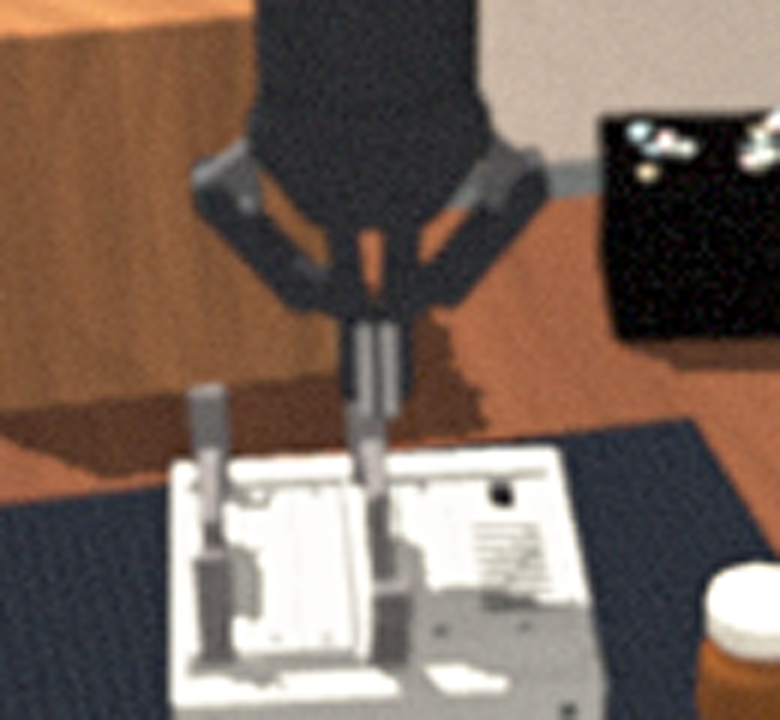

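```bash
cat > lev.py <<'E'
from h import *
from scipy.optimize import brentq
S=np.array([.5417,.193,.125]);ph=-.16
ex=np.array([np.cos(ph),np.sin(ph),0]);ey=np.array([-np.sin(ph),np.cos(ph),0])
def theta(C,u,v,side,rise):
    def g(t):
        P=S+side*ey*(.058+.05*np.sin(t))+np.array([0,0,-.0016+rise+.05*np.cos(t)])
        return proj(C,P)[1]-v
    try: return brentq(g,-.2,1.1)
    except Exception as e: return None
def obs(pos,rot): return dict(position=np.array(pos),eef_rot=np.array(rot))
E
python3 - <<'E'
from lev import *
C=cam('wrist',obs([.5428,.1899,.3734],[-3.141,.0059,1.4021]))
for rise in (.002,.005,.008): print('L w18',rise,theta(C,271,82.5,1,rise))
C=cam('wrist',obs([0.5227,0.0784,0.3652],[-3.1399,.0002,1.4105]))
for rise in (.002,.005,.008): print('R w13',rise,theta(C,277,211,-1,rise))
C=cam('wrist',obs([0.5261,0.0946,0.356],[3.1389,-.0005,1.4099]))
for rise in (.002,.005,.008): print('R w16',rise,theta(C,275,233,-1,rise))
E
```

```text
L w18 0.002 0.31520448825602904
L w18 0.005 0.3130380733723489
L w18 0.008 0.31087335436009106
R w13 0.002 0.9746893513581331
R w13 0.005 0.9222672625600011
R w13 0.008 0.8763243627236338
R w16 0.002 0.6027617237315991
R w16 0.005 0.5684983088306982
R w16 0.008 0.5356993345526283
```

Call:
play_rows([
  {"translation": [-1.5, -0.1, 0], "angular": [0, 0, 0], "claw": 1},
  {"translation": [-2.5, 0, 0], "angular": [0, 0, 0], "claw": 1},
  {"translation": [-3, 0, 0], "angular": [0, 0, 0], "claw": 1},
  {"translation": [-2.5, 0, 0], "angular": [0, 0, 0], "claw": 1},
  {"translation": [-0.9, 0, 0], "angular": [0, 0, 0], "claw": 1},
  {"translation": [0, 0, 0], "angular": [0, 0, 0], "claw": 1},
])

```text
time_s: 31.08
position: [0.5247, 0.0918, 0.374]
eef_rot: [-3.141, 0.001, 1.407]
contact_force: [0.2, -0.1, 0.6]
width: -0.0003
```

```bash
python3 rel.py;python3 - <<'E'
from lev import *
o=r.get_obs();print(o['position'],o['eef_rot'])
w=r.grab_frame('wrist');cv2.imwrite('pics/w19.png',w)
C=cam('wrist',o)
for v in (175,180,190,200,210): print(v,[theta(C,275,v,-1,k) for k in (.004,.007)])
E
```

```text
t 31.08 rel x -0.66 y -102.58 mm tipz-rail 76.0 F ex 0.3 ey -0.0 z 0.6 [-3.1413  0.0013  1.4068]
[0.5247 0.0918 0.374 ] [-3.1413  0.0013  1.4068]
175 [0.1359228295572317, 0.12363960692150235]
180 [0.18388669193704887, 0.17048824921342148]
190 [0.2850499750627468, 0.2690357996604882]
200 [0.3962599798269186, 0.3768173351192571]
210 [0.5237030547087094, 0.499267719649721]
```

View pics/w19.png

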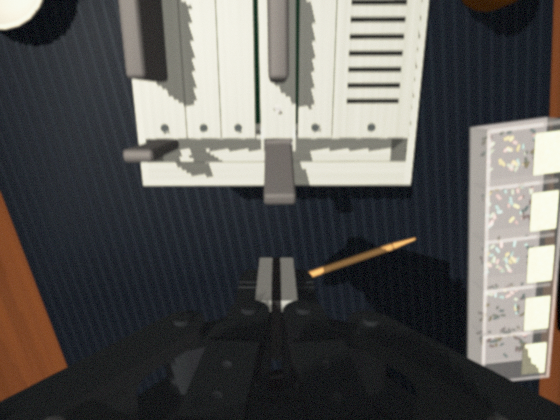

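Call:
play_rows([
  {"translation": [0, 0.05, 1], "angular": [0, 0, 0], "claw": 1},
  {"translation": [0, 0, 1.5], "angular": [0, 0, 0], "claw": 1},
  {"translation": [0, 0, 1.1], "angular": [0, 0, 0], "claw": 1},
  {"translation": [0.4, 0, 0], "angular": [0, 0, 0], "claw": 1},
  {"translation": [0.4, 0, 0], "angular": [0, 0, 0], "claw": 1},
  {"translation": [0.4, 0, 0], "angular": [0, 0, 0], "claw": 1},
  {"translation": [0.2, 0, 0], "angular": [0, 0, 0], "claw": 1},
  {"translation": [0.2, 0, 0], "angular": [0, 0, 0], "claw": 1},
  {"translation": [0.2, 0, 0], "angular": [0, 0, 0], "claw": 1},
  {"translation": [0, 0, 0], "angular": [0, 0, 0], "claw": 1},
])

```text
time_s: 31.97
position: [0.5282, 0.1122, 0.3387]
eef_rot: [3.141, -0.0, 1.411]
contact_force: [1.2, -1.2, -0.4]
width: -0.0003
```

```bash
python3 rel.py
```

```text
t 31.97 rel x -0.47 y -81.93 mm tipz-rail 40.7 F ex 1.3 ey -1.0 z -0.4 [ 3.1407 -0.0004  1.4113]
```

Call:
play_rows([
  {"translation": [0.2, 0, 0], "angular": [0, 0, 0], "claw": 1},
  {"translation": [0.2, 0, 0], "angular": [0, 0, 0], "claw": 1},
  {"translation": [0, 0, 0], "angular": [0, 0, 0], "claw": 1},
])

```text
time_s: 32.22
position: [0.5287, 0.116, 0.3384]
eef_rot: [3.141, -0.0, 1.411]
contact_force: [0.5, -0.3, 0.4]
width: 0.0003
```

```bash
python3 rel.py;python3 - <<'E'
from h import *
s=r.grab_frame('side');crop(s,200,60,130,120,6,'pics/s20c.png')
t=r.grab_frame('top');crop(t,140,130,120,150,5,'pics/t20.png')
E
```

```text
t 32.22 rel x -0.56 y -78.14 mm tipz-rail 40.4 F ex 0.6 ey -0.2 z 0.4 [ 3.1413 -0.0003  1.411 ]
```

View pics/s20c.png

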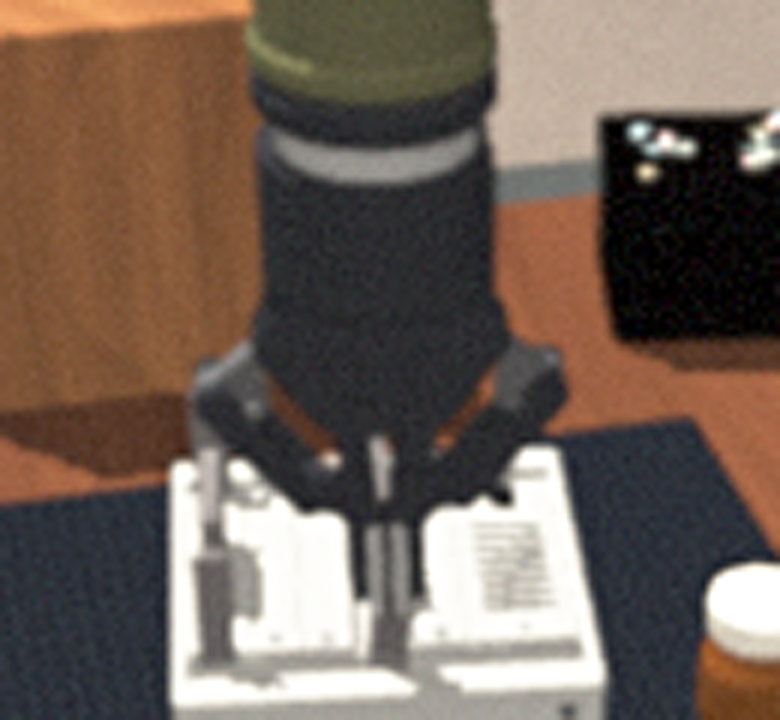

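View pics/t20.png

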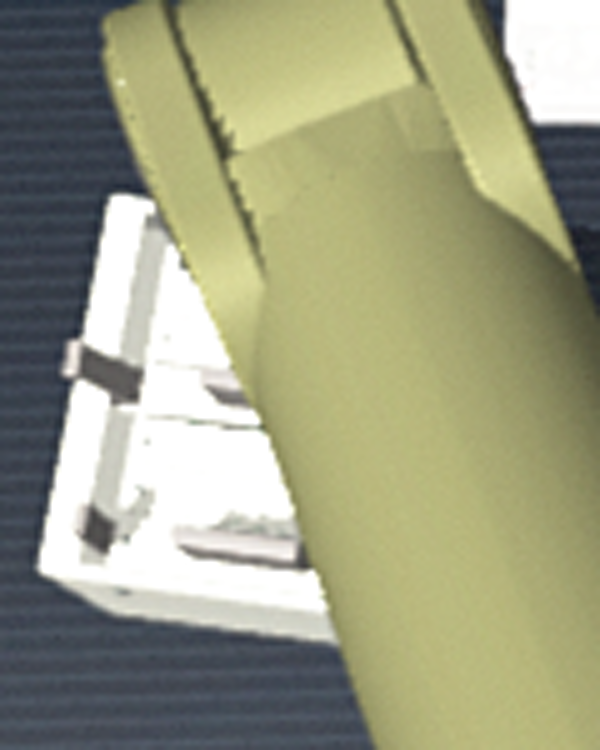

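```bash
python3 - <<'E'
from lev import *
T=cam('top')
# horizontal direction: solve using u for left lever
def th(u,side,rise):
    f=lambda t: proj(T,S+side*ey*(.058+.05*np.sin(t))+np.array([0,0,-.0016+rise+.05*np.cos(t)]))[0]-u
    return brentq(f,-.3,1.1)
for u in (152.8,154,155.6): print(u,th(u,1,.003),th(u,1,.006))
# reference: other card's closed left lever tip at x=-62
print(proj(T,S-.062*ex+ey*.058+[0,0,.0484]), 140+90/5,130+530/5)
print('S proj',proj(T,S), 'left lever 0:',proj(T,S+ey*.058+[0,0,.0484]))
E
```

```text
152.8 0.38866579190405814 0.3708579440933924
154 0.33327954616424194 0.31629479822658707
155.6 0.2625074529111984 0.24642463977056422
[156.4372 232.9782] 158.0 236.0
S proj [196.2439 210.6477] left lever 0: [162.3949 201.4573]
```

Call:
play_rows([
  {"translation": [0.15, 0, 0], "angular": [0, 0, 0], "claw": 1},
  {"translation": [0, 0, 0], "angular": [0, 0, 0], "claw": 1},
])

```text
time_s: 32.48
position: [0.5289, 0.1172, 0.3383]
eef_rot: [-3.142, 0.0, 1.411]
contact_force: [0.1, -0.9, 0.7]
width: 0.0002
```

```bash
python3 rel.py;python3 - <<'E'
from h import *
w=r.grab_frame('wrist');cv2.imwrite('pics/w21.png',w)
E
```

```text
t 32.48 rel x -0.59 y -76.85 mm tipz-rail 40.3 F ex 0.2 ey -0.9 z 0.7 [-3.1415  0.      1.4109]
```

View pics/w21.png

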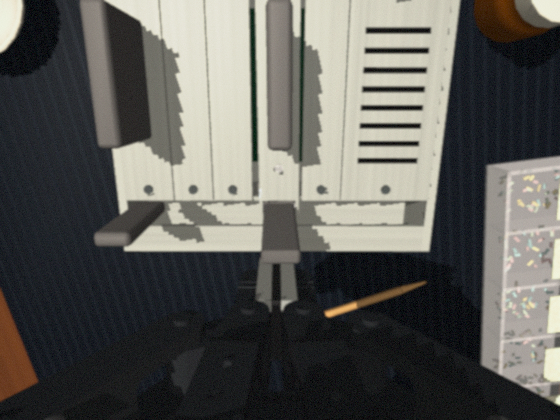

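```bash
python3 - <<'E'
from lev import *
C=cam('wrist',obs([.5289,.1172,.3383],[-3.1415,0,1.4109]))
for v in (250,254,258,262): print(v,[theta(C,278,v,-1,k) for k in (.002,.004,.007)])
for t in (.1,.2,.3,.4): print(t, [proj(C,S-ey*(.058+.05*np.sin(t)+d*np.cos(t))+np.array([0,0,-.0016+.004+.05*np.cos(t)-d*np.sin(t)]))[1] for d in (-.003,.003)])
c=r.camera_info('wrist');m=np.array(c['mount']);K=((c['fx'],c['fy'],c['cx'],c['cy']),m[:3,:3],m[:3,3])
print(onz(K,276,258,.173),onz(K,276,258,.160))
E
```

```text
250 [0.0588061490631845, 0.041879699854620756, 0.01673483712274837]
254 [0.09268928705778942, 0.07494828917299882, 0.04863660490056571]
258 [0.1275148312238994, 0.10887885012681899, 0.08129183800726704]
262 [0.16344136452711025, 0.1438136364276875, 0.11482195421887041]
0.1 [np.float64(249.88021216799345), np.float64(263.935714098227)]
0.2 [np.float64(261.7059008893896), np.float64(274.493824695029)]
0.3 [np.float64(272.49052351568724), np.float64(283.83146474864265)]
0.4 [np.float64(282.07986595968606), np.float64(291.8491862301145)]
[ 0.0083 -0.0003  0.173 ] [ 0.014  -0.0003  0.16  ]
```

Call:
play_rows([
  {"translation": [-0.6, 0, 0], "angular": [0, 0, 0], "claw": 1},
  {"translation": [0, 0.05, -1.7], "angular": [0, 0, 0], "claw": 1},
  {"translation": [1.2, 0, -1.8], "angular": [0, 0, 0], "claw": 1},
  {"translation": [2.5, 0, 0], "angular": [0, 0, 0], "claw": 1},
  {"translation": [3, 0, 0], "angular": [0, 0, 0], "claw": 1},
  {"translation": [3, 0, 0], "angular": [0, 0, 0], "claw": 1},
  {"translation": [3, 0, 0], "angular": [0, 0, 0], "claw": 1},
  {"translation": [3, 0, 0], "angular": [0, 0, 0], "claw": 1},
  {"translation": [2.5, 0, 0], "angular": [0, 0, 0], "claw": 1},
  {"translation": [0.6, 0, 0], "angular": [0, 0, 0], "claw": 1},
  {"translation": [0, 0, 0.8], "angular": [0, 0, 0], "claw": 1},
  {"translation": [0, 0, 1.4], "angular": [0, 0, 0], "claw": 1},
])

```text
time_s: 33.53
position: [0.5589, 0.2963, 0.3517]
eef_rot: [3.139, -0.001, 1.411]
contact_force: [1.0, -0.8, 0.6]
width: -0.0
```

```bash
python3 rel.py
```

```text
t 33.53 rel x 0.47 y 104.74 mm tipz-rail 53.7 F ex 1.2 ey -0.7 z 0.6 [ 3.1394 -0.0005  1.4107]
```

Call:
play_rows([
  {"translation": [0, 0, 1], "angular": [0, 0, 0], "claw": 1},
  {"translation": [-0.4, 0, 0.4], "angular": [0, 0, 0], "claw": 1},
  {"translation": [-0.5, 0, 0], "angular": [0, 0, 0], "claw": 1},
  {"translation": [-0.4, 0, 0], "angular": [0, 0, 0], "claw": 1},
  {"translation": [-0.3, 0, 0], "angular": [0, 0, 0], "claw": 1},
  {"translation": [-0.2, 0, 0], "angular": [0, 0, 0], "claw": 1},
  {"translation": [0, 0, 0], "angular": [0, 0, 0], "claw": 1},
])

```text
time_s: 34.12
position: [0.5558, 0.2783, 0.338]
eef_rot: [3.14, -0.0, 1.41]
contact_force: [0.4, 0.3, 0.4]
width: 0.0001
```

```bash
python3 rel.py
```

```text
t 34.12 rel x 0.30 y 86.44 mm tipz-rail 40.0 F ex 0.3 ey 0.4 z 0.4 [ 3.1403 -0.0002  1.4098]
```

Call:
play_rows([
  {"translation": [-0.2, 0, 0], "angular": [0, 0, 0], "claw": 1},
  {"translation": [-0.2, 0, 0], "angular": [0, 0, 0], "claw": 1},
  {"translation": [0, 0, 0], "angular": [0, 0, 0], "claw": 1},
])

```text
time_s: 34.37
position: [0.5549, 0.2749, 0.3376]
eef_rot: [3.141, -0.0, 1.411]
contact_force: [0.1, 0.5, -0.2]
width: 0.0002
```

```bash
python3 rel.py
```

```text
t 34.37 rel x -0.05 y 82.97 mm tipz-rail 39.6 F ex 0.0 ey 0.5 z -0.2 [ 3.1411 -0.0001  1.4108]
```

Call:
play_rows([
  {"translation": [-0.2, 0, 0], "angular": [0, 0, 0], "claw": 1},
  {"translation": [-0.1, 0, 0], "angular": [0, 0, 0], "claw": 1},
  {"translation": [0, 0, 0], "angular": [0, 0, 0], "claw": 1},
])

```text
time_s: 34.62
position: [0.5544, 0.2719, 0.3373]
eef_rot: [-3.142, 0.0, 1.411]
contact_force: [-0.1, 0.5, -0.0]
width: 0.0
```

```bash
python3 rel.py
```

```text
t 34.62 rel x -0.06 y 79.87 mm tipz-rail 39.3 F ex -0.2 ey 0.5 z -0.0 [-3.1416  0.0003  1.4107]
```

Call:
play_rows([
  {"translation": [-0.15, 0, 0], "angular": [0, 0, 0], "claw": 1},
  {"translation": [-0.15, 0, 0], "angular": [0, 0, 0], "claw": 1},
  {"translation": [0, 0, 0], "angular": [0, 0, 0], "claw": 1},
])

```text
time_s: 34.87
position: [0.5539, 0.2687, 0.3372]
eef_rot: [-3.141, 0.0, 1.41]
contact_force: [0.1, -0.6, -0.5]
width: -0.0002
```

```bash
python3 rel.py; python3 - <<'E'
from h import *
s=r.grab_frame('side');cv2.imwrite('pics/s22.png',s);crop(s,200,60,130,120,6,'pics/s22c.png')
E
```

```text
t 34.87 rel x 0.02 y 76.69 mm tipz-rail 39.2 F ex 0.2 ey -0.5 z -0.5 [-3.1415  0.0004  1.4105]
```

View pics/s22c.png

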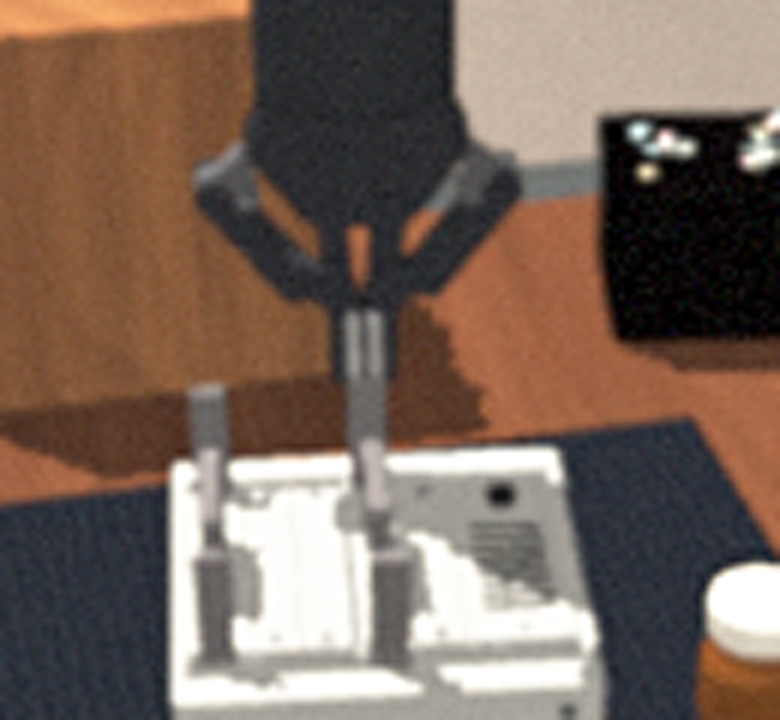

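Call:
play_rows([
  {"translation": [-0.15, 0, 0], "angular": [0, 0, 0], "claw": 1},
  {"translation": [-0.1, 0, 0], "angular": [0, 0, 0], "claw": 1},
  {"translation": [0, 0, 0], "angular": [0, 0, 0], "claw": 1},
])

```text
time_s: 35.17
position: [0.5535, 0.2663, 0.3373]
eef_rot: [-3.142, 0.0, 1.411]
contact_force: [-0.8, 0.2, 0.2]
width: 0.0
```

```bash
python3 rel.py
```

```text
t 35.17 rel x -0.01 y 74.29 mm tipz-rail 39.3 F ex -0.8 ey 0.1 z 0.2 [-3.1415  0.0003  1.4106]
```

Call:
play_rows([
  {"translation": [0.7, 0, 0], "angular": [0, 0, 0], "claw": 1},
  {"translation": [0, 0, -1.7], "angular": [0, 0, 0], "claw": 1},
  {"translation": [-1.0, 0, -1.8], "angular": [0, 0, 0], "claw": 1},
  {"translation": [-2.5, 0, -0.5], "angular": [0, 0, 0], "claw": 1},
  {"translation": [-2.5, 0, 0], "angular": [0, 0, 0], "claw": 1},
  {"translation": [-2.5, 0, 0], "angular": [0, 0, 0], "claw": 1},
  {"translation": [-1.5, 0, 0], "angular": [0, 0, 0], "claw": 1},
  {"translation": [0, 0, 0], "angular": [0, 0, 0], "claw": 1},
  {"translation": [0, 0, 0], "angular": [0, 0, 0], "claw": 1},
])

```text
time_s: 35.92
position: [0.5389, 0.1744, 0.3774]
eef_rot: [3.141, 0.0, 1.409]
contact_force: [-0.3, -0.2, 0.4]
width: 0.0001
```

```bash
python3 rel.py; python3 - <<'E'
from h import *
import pickle
o=r.get_obs();pickle.dump(o,open('o23.pkl','wb'));print(o['position'],o['eef_rot'])
s=r.grab_frame('wrist');cv2.imwrite('pics/w23.png',s);crop(s,180,50,200,150,4,'pics/w23c.png')
s=r.grab_frame('side');cv2.imwrite('pics/s23.png',s)
E
```

```text
t 35.92 rel x 0.19 y -18.84 mm tipz-rail 79.4 F ex -0.2 ey -0.3 z 0.4 [3.1413 0.0002 1.409 ]
[0.5389 0.1744 0.3774] [3.1413 0.0002 1.409 ]
```

View pics/w23c.png

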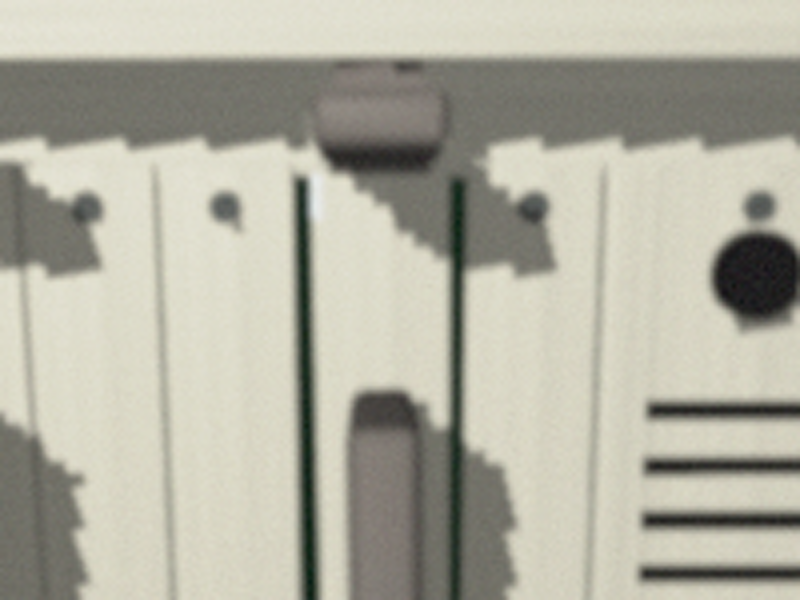

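View pics/w23.png

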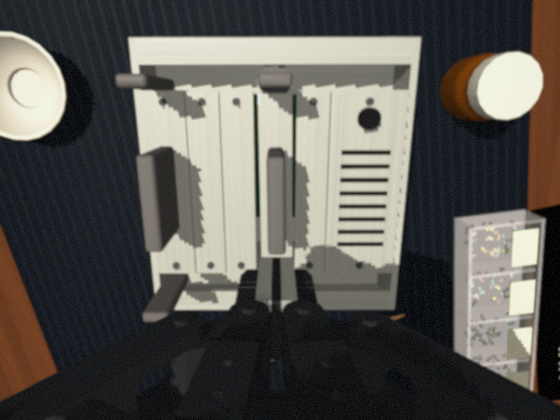

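```bash
python3 - <<'E'
from lev import *
s=cv2.imread('pics/s23.png');crop(s,222,120,80,60,10,'pics/s23c.png')
C=cam('side')
for xo,n in ((-.062,'other'),(0,'ours')):
  for r_ in ((0,) if xo else (0,.003,.008)):
    B=S+xo*ex+np.array([0,0,r_])
    P=[('h-y top',B-ey*.025+[0,0,.0425]),('h+y top',B+ey*.025+[0,0,.0425]),('levR tip',B-ey*.058+[0,0,.0484])]
    for k,p in P: print(n,r_,k,(proj(C,p)-[222,120])*10)
E
```

```text
other 0 h-y top [124.9424 271.0177]
other 0 h+y top [122.7202 152.9858]
other 0 levR tip [124.6868 331.1865]
ours 0 h-y top [406.5448 258.2444]
ours 0 h+y top [393.3369 141.3725]
ours 0 levR tip [415.2576 317.6446]
ours 0.003 h-y top [406.2251 246.6766]
ours 0.003 h+y top [393.0037 130.0265]
ours 0.003 levR tip [414.9462 305.8337]
ours 0.008 h-y top [405.6893 227.2908]
ours 0.008 h+y top [392.4452 111.0164]
ours 0.008 levR tip [414.4242 286.0371]
```

View pics/s23c.png

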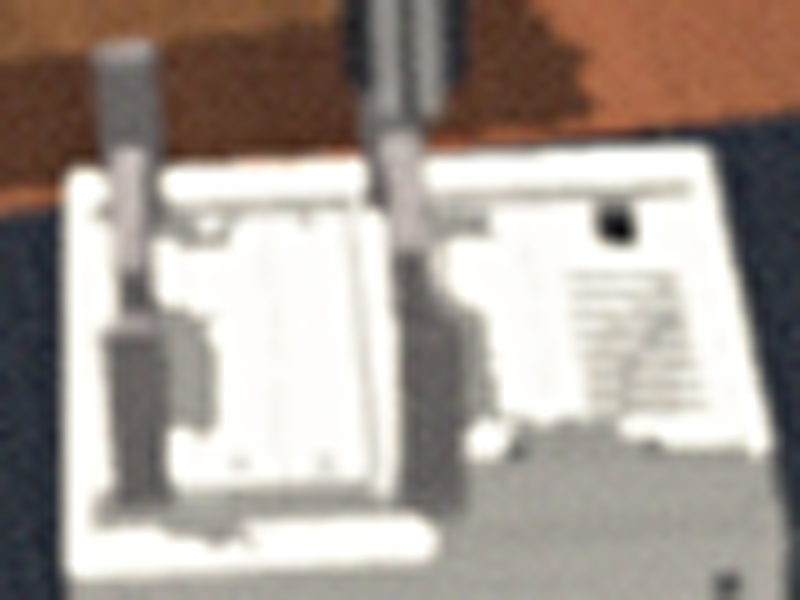

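Call:
play_rows([
  {"translation": [-2, 0, 0], "angular": [0, 0, 0], "claw": 1},
  {"translation": [-3, 0, 0], "angular": [0, 0, 0], "claw": 1},
  {"translation": [-2, 0, 0], "angular": [0, 0, 0], "claw": 1},
  {"translation": [-0.4, 0, 0.5], "angular": [0, 0, 0], "claw": 1},
  {"translation": [0, 0, 1.5], "angular": [0, 0, 0], "claw": 1},
  {"translation": [0, 0, 1.5], "angular": [0, 0, 0], "claw": 1},
  {"translation": [0, 0, 0.7], "angular": [0, 0, 0], "claw": 1},
  {"translation": [0.4, 0, 0], "angular": [0, 0, 0], "claw": 1},
  {"translation": [0.4, 0, 0], "angular": [0, 0, 0], "claw": 1},
  {"translation": [0.3, 0, 0], "angular": [0, 0, 0], "claw": 1},
  {"translation": [0.2, 0, 0], "angular": [0, 0, 0], "claw": 1},
  {"translation": [0, 0, 0], "angular": [0, 0, 0], "claw": 1},
])

```text
time_s: 37.02
position: [0.5292, 0.1158, 0.3361]
eef_rot: [3.14, -0.001, 1.412]
contact_force: [-0.3, 0.9, -1.0]
width: 0.0
```

```bash
python3 rel.py
```

```text
t 37.02 rel x -0.02 y -78.24 mm tipz-rail 38.1 F ex -0.5 ey 0.8 z -1.0 [ 3.1404 -0.0007  1.4124]
```

Call:
play_rows([
  {"translation": [0.2, 0, 0], "angular": [0, 0, 0], "claw": 1},
  {"translation": [0.2, 0, 0], "angular": [0, 0, 0], "claw": 1},
  {"translation": [0, 0, 0], "angular": [0, 0, 0], "claw": 1},
])

```text
time_s: 37.27
position: [0.5297, 0.1187, 0.3355]
eef_rot: [3.141, 0.0, 1.411]
contact_force: [0.7, -1.0, -0.3]
width: 0.0001
```

```bash
python3 rel.py
```

```text
t 37.27 rel x 0.01 y -75.26 mm tipz-rail 37.5 F ex 0.9 ey -0.9 z -0.3 [3.1411 0.0001 1.4109]
```

Call:
play_rows([
  {"translation": [0.1, 0, 0], "angular": [0, 0, 0], "claw": 1},
  {"translation": [0.05, 0, 0], "angular": [0, 0, 0], "claw": 1},
  {"translation": [0, 0, 0], "angular": [0, 0, 0], "claw": 1},
])

```text
time_s: 37.52
position: [0.5299, 0.1199, 0.3353]
eef_rot: [3.142, 0.0, 1.411]
contact_force: [-0.0, -0.6, -0.3]
width: 0.0
```

```bash
python3 rel.py; python3 - <<'E'
from h import *
s=r.grab_frame('side');cv2.imwrite('pics/s24.png',s);crop(s,222,120,80,60,10,'pics/s24c.png')
s=r.grab_frame('wrist');cv2.imwrite('pics/w24.png',s)
E
```

```text
t 37.52 rel x -0.01 y -74.05 mm tipz-rail 37.3 F ex 0.0 ey -0.6 z -0.3 [3.1415 0.0002 1.4107]
```

View pics/w24.png

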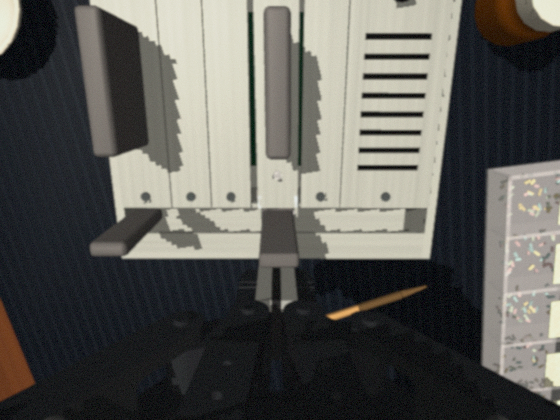

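Call:
play_rows([
  {"translation": [0.1, 0, 0], "angular": [0, 0, 0], "claw": 1},
  {"translation": [0.1, 0, 0], "angular": [0, 0, 0], "claw": 1},
  {"translation": [0, 0, 0], "angular": [0, 0, 0], "claw": 1},
])

```text
time_s: 37.87
position: [0.5302, 0.1221, 0.3353]
eef_rot: [3.142, 0.0, 1.411]
contact_force: [-0.3, -1.2, -0.3]
width: -0.0001
```

```bash
python3 rel.py
```

```text
t 37.87 rel x -0.08 y -71.81 mm tipz-rail 37.3 F ex -0.1 ey -1.2 z -0.3 [3.1415 0.     1.411 ]
```

Call:
play_rows([
  {"translation": [0.1, 0, 0], "angular": [0, 0, 0], "claw": 1},
  {"translation": [0, 0, 0], "angular": [0, 0, 0], "claw": 1},
])

```text
time_s: 38.03
position: [0.5303, 0.123, 0.3353]
eef_rot: [3.142, 0.0, 1.411]
contact_force: [0.8, -0.1, -0.2]
width: -0.0
```

```bash
python3 rel.py
```

```text
t 38.03 rel x -0.06 y -70.89 mm tipz-rail 37.3 F ex 0.8 ey 0.0 z -0.2 [3.1416 0.0002 1.4109]
```

Call:
play_rows([
  {"translation": [0.1, 0, 0], "angular": [0, 0, 0], "claw": 1},
  {"translation": [0.05, 0, 0], "angular": [0, 0, 0], "claw": 1},
  {"translation": [0, 0, 0], "angular": [0, 0, 0], "claw": 1},
])

```text
time_s: 38.28
position: [0.5306, 0.1243, 0.3353]
eef_rot: [3.142, 0.0, 1.411]
contact_force: [-1.2, -0.8, 1.0]
width: -0.0
```

```bash
python3 rel.py
```

```text
t 38.28 rel x -0.00 y -69.57 mm tipz-rail 37.3 F ex -1.0 ey -1.0 z 1.0 [3.1416 0.0004 1.4107]
```

Call:
play_rows([
  {"translation": [0.1, 0, 0], "angular": [0, 0, 0], "claw": 1},
  {"translation": [0.05, 0, 0], "angular": [0, 0, 0], "claw": 1},
  {"translation": [0, 0, 0], "angular": [0, 0, 0], "claw": 1},
])

```text
time_s: 38.53
position: [0.5309, 0.1252, 0.3353]
eef_rot: [-3.142, 0.002, 1.41]
contact_force: [-1.1, -4.5, 2.7]
width: 0.0002
```

```bash
python3 rel.py
```

```text
t 38.53 rel x 0.12 y -68.68 mm tipz-rail 37.3 F ex -0.4 ey -4.6 z 2.7 [-3.1415  0.0016  1.4102]
```

Call:
play_rows([
  {"translation": [-0.8, 0, 0], "angular": [0, 0, 0], "claw": 1},
  {"translation": [-0.2, 0, -1.7], "angular": [0, 0, 0], "claw": 1},
  {"translation": [1.2, 0, -1.8], "angular": [0, 0, 0], "claw": 1},
  {"translation": [2.5, 0, 0], "angular": [0, 0, 0], "claw": 1},
  {"translation": [3, 0, 0], "angular": [0, 0, 0], "claw": 1},
  {"translation": [3, 0, 0], "angular": [0, 0, 0], "claw": 1},
  {"translation": [3, 0, 0], "angular": [0, 0, 0], "claw": 1},
  {"translation": [3, 0, 0], "angular": [0, 0, 0], "claw": 1},
  {"translation": [1.5, 0, 0], "angular": [0, 0, 0], "claw": 1},
  {"translation": [0.2, 0, 0], "angular": [0, 0, 0], "claw": 1},
  {"translation": [0, 0, 0.8], "angular": [0, 0, 0], "claw": 1},
  {"translation": [0, 0, 1.4], "angular": [0, 0, 0], "claw": 1},
])

```text
time_s: 39.53
position: [0.5574, 0.2874, 0.3487]
eef_rot: [3.139, -0.001, 1.41]
contact_force: [-0.2, -0.9, 0.3]
width: -0.0001
```

```bash
python3 rel.py
```

```text
t 39.53 rel x 0.47 y 95.72 mm tipz-rail 50.7 F ex -0.1 ey -0.9 z 0.3 [ 3.1394 -0.0013  1.4102]
```

Call:
play_rows([
  {"translation": [0, 0, 1], "angular": [0, 0, 0], "claw": 1},
  {"translation": [-0.4, 0, 0.2], "angular": [0, 0, 0], "claw": 1},
  {"translation": [-0.5, 0, 0], "angular": [0, 0, 0], "claw": 1},
  {"translation": [-0.4, 0, 0], "angular": [0, 0, 0], "claw": 1},
  {"translation": [-0.4, 0, 0], "angular": [0, 0, 0], "claw": 1},
  {"translation": [-0.3, 0, 0], "angular": [0, 0, 0], "claw": 1},
  {"translation": [-0.2, 0, 0], "angular": [0, 0, 0], "claw": 1},
  {"translation": [-0.15, 0, 0], "angular": [0, 0, 0], "claw": 1},
  {"translation": [0, 0, 0], "angular": [0, 0, 0], "claw": 1},
])

```text
time_s: 40.28
position: [0.5532, 0.2651, 0.3371]
eef_rot: [3.14, -0.002, 1.411]
contact_force: [-0.0, 2.3, 0.3]
width: -0.0001
```

```bash
python3 rel.py
```

```text
t 40.28 rel x -0.11 y 73.03 mm tipz-rail 39.1 F ex -0.4 ey 2.2 z 0.3 [ 3.1403 -0.0016  1.4112]
```

Call:
play_rows([
  {"translation": [-0.15, 0, 0], "angular": [0, 0, 0], "claw": 1},
  {"translation": [-0.1, 0, 0], "angular": [0, 0, 0], "claw": 1},
  {"translation": [0, 0, 0], "angular": [0, 0, 0], "claw": 1},
])

```text
time_s: 40.53
position: [0.5527, 0.2641, 0.3372]
eef_rot: [3.14, -0.004, 1.413]
contact_force: [2.4, 6.1, 0.6]
width: -0.0004
```

```bash
python3 rel.py
```

```text
t 40.53 rel x -0.46 y 71.90 mm tipz-rail 39.2 F ex 1.4 ey 6.4 z 0.6 [ 3.1401 -0.0044  1.4125]
```

Call:
play_rows([
  {"translation": [-0.15, 0, 0], "angular": [0, 0, 0], "claw": 1},
  {"translation": [0, 0, 0], "angular": [0, 0, 0], "claw": 1},
  {"translation": [0, 0, 0], "angular": [0, 0, 0], "claw": 1},
])

```text
time_s: 40.78
position: [0.5523, 0.2636, 0.3373]
eef_rot: [3.14, -0.006, 1.413]
contact_force: [2.2, 7.9, 0.8]
width: -0.0
```

```bash
python3 rel.py
```

```text
t 40.78 rel x -0.74 y 71.35 mm tipz-rail 39.3 F ex 0.9 ey 8.1 z 0.8 [ 3.1399 -0.0063  1.4135]
```

Call:
play_rows([
  {"translation": [-0.15, 0, 0], "angular": [0, 0, 0], "claw": 1},
  {"translation": [0, 0, 0], "angular": [0, 0, 0], "claw": 1},
  {"translation": [0, 0, 0], "angular": [0, 0, 0], "claw": 1},
])

```text
time_s: 41.03
position: [0.552, 0.263, 0.3374]
eef_rot: [3.14, -0.009, 1.414]
contact_force: [2.4, 9.9, -0.8]
width: -0.0002
```

```bash
python3 rel.py;  python3 - <<'E'
from h import *
s=r.grab_frame('side');cv2.imwrite('pics/s25.png',s);crop(s,222,120,80,60,10,'pics/s25c.png')
E
```

```text
t 41.03 rel x -0.98 y 70.79 mm tipz-rail 39.4 F ex 0.8 ey 10.2 z -0.8 [ 3.1395 -0.0085  1.4143]
```

View pics/s25c.png

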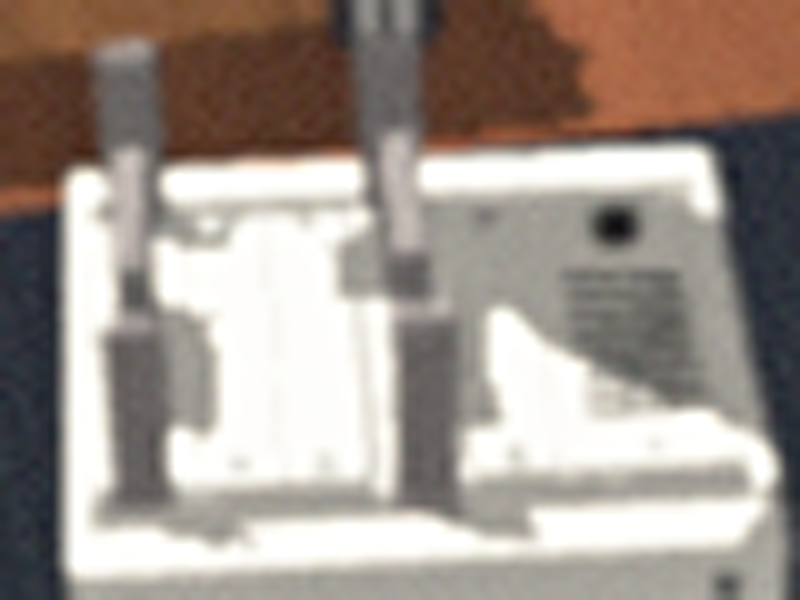

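Call:
play_rows([
  {"translation": [0.8, 0, 0], "angular": [0, 0, 0], "claw": 1},
  {"translation": [0.4, 0, -1.5], "angular": [0, 0, 0], "claw": 1},
  {"translation": [-1.2, 0.05, -1.8], "angular": [0, 0, 0], "claw": 1},
  {"translation": [-2.5, 0, 0], "angular": [0, 0, 0], "claw": 1},
  {"translation": [-3, 0, 0], "angular": [0, 0, 0], "claw": 1},
  {"translation": [-3, 0, 0], "angular": [0, 0, 0], "claw": 1},
  {"translation": [-3, 0, 0], "angular": [0, 0, 0], "claw": 1},
  {"translation": [-3, 0, 0], "angular": [0, 0, 0], "claw": 1},
  {"translation": [-1.5, 0, 0], "angular": [0, 0, 0], "claw": 1},
  {"translation": [0, 0, 0.3], "angular": [0, 0, 0], "claw": 1},
  {"translation": [0, 0, 0], "angular": [0, 0, 0], "claw": 1},
])

```text
time_s: 42.0
position: [0.5271, 0.0998, 0.3656]
eef_rot: [-3.14, 0.002, 1.408]
contact_force: [0.2, 0.1, 0.2]
width: 0.0001
```

```bash
python3 rel.py; python3 - <<'E'
from lev import *
import pickle
o=r.get_obs();pickle.dump(o,open('o26.pkl','wb'))
w=r.grab_frame('wrist');cv2.imwrite('pics/w26.png',w)
crop(w,100,80,250,160,3.2,'pics/w26c.png')
s=r.grab_frame('side');cv2.imwrite('pics/s26.png',s)
t=r.grab_frame('top');crop(t,140,150,120,120,6,'pics/t26.png')
E
```

```text
t 42.0 rel x 0.41 y -94.34 mm tipz-rail 67.6 F ex 0.2 ey 0.1 z 0.2 [-3.1401  0.0016  1.4081]
```

View pics/w26c.png

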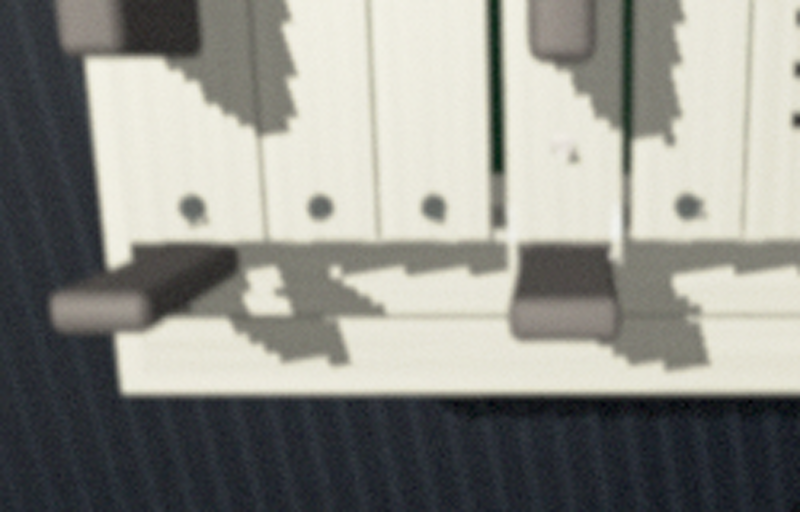

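View pics/t26.png

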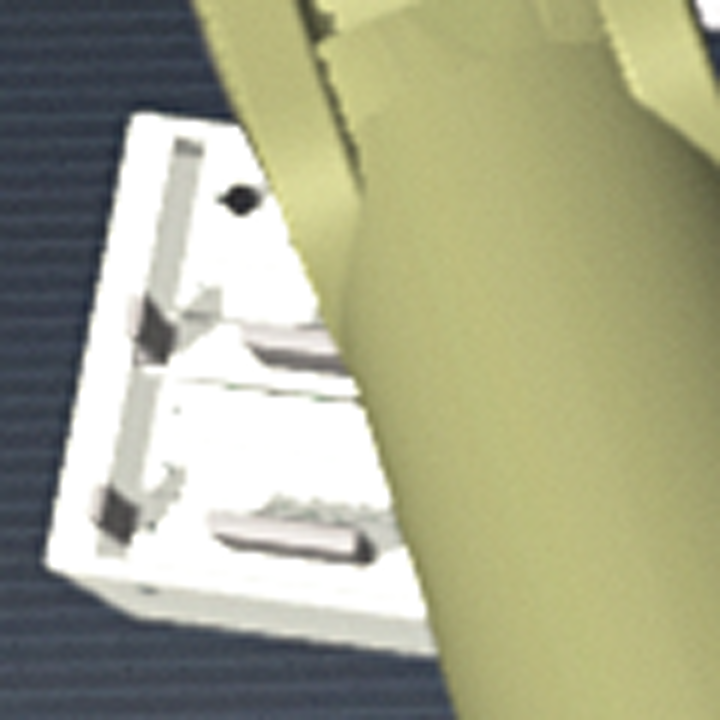

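Call:
play_rows([
  {"translation": [0, 0, 1.2], "angular": [0, 0, 0], "claw": 1},
  {"translation": [0, 0, 1.2], "angular": [0, 0, 0], "claw": 1},
  {"translation": [0, 0, 0.5], "angular": [0, 0, 0], "claw": 1},
  {"translation": [0.5, 0, 0], "angular": [0, 0, 0], "claw": 1},
  {"translation": [0.5, 0, 0], "angular": [0, 0, 0], "claw": 1},
  {"translation": [0.5, 0, 0], "angular": [0, 0, 0], "claw": 1},
  {"translation": [0.4, 0, 0], "angular": [0, 0, 0], "claw": 1},
  {"translation": [0.3, 0, 0], "angular": [0, 0, 0], "claw": 1},
  {"translation": [0.2, 0, 0], "angular": [0, 0, 0], "claw": 1},
  {"translation": [0.1, 0, 0], "angular": [0, 0, 0], "claw": 1},
  {"translation": [0, 0, 0], "angular": [0, 0, 0], "claw": 1},
])

```text
time_s: 43.07
position: [0.5315, 0.1251, 0.3375]
eef_rot: [3.141, 0.002, 1.41]
contact_force: [-1.9, -4.1, 1.9]
width: -0.0004
```

```bash
python3 rel.py
```

```text
t 43.07 rel x 0.77 y -68.69 mm tipz-rail 39.5 F ex -1.2 ey -4.4 z 1.9 [3.1412 0.0015 1.41  ]
```

Call:
play_rows([
  {"translation": [0.15, 0, 0], "angular": [0, 0, 0], "claw": 1},
  {"translation": [0.1, 0, 0], "angular": [0, 0, 0], "claw": 1},
  {"translation": [0, 0, 0], "angular": [0, 0, 0], "claw": 1},
])

```text
time_s: 43.32
position: [0.532, 0.1258, 0.3375]
eef_rot: [3.142, 0.005, 1.408]
contact_force: [-1.6, -8.0, 4.4]
width: 0.0002
```

```bash
python3 rel.py
```

```text
t 43.32 rel x 1.09 y -67.85 mm tipz-rail 39.5 F ex -0.3 ey -8.2 z 4.4 [3.1415 0.0046 1.4084]
```

Call:
play_rows([
  {"translation": [0.15, 0, 0], "angular": [0, 0, 0], "claw": 1},
  {"translation": [0, 0, 0], "angular": [0, 0, 0], "claw": 1},
  {"translation": [0, 0, 0], "angular": [0, 0, 0], "claw": 1},
])

```text
time_s: 43.57
position: [0.5322, 0.1263, 0.3375]
eef_rot: [-3.141, 0.006, 1.407]
contact_force: [-3.1, -9.4, 6.7]
width: -0.0003
```

```bash
python3 rel.py
```

```text
t 43.57 rel x 1.23 y -67.35 mm tipz-rail 39.5 F ex -1.6 ey -9.7 z 6.7 [-3.1413  0.0064  1.4074]
```

Call:
play_rows([
  {"translation": [-0.8, -0.1, 0], "angular": [0, 0, 0], "claw": 1},
  {"translation": [-0.9, 0, -1], "angular": [0, 0, 0], "claw": 1},
  {"translation": [-0.5, 0, -1.8], "angular": [0, 0, 0], "claw": 1},
  {"translation": [-0.5, 0, -0.5], "angular": [0, 0, 0], "claw": 1},
  {"translation": [0, 0, 0], "angular": [0, 0, 0], "claw": 1},
  {"translation": [0, 0, 0], "angular": [0, 0, 0], "claw": 1},
])

```text
time_s: 44.07
position: [0.5266, 0.1035, 0.3701]
eef_rot: [3.141, -0.001, 1.411]
contact_force: [-0.3, 0.7, -0.2]
width: 0.0
```

```bash
python3 rel.py; python3 - <<'E'
from lev import *
import pickle
o=r.get_obs();pickle.dump(o,open('o27.pkl','wb'));print(o['position'],o['eef_rot'])
w=r.grab_frame('wrist');cv2.imwrite('pics/w27.png',w)
crop(w,100,80,250,180,3.2,'pics/w27c.png')
C=cam('wrist',o)
for xo in (-.062,0):
  for t in (0,.05): print(xo,t,[((proj(C,S+xo*ex-ey*(.058+.05*np.sin(t)+d)+np.array([0,0,-.0016+.05]))-[100,80])*3.2).round(1) for d in (-.003,.003)])
s=r.grab_frame('side');cv2.imwrite('pics/s27.png',s);crop(s,222,120,80,60,10,'pics/s27c.png')
E
```

```text
t 44.07 rel x -0.66 y -90.76 mm tipz-rail 72.1 F ex -0.4 ey 0.7 z -0.2 [ 3.141  -0.0006  1.4105]
[0.5266 0.1035 0.3701] [ 3.141  -0.0006  1.4105]
-0.062 0 [array([128. , 321.7]), array([132.3, 363.2])]
-0.062 0.05 [array([129.8, 339.1]), array([134.1, 380.2])]
0 0 [array([569. , 321.4]), array([569. , 362.8])]
0 0.05 [array([569. , 338.7]), array([569. , 379.9])]
```

View pics/w27c.png

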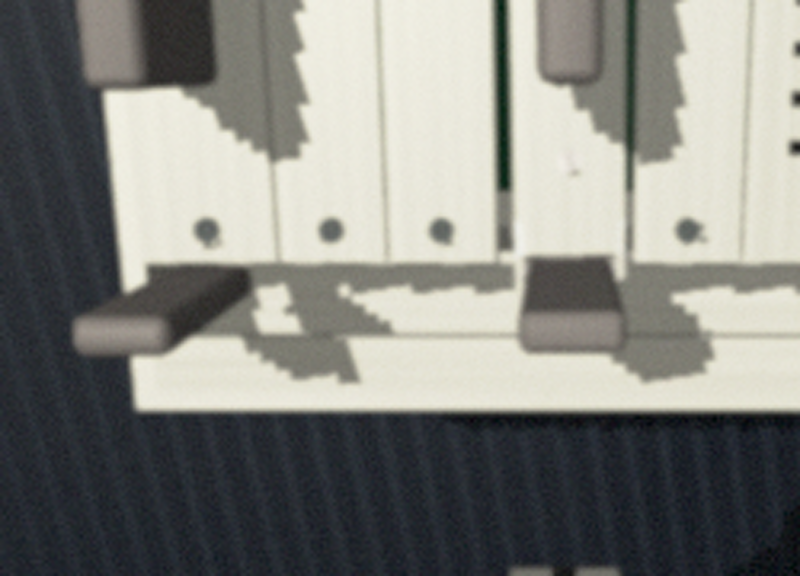

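View pics/s27c.png

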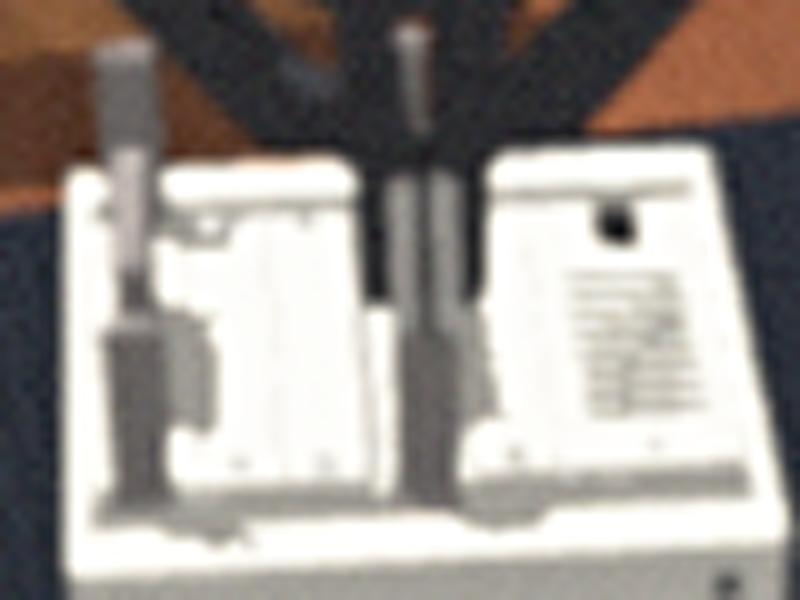

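Call:
play_rows([
  {"translation": [1, 0, -1], "angular": [0, 0, 0], "claw": 1},
  {"translation": [2.5, 0, 0], "angular": [0, 0, 0], "claw": 1},
  {"translation": [2.5, 0, 0], "angular": [0, 0, 0], "claw": 1},
  {"translation": [2.5, 0, 0], "angular": [0, 0, 0], "claw": 1},
  {"translation": [0.7, 0, 0], "angular": [0, 0, 0], "claw": 1},
  {"translation": [0, 0, 0], "angular": [0, 0, 0], "claw": 1},
  {"translation": [0, 0, 0], "angular": [0, 0, 0], "claw": 1},
])

```text
time_s: 44.75
position: [0.5412, 0.1946, 0.3801]
eef_rot: [-3.141, 0.0, 1.412]
contact_force: [-0.1, -0.3, 0.2]
width: -0.0003
```

```bash
python3 rel.py; python3 - <<'E'
from lev import *
w=r.grab_frame('wrist');cv2.imwrite('pics/w28.png',w)
crop(w,100,40,250,180,3.2,'pics/w28c.png')
s=r.grab_frame('side');cv2.imwrite('pics/s28.png',s);crop(s,222,120,80,60,10,'pics/s28c.png')
E
```

```text
t 44.75 rel x -0.75 y 1.46 mm tipz-rail 82.1 F ex -0.1 ey -0.3 z 0.2 [-3.1408  0.0004  1.4123]
```

View pics/w28c.png

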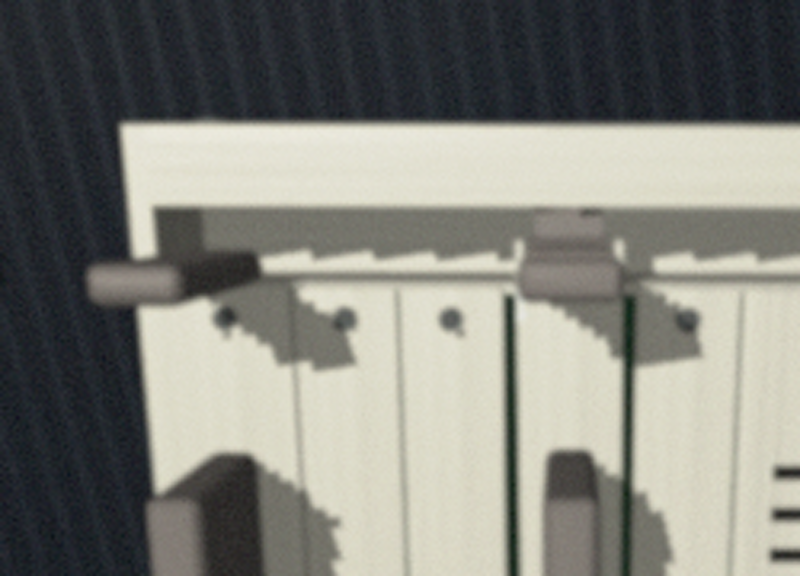

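View pics/s28c.png

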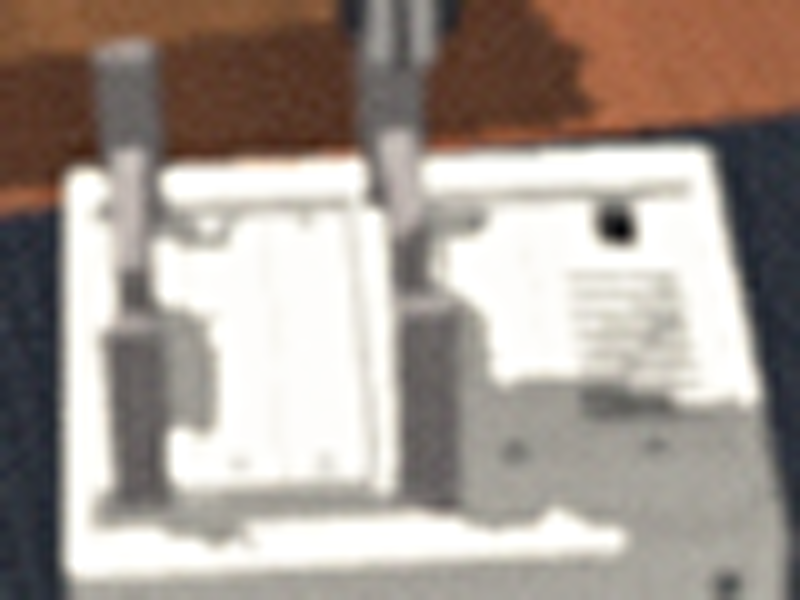

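```bash
python3 - <<'E'
from h import *
out=[]
for n in ('s12','s15','s23','s25','s28'):
    im=cv2.imread(f'pics/{n}.png')
    if im is None: print(n,'none');continue
    c=cv2.resize(im[125:175,230:275],None,fx=6,fy=8,interpolation=cv2.INTER_CUBIC) if 0 else cv2.resize(im[125:175,252:275],None,fx=6,fy=10,interpolation=cv2.INTER_CUBIC)
    out.append(c)
    g=cv2.cvtColor(im,cv2.COLOR_BGR2GRAY)
    print(n,'ours',g[132:156,262:265].mean(1).astype(int),'other',g[134:156,234:237].mean(1).astype(int))
cv2.imwrite('pics/cmp.png',np.hstack(out))
E
```

```text
s12 ours [139 144 153 159 165 170 168 170 173 168 139 119 114 110 102  96  99  99
  98 101 100 100  99 104] other [116 165 174 165 168 166 165 167 165 163 170 168 152 120 103  99 104 137
 154 123  98  99]
s15 ours [136 142 152 160 166 169 168 171 174 170 146 122 111 110 101  99  98  99
 101  99 100 104 102 110] other [118 165 173 169 168 168 167 166 165 167 168 169 152 120 104  99 107 136
 155 124 102  95]
s23 ours [ 95 122 153 172 192 198 193 186 175 173 179 177 163 128 108 106 104 102
  98  93 102 108 104 101] other [120 168 175 169 168 168 169 169 166 165 172 169 154 122 104  99 105 137
 155 125  96  97]
s25 ours [ 99 120 141 165 199 209 206 184 169 172 176 174 168 129 103 101  99 114
 154 158 126 110 104 100] other [120 165 175 168 169 169 169 165 166 168 172 167 154 119 105 101 107 140
 155 125 100  98]
s28 ours [ 97 127 145 166 193 201 196 185 179 169 148 119 107 104 107 106 105 134
 163 134 109 104 103 103] other [117 166 176 168 166 170 166 167 169 168 171 169 154 117 105 100 106 137
 157 127  98  96]
```

View pics/cmp.png

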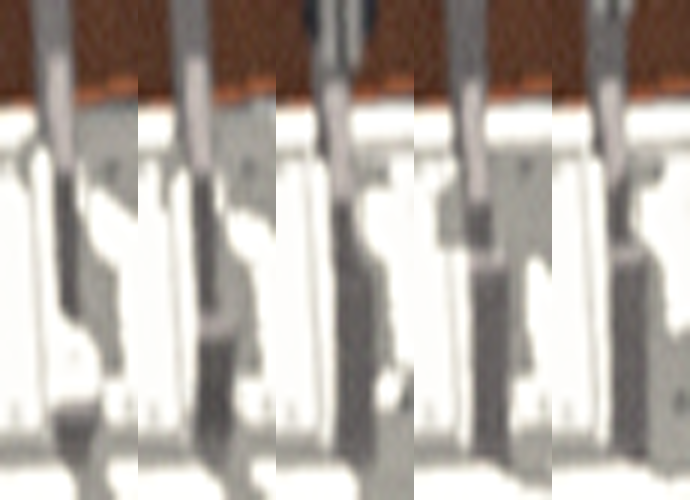

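Call:
play_rows([
  {"translation": [0, 0, -1], "angular": [0, 0, 0], "claw": 1},
  {"translation": [0, 0, -2], "angular": [0, 0, 0], "claw": 1},
  {"translation": [-1, 0, -2], "angular": [0, 0, 0], "claw": 1},
  {"translation": [-3, 0, -2], "angular": [0, 0, 0], "claw": 1},
  {"translation": [-3, 0, -1], "angular": [0, 0, 0], "claw": 1},
  {"translation": [-3, 0, 0], "angular": [0, 0, 0], "claw": 1},
  {"translation": [-3, 0, 0], "angular": [0, 0, 0], "claw": 1},
  {"translation": [-2, 0, 0], "angular": [0, 0, 0], "claw": 1},
  {"translation": [0, 0, 0], "angular": [0, 0, 0], "claw": 1},
])

```text
time_s: 45.6
position: [0.5171, 0.0395, 0.4612]
eef_rot: [3.14, 0.004, 1.4]
contact_force: [1.2, -0.9, -0.3]
width: -0.0003
```

```bash
python3 rel.py; python3 - <<'E'
from lev import *
o=r.get_obs()
w=r.grab_frame('wrist');cv2.imwrite('pics/w29.png',w)
C=cam('wrist',o);print(o['position'],o['eef_rot'],proj(C,S))
s=r.grab_frame('side');cv2.imwrite('pics/s29.png',s);crop(s,222,120,80,60,10,'pics/s29c.png')
g=cv2.cvtColor(s,cv2.COLOR_BGR2GRAY)
print('ours',g[132:156,262:265].mean(1).astype(int),'other',g[134:156,234:237].mean(1).astype(int))
E
```

```text
t 45.6 rel x 0.16 y -155.44 mm tipz-rail 163.2 F ex 1.3 ey -0.7 z -0.3 [3.1402 0.0038 1.4005]
[0.5171 0.0395 0.4612] [3.1402 0.0038 1.4005] [273.2468 -26.508 ]
ours [ 96 123 142 163 191 199 192 183 177 170 172 175 148 116 105 106 104 131
 164 132 106 103 103 101] other [117 164 172 168 167 164 167 166 165 164 170 166 152 119 103 100 106 136
 154 122 100  96]
```

View pics/w29.png

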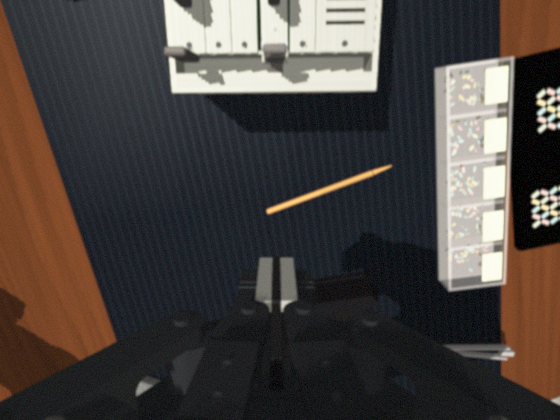

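View pics/s29c.png

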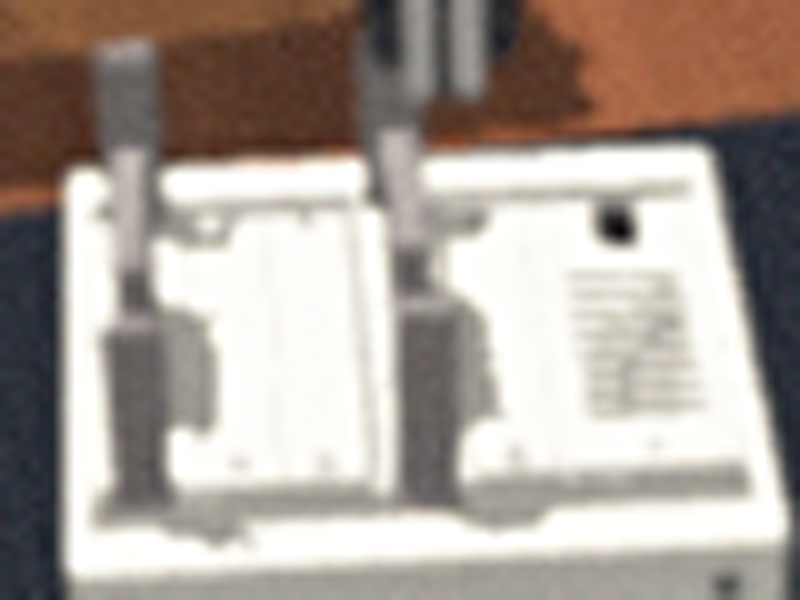

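Call:
play_rows([
  {"translation": [2, 0, 0], "angular": [0, 0, 0], "claw": 1},
  {"translation": [3, 0, 1], "angular": [0, 0, 0], "claw": 1},
  {"translation": [3, 0, 1.5], "angular": [0, 0, 0], "claw": 1},
  {"translation": [3, 0, 1.5], "angular": [0, 0, 0], "claw": 1},
  {"translation": [3, 0, 1.5], "angular": [0, 0, 0], "claw": 1},
  {"translation": [1.4, 0, 1.5], "angular": [0, 0, 0], "claw": 1},
  {"translation": [0, 0, 1.5], "angular": [0, 0, 0], "claw": 1},
  {"translation": [0, 0, 1.5], "angular": [0, 0, 0], "claw": 1},
  {"translation": [0, 0, 1], "angular": [0, 0, 0], "claw": 1},
  {"translation": [0, 0, 0.3], "angular": [0, 0, 0], "claw": 1},
  {"translation": [0, 0, 0], "angular": [0, 0, 0], "claw": 1},
])

```text
time_s: 46.62
position: [0.5417, 0.1984, 0.3469]
eef_rot: [-3.14, 0.0, 1.411]
contact_force: [0.1, -0.3, -0.4]
width: -0.0001
```

```bash
python3 rel.py
```

```text
t 46.62 rel x -0.88 y 5.31 mm tipz-rail 48.9 F ex 0.2 ey -0.3 z -0.4 [-3.1404  0.0001  1.4113]
```

Call:
play_rows([
  {"translation": [0, 0.05, 0.2], "angular": [0, 0, 0], "claw": 1},
  {"translation": [0, 0, 0.1], "angular": [0, 0, 0], "claw": 1},
  {"translation": [0, 0, 0], "angular": [0, 0, 0], "claw": 1},
])

```text
time_s: 46.87
position: [0.5427, 0.1979, 0.345]
eef_rot: [3.14, -0.0, 1.41]
contact_force: [0.2, 0.0, -0.2]
width: 0.0001
```

Call:
play_rows([
  {"translation": [0, 0, 0.1], "angular": [0, 0, 0], "claw": 1},
  {"translation": [0, 0, 0], "angular": [0, 0, 0], "claw": 1},
])

```text
time_s: 47.03
position: [0.5428, 0.198, 0.3442]
eef_rot: [3.14, -0.0, 1.41]
contact_force: [-0.8, -0.4, 3.4]
width: -0.0
```

Call:
play_rows([
  {"translation": [0, 0, 0.05], "angular": [0, 0, 0], "claw": 1},
  {"translation": [0, 0, 0], "angular": [0, 0, 0], "claw": 1},
])

```text
time_s: 47.2
position: [0.5428, 0.1981, 0.3442]
eef_rot: [3.14, -0.0, 1.411]
contact_force: [0.1, -1.8, 7.5]
width: 0.0002
```

Call:
play_rows([
  {"translation": [0, 0, -0.6], "angular": [0, 0, 0], "claw": 1},
  {"translation": [0, 0.5, -0.6], "angular": [0, 0, 0], "claw": 1},
  {"translation": [0, 1.5, 0], "angular": [0, 0, 0], "claw": 1},
  {"translation": [0, 1.2, 0], "angular": [0, 0, 0], "claw": 1},
  {"translation": [0, 0, 0], "angular": [0, 0, 0], "claw": 1},
  {"translation": [0, 0, 1], "angular": [0, 0, 0], "claw": 1},
  {"translation": [0, 0, 1.5], "angular": [0, 0, 0], "claw": 1},
  {"translation": [0, 0, 1.5], "angular": [0, 0, 0], "claw": 1},
  {"translation": [0, 0, 0.7], "angular": [0, 0, 0], "claw": 1},
  {"translation": [0, 0, 0], "angular": [0, 0, 0], "claw": 1},
  {"translation": [0, 0, 0], "angular": [0, 0, 0], "claw": 1},
])

```text
time_s: 48.12
position: [0.5736, 0.1931, 0.3075]
eef_rot: [-3.141, 0.0, 1.411]
contact_force: [0.3, 0.1, 0.4]
width: -0.0001
```

```bash
python3 rel.py; python3 -c "
from bench import r
print(r.tcp_to_tips)"
```

```text
t 48.12 rel x 31.44 y 5.15 mm tipz-rail 9.5 F ex 0.3 ey 0.1 z 0.4 [-3.1406  0.0004  1.4114]
0.1734
```

Call:
play_rows([
  {"translation": [0, 0, 0.2], "angular": [0, 0, 0], "claw": 1},
  {"translation": [0, 0, 0], "angular": [0, 0, 0], "claw": 1},
])

```text
time_s: 48.28
position: [0.5741, 0.1931, 0.3064]
eef_rot: [3.14, -0.0, 1.411]
contact_force: [-0.4, -1.1, -0.0]
width: -0.0
```

Call:
play_rows([
  {"translation": [0, 0, 0.1], "angular": [0, 0, 0], "claw": 1},
  {"translation": [0, 0, 0], "angular": [0, 0, 0], "claw": 1},
])

```text
time_s: 48.45
position: [0.5741, 0.1929, 0.3051]
eef_rot: [3.141, -0.0, 1.411]
contact_force: [-0.1, 0.9, -0.7]
width: -0.0
```

Call:
play_rows([
  {"translation": [0, 0, 0.1], "angular": [0, 0, 0], "claw": 1},
  {"translation": [0, 0, 0], "angular": [0, 0, 0], "claw": 1},
])

```text
time_s: 48.62
position: [0.5742, 0.1929, 0.3041]
eef_rot: [3.141, -0.0, 1.411]
contact_force: [-0.2, 0.2, 1.7]
width: 0.0001
```

Call:
play_rows([
  {"translation": [0, 0, 0.1], "angular": [0, 0, 0], "claw": 1},
  {"translation": [0, 0, 0], "angular": [0, 0, 0], "claw": 1},
])

```text
time_s: 48.78
position: [0.5742, 0.193, 0.3041]
eef_rot: [3.141, 0.0, 1.411]
contact_force: [-1.1, -1.5, 6.2]
width: -0.0001
```

Call:
play_rows([
  {"translation": [0, 0, -0.7], "angular": [0, 0, 0], "claw": 1},
  {"translation": [0, 0, -1.5], "angular": [0, 0, 0], "claw": 1},
  {"translation": [0, 0, -2], "angular": [0, 0, 0], "claw": 1},
  {"translation": [0, 0, -2.5], "angular": [0, 0, 0], "claw": 1},
  {"translation": [0, 0, -2.5], "angular": [0, 0, 0], "claw": 1},
  {"translation": [0, 0, -2.5], "angular": [0, 0, 0], "claw": 1},
  {"translation": [-2, 0, -2], "angular": [0, 0, 0], "claw": 1},
  {"translation": [-2.5, 0, 0], "angular": [0, 0, 0], "claw": 1},
  {"translation": [-2.5, 0, 0], "angular": [0, 0, 0], "claw": 1},
  {"translation": [0, 0, 0], "angular": [0, 0, 0], "claw": 1},
  {"translation": [0, 0, 0], "angular": [0, 0, 0], "claw": 1},
])

```text
time_s: 49.7
position: [0.5631, 0.1219, 0.44]
eef_rot: [3.141, 0.001, 1.407]
contact_force: [-0.4, 0.9, 0.2]
width: -0.0004
```

```bash
python3 rel.py; python3 - <<'E'
from lev import *
w=r.grab_frame('wrist');cv2.imwrite('pics/w30.png',w)
s=r.grab_frame('side');cv2.imwrite('pics/s30.png',s)
t=r.grab_frame('top');cv2.imwrite('pics/t30.png',t)
E
```

```text
t 49.7 rel x 32.40 y -66.77 mm tipz-rail 142.0 F ex -0.5 ey 0.8 z 0.2 [3.1411 0.0009 1.4071]
```

View pics/w30.png

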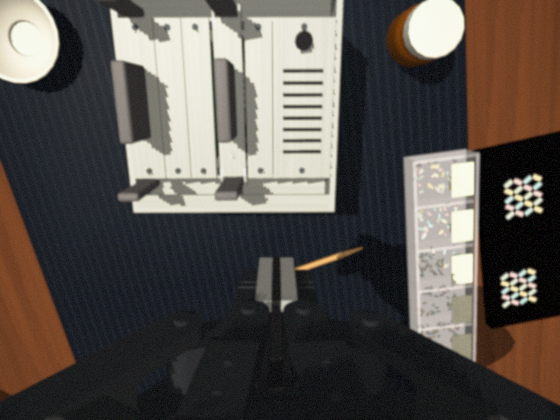

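View pics/s30.png

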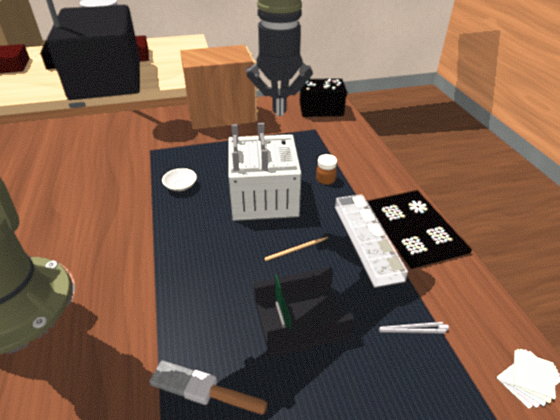

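Everything is in place: both levers stand parallel to the neighbouring card's closed ones, the card is flush, and nothing else has moved. I'm handing in.

```bash
python3 -c "
from bench import r
print(r.close_job())"
```

```text
the job is handed in; nothing more can be done
None
```

The drive card is home in the cage's open slot with both levers closed, and I handed the job in at about 50 s. I lowered it by its handle until the force showed it resting on the socket, let go, and swung the levers in by turns with the closed fingertips.

**Last checks**
- **Height:** I touched the handle top and then a blank panel. They differ by 40.1 mm against 40 nominal, so the panel lies flush.
- **Levers:** each met a firm stop at about 10 N. In the pictures both stand parallel to the neighbouring card's closed levers, with the right one compared more closely than the left.
- **Bench:** nothing else looks moved, and the gripper is clear of everything.

**What went wrong or disagreed**
- **Slip while closing the levers:** partway through, the fingertips came down on top of the left lever and pressed on it with about 16 N before I backed off. The card may have gone partly in during that press rather than only under the levers' pull. From then on both levers swung in with almost no resistance.
- **Side camera:** it suggested the card sat 1 to 1.5 mm high. I put this down to calibration, because the touch check did not agree.
- **Handle touch:** that check pushed the handle with about 7.5 N for a moment, and the card did not move.

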